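# Unload the cylinder test booth

### The arm

A 7-joint arm with a two-finger parallel gripper is mounted at the origin on a cart in front of the work surface, level with it; the furniture and walls round the work are solid. World frame = base frame: x ahead of the robot, y to its left, z up, the work surface at z = 0. Lengths are in mm, angles in rad, forces in N, time in s.
With the tool pointing down it reaches from about 350 to 900 mm from the base axis. Payload 7.2 kg.
Tool frame: the origin (TCP) lies at the very end of the fingers, on their centre line; the grasp point (between the pads) lies 19 mm behind it; z points along the fingers, y is the direction in which the jaws open and shut (so a half turn about z gives the same grasp; the last joint's range is limited). The gripper opens to 85 mm and grips with 20 to 120 N. Pads are 22 mm wide; open, the fingers measure 114 mm over their backs; the gripper's body (76 mm by 85 mm) begins 54 mm behind the grasp point. The pads swing forward as they close: fully open they stand 13 mm farther back than shut.
Start: joints at [-1.239, 0.411, -0.013, 1.596, 0.006, 1.134, -0.082], TCP at [243.281, 575.711, 231.297] pointing down, gripper open.
Joint ranges: [-2.95, 2.95], [-0.29, 1.99], [-1.47, 1.44], [0.14, 2.54], [-1.03, 4.17], [0.13, 1.85], [-2.86, 2.86]. Speed limits (rad/s): [2.39, 2.39, 3.01, 3.01, 3.14, 3.14, 3.14].

### API

Orientations are given as a unit quaternion [w, x, y, z].
In Python, from workcell import get_obs, grab_frame, camera_params, job_done gives the robot as it stands.
- The arm moves only by the tool apply_moves, never from a script. Its argument "targets" is a list that holds one entry, the list of rows, each a list of 7 numbers: the shift along the tool's x, y, z as a fraction of full scale, then the turn, a rotation vector about the tool's x, y, z as a fraction of full scale, then the finger opening in mm, from 0 to 85.4. A call has 1 to 12 rows; each row shifts and turns the pose as measured when the row begins, along the tool's axes as they then stand; what a row does not reach is not made up. Full scale, the value 1, is 0.03 m for a shift and 6 degrees for a turn. A row lasts 1/10 s, in which the tool goes at most 50 mm and 8.59 degrees, less where a joint would pass 70% of its speed; a pose out of reach is approached as far as the arm can. A call with a number of a shift or a turn outside -1 to 1 is refused whole. A call with a gripper value outside its range is refused whole. The fingers move at their own pace and stop on an object; the grip force is fixed at half the most. Time passes only in rows, so rows that do not move let the fingers close. It gives the time, the measured TCP pose, the force and the opening at its end, in the units of the state.
- get_obs(): the state, without advancing time (a new reading comes with each control period).
- grab_frame(name): name is "scene" or "top"; returns the picture (480x640x3 uint8, blue, green, red); there is no depth.
- camera_params(name): a dict with "fovy" (degrees; the focal length in pixels is half the picture's height over the tangent of half this angle, whatever the lens; pixels are square), "cx", "cy" (the principal point, pixels), "rvec" (rotation vector, rad) and "tvec" (3), from world to camera coordinates, as OpenCV has them. Camera axes: x right, y down, z forward; pixel columns grow to the right and rows downward; lengths in mm; the calibration is good to about 2 mm. A picture is of the moment at which its call begins. camera_params takes no time and is no camera call.
- job_done(): hands the job in, once; it reports no verdict.
The state is a dict: "time": time; "q": joint angles; "qvel": joint speeds; "joint_efforts": joint torques, N m; "eef_pos": TCP position; "orientation": TCP orientation; "wrist_force": force on the tool from outside, world axes, zero at the start; "wrist_torque": the same for the moment, N m; "width": finger opening in mm.
Only numpy, scipy, OpenCV 4.12 (cv2) and the standard library are available. Lean on these libraries where they do the work, as an engineer would, in place of code of your own. Each camera call takes 0.05 s, during which the arm holds its last target.

### The job

The small cylinder in the test booth has passed: slide the booth's front sash up until its friction brake holds it by itself, reach in under it, and stand the cylinder upright in the shallow tray with the two finished ones. Then lower the sash all the way shut, guiding it down rather than letting it drop, and leave the other things as they are.

Things in the scene. Friction and masses are not known exactly. Their poses are not given: they have to be found in the camera images.
- booth: Fixed bench-top test booth: grey base, back and roof, clear sides, 270 deep (x) x 310 wide (y) x 245 mm high; two sloping guides at its sides rise to 430 mm. Origin: centre of the underside, on the bench; +x points into the booth, away from its front, z up. Side walls stand 302 mm apart; the roof (237 to 245 mm high) begins 29 mm behind the origin, a manifold on the back wall 92 mm behind it.
- sill (a point): Middle of the front sill's top, 110 mm in front of the booth's origin, 22 mm above the bench; booth's axes. From here the plane of the sash leans back 30 degrees from the vertical: the sash slides up along (0.5, 0, 0.866) in the booth's axes.
- pad (a point): Top of the 100 x 100 mm rubber pad on the booth's floor on which the cylinder stands, 15 mm above the bench, over the booth's origin; the cylinder stands within 30 mm of its middle.
- brake (a point): Midway between the two black brake housings high on the guides (405 mm up the slope from the sill). Spring-loaded friction shoes in them press on the side edges of the sash only when its top has passed between them.
- sash (a joint): How far the clear framed sash (270 wide x 240 long x 14 mm, about 0.45 kg) is slid up its guides, m along the slope: 0 shut, 0.215 upper stop. Let go below 0.15 it falls shut; from about 0.16 the brake holds it. Lifting takes 5 N, up to 15 N in the brake; pushing down out of it 3 to 9 N. At 0.205 its lower edge is 200 mm above the bench: room for a hand tilted 30 to 45 degrees, not an upright one.
- sash_handle (a point): Middle of the dark round pull bar on the sash: 13 mm thick, straight for 104 mm, its axis 56 mm out from the plane of the sash (42 mm clear gap) and 40 mm up from its lower edge. Moves with the sash; axes of the sash: y along the bar, z up the slope, -x outwards. It can be pinched from above with one finger before and one behind it.
- cyl_mid (a point): Centre of the body of the cylinder that stands in the booth: square aluminium body 52 x 52 mm, 62 mm high, with a 16 mm rod standing up from its middle to 106 mm in all; 0.45 kg. The point lies on its axis, 31 mm above its underside; z is up the rod, x and y square to the flat sides.
- tray: Shallow loose grey sheet tray, 230 (x) x 180 (y) x 24 mm, rim 27 mm high, walls 3 mm, floor 3 mm thick, 1.5 kg. Origin: centre of the underside. The two finished cylinders stand in its +x half (the side away from the robot), so its -x half is free. To its right, at the bench's front edge, an upright post of the shelf frame (36 mm square, at x = 0.40, y = -0.36, 1.1 m high), is in the arm's way.
- done_a: A finished cylinder of the same shape as the one in the booth, standing in the tray about 65 mm to +x and 45 mm to +y of its centre. Origin: centre of its underside.
- done_b: The other finished cylinder, standing in the tray about 65 mm to +x and 45 mm to -y of its centre. Origin: centre of its underside.
- spanner: Open-end spanner 191 mm long, 6 mm thick, lying on the bench across the front of the booth. Bystander.
- oil_bottle: White bottle with yellow spout, 51 mm wide, 152 mm high, standing beyond the tray at the right. Bystander; origin at the underside.

How it is judged (in metres and radians):
On the way, in this order (a step that is already met when the one before it is completed fails the run):
1. the sash stands raised by at least 0.15 m along its guides, held by its brake alone, touched by nothing of the robot (value of joint sash above 0.15 m and contact force between sash and the arm below 0.1 N and contact force between sash and the fingers below 0.1 N), for 0.3 s.
2. the cylinder has been brought out of the booth, more than 0.2 m from the booth's origin, while the sash is still up (horizontal distance between cyl_mid and booth above 0.2 m and value of joint sash above 0.15 m), for 0.05 s.
3. the cylinder stands upright in the tray, let go (x of cyl_mid in the frame of tray between -0.09 and 0.09 m and y of cyl_mid in the frame of tray between -0.07 and 0.07 m and z of cyl_mid in the frame of tray below 0.038 m and angle between cyl_mid's own z axis and vertical below 0.05 rad and contact force between cyl and the fingers below 0.1 N), for 0.2 s.
At the end, for the whole second after the job is handed in: The sash is shut (within 5 mm of its sill stop) and the cylinder from the booth stands upright (within 0.05 rad) and at rest on the floor of the tray with the two finished ones, wholly inside its walls (value of joint sash below 0.005 m and x of cyl_mid in the frame of tray between -0.09 and 0.09 m and y of cyl_mid in the frame of tray between -0.07 and 0.07 m and z of cyl_mid in the frame of tray below 0.038 m and angle between cyl_mid's own z axis and vertical below 0.05 rad and linear speed of cyl below 0.02 m/s); the robot touches nothing.
It fails at once if the sash drops or is slammed (faster than 0.5 m/s downwards along its guides) (velocity of joint sash below -0.5 m/s).
It fails at once if a finished cylinder is knocked over (tilted more than 0.3 rad) or shifted more than 30 mm on the bench (angle between any of done_a, done_b's own z axis and vertical above 0.3 rad or distance of any of done_a, done_b from where it was at the start of the episode above 0.03 m).
It fails at once if the cylinder is tipped over (more than 0.8 rad) (angle between cyl_mid's own z axis and vertical above 0.8 rad).
It fails at once if the tray, the spanner or the oil bottle is moved more than 30 mm (distance of any of tray, spanner, oil_bottle from where it was at the start of the episode above 0.03 m).
It also fails if it takes over 72 s, if anything falls off the work surface, if the arm or the gripper's body presses on something with over 40 N, if the wrist force passes 120 N, or if a joint passes its speed limit or range.

## Working session

There is one attempt and no reset: what is moved stays moved. The work goes in short steps, Python scripts to look and compute and a tool call to move; the robot and the scene stay as the last step left them, time stands still between calls to the robot, and variables do not carry over. Pictures are saved under pics/ and viewed, and the job is handed in when it is done.

Besides the shell and the picture viewer there is one more tool, called after "Call:" as name([rows], argument=value, ...), one row to a line, values as JSON. apply_moves: Moves the arm, as the interface text tells. Shift numbers are shares of 0.03 m and turn numbers shares of 6 degrees, none past 1 either way. Its arguments: {"type":"object","properties":{"targets":{"type":"array"}},"required":["targets"]}

```bash
ls; mkdir -p pics; python3 - <<'E'
from workcell import *
import cv2
o=get_obs();print(o)
for n in("scene","top"):
    cv2.imwrite(f"pics/{n}0.png",grab_frame(n));print(n,camera_params(n))
E
```

```text
pics
{'time': 0.0, 'q': array([-1.23921162,  0.41191397, -0.01274987,  1.59708313,  0.00560037,
        1.1342872 , -0.08220367]), 'qvel': array([ 0.00113379,  0.00165907,  0.0025484 ,  0.00085191, -0.00086014,
       -0.00158321, -0.00064672]), 'joint_efforts': array([ 7.70225743e-04, -6.00628710e+01,  6.82971887e-01, -2.99406874e+01,
        1.39129028e-02,  1.07927839e-02,  3.52726215e-05]), 'eef_pos': array([243.08136034, 575.23350013, 230.42810203]), 'orientation': array([-1.13651919e-04,  1.98536309e-01,  9.80093183e-01, -8.20193493e-04]), 'wrist_force': array([-0.42528133,  0.52848465, -0.21757013]), 'wrist_torque': array([ 0.05693424,  0.00495858, -0.01199207]), 'width': 85.55883529999221}
scene {'fovy': 42.456324777560674, 'cx': 326.0505992648032, 'cy': 245.1993593158881, 'rvec': array([ 2.15796835,  1.61932979, -0.4279396 ]), 'tvec': array([-122.18264819, -348.59618673, 1921.07926075])}
top {'fovy': 42.0842390694997, 'cx': 316.6851856210365, 'cy': 238.3685604537817, 'rvec': array([ 2.15704214, -2.19272481,  0.14638419]), 'tvec': array([ -25.3120118 ,  570.03463634, 1616.72985567])}
```

View pics/scene0.png

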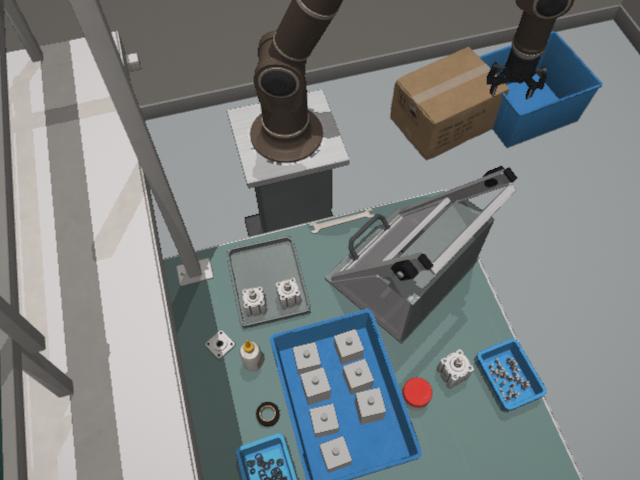

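View pics/top0.png

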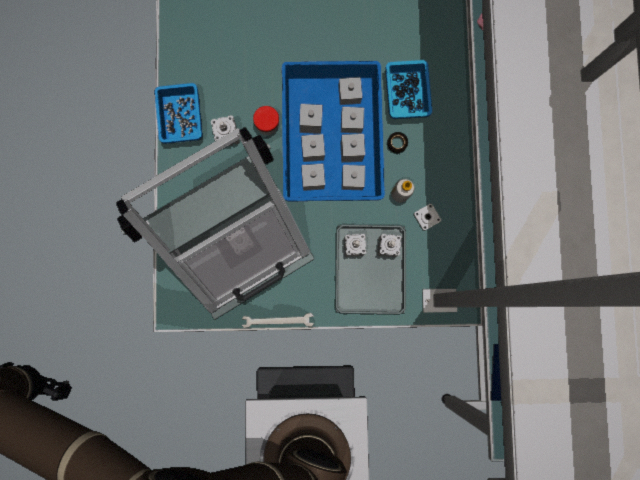

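The top view shows the booth at about (215,225), yawed, with the handle around (262,283). The tray is at (370,268) and the spanner at (278,321). I'll zoom in.

```bash
cat > h.py <<'E'
import numpy as np,cv2
from workcell import *
from scipy.spatial.transform import Rotation as R
def cam(n):
    p=camera_params(n);f=240/np.tan(np.radians(p['fovy'])/2)
    K=np.array([[f,0,p['cx']],[0,f,p['cy']],[0,0,1]])
    Rm=cv2.Rodrigues(np.array(p['rvec']))[0];return K,Rm,np.array(p['tvec'])
def ray(n,uv):
    K,Rm,t=cam(n);d=Rm.T@np.linalg.solve(K,[uv[0],uv[1],1]);return -Rm.T@t,d/np.linalg.norm(d)
def onz(n,uv,z):
    c,d=ray(n,uv);return c+d*(z-c[2])/d[2]
def proj(n,P):
    K,Rm,t=cam(n);q=(K@(Rm@np.atleast_2d(P).T+t[:,None])).T;return q[:,:2]/q[:,2:]
def tri(a,b):
    c1,d1=ray("scene",a);c2,d2=ray("top",b)
    s=np.linalg.lstsq(np.c_[d1,-d2],c2-c1,rcond=None)[0]
    p,q=c1+s[0]*d1,c2+s[1]*d2;return (p+q)/2,np.linalg.norm(p-q)
E
python3 - <<'E'
import cv2
a=cv2.imread('pics/top0.png')[110:340,110:330];cv2.imwrite('pics/topc.png',cv2.resize(a,None,fx=2.6,fy=2.6,interpolation=cv2.INTER_CUBIC))
a=cv2.imread('pics/scene0.png')[155:345,300:530];cv2.imwrite('pics/scenec.png',cv2.resize(a,None,fx=3,fy=3,interpolation=cv2.INTER_CUBIC))
a=cv2.imread('pics/top0.png')[210:330,320:460];cv2.imwrite('pics/topt.png',cv2.resize(a,None,fx=5,fy=5,interpolation=cv2.INTER_CUBIC))
a=cv2.imread('pics/scene0.png')[200:370,190:330];cv2.imwrite('pics/scenet.png',cv2.resize(a,None,fx=3.5,fy=3.5,interpolation=cv2.INTER_CUBIC))
E
```

```text
(no output)
```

View pics/topc.png

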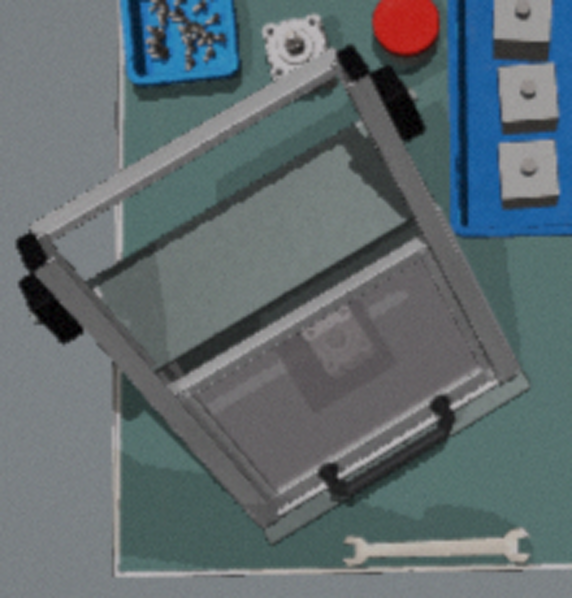

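View pics/scenec.png

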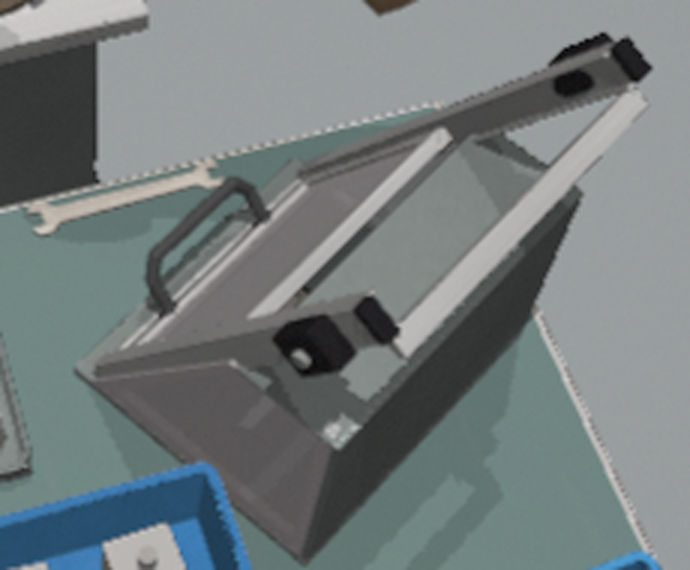

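View pics/topt.png

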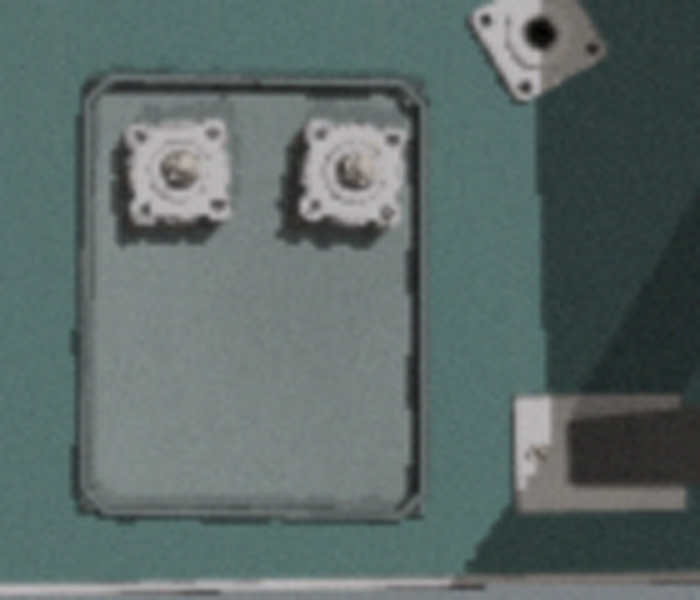

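View pics/scenet.png

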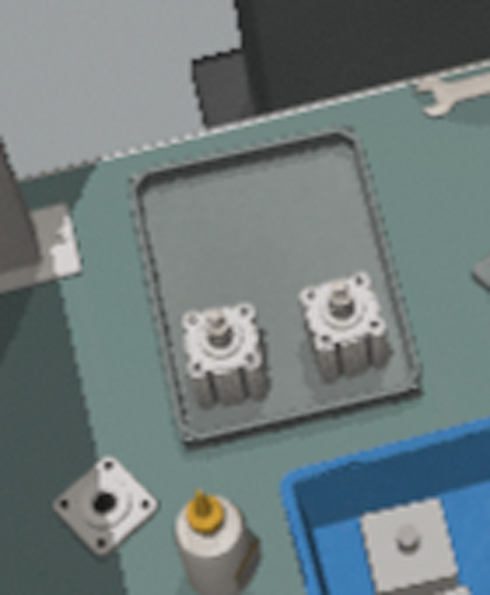

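```bash
python3 - <<'E'
from h import *
np.set_printoptions(precision=1,suppress=True)
T=lambda u,v:(110+u/2.6,110+v/2.6)
S=lambda u,v:(300+u/3,155+v/3)
TT=lambda u,v:(320+u/5,210+v/5)
ST=lambda u,v:(190+u/3.5,200+v/3.5)
def p(n,x): print(n,*[np.round(i,1) for i in (x if isinstance(x,tuple) else (x,))])
p('FR tri',tri(S(78,370),T(528,383)))
p('FR top0',onz('top',T(528,383),0));p('FL top0',onz('top',T(270,542),0))
p('FR sc0',onz('scene',S(78,370),0))
p('BR sc0',onz('scene',S(303,562),0))
p('BRtop sc245',onz('scene',S(330,447),245))
p('handle R',tri(S(152,262),T(452,430)))
p('handle L',tri(S(237,182),T(338,493)))
p('footR',tri(S(167,305),T(441,405)))
p('footL',tri(S(262,215),T(330,472)))
p('brakeR',tri(S(380,320),T(352,62)))
p('brakeL',tri(S(632,60),T(33,250)))
p('cyl rod z121 top (refr none)',onz('top',T(338,336),121));p('z77',onz('top',T(338,336),77))
p('pad corners z15',onz('top',T(316,412),15));p('',onz('top',T(394,372),15));p('',onz('top',T(280,347),15))
for a,b in (((92,80),None),((422,88),None),((82,515),None),((420,512),None)):
    p('tray z27',onz('top',TT(*a),27))
for a in ((137,178),(352,132),(420,388),(186,440)):
    p('tray sc z27',onz('scene',ST(*a),27))
p('doneA rod',tri(ST(343,293),TT(183,165)));p('doneB rod',tri(ST(220,325),TT(357,165)))
p('tray cam positions',-cam('top')[1].T@cam('top')[2]);p('',-cam('scene')[1].T@cam('scene')[2])
p('bench edge',onz('top',T(116,574),0)); p('spanner',onz('top',T(360,550),6));p('spanner',onz('top',T(515,545),6))
E
```

```text
FR tri [521.5 -24.6   7.7] 0.2
FR top0 [522.1 -24.8   0. ]
FL top0 [364.  240.6   0. ]
FR sc0 [517.8 -23.5   0. ]
BR sc0 [747.1 109.9   0. ]
BRtop sc245 [747.9 103.6 245. ]
handle R [471.5  54.8  80.1] 6.3
handle L [410.5 161.4  72.6] 5.7
footR [498.1  64.3  42.7] 1.5
footL [433.1 176.   43.3] 2.3
brakeR [742.2 117.1 427.2] 1.2
brakeL [596.5 363.  427.6] 1.5
cyl rod z121 top (refr none) [560.4 158.7 121. ]
z77 [565.3 163.   77. ]
pad corners z15 [494.7 191.9  15. ]
 [534.3 112.2  15. ]
 [561.8 228.4  15. ]
tray z27 [602.3 -93.1  27. ]
tray z27 [ 595.4 -269.1   27. ]
tray z27 [372.8 -82.9  27. ]
tray z27 [ 371.2 -260.5   27. ]
tray sc z27 [ 376.7 -257.4   27. ]
tray sc z27 [383.4 -86.1  27. ]
tray sc z27 [609.2 -93.1  27. ]
tray sc z27 [ 601.1 -267.8   27. ]
doneA rod [ 549.6 -133.7   92.8] 2.0
doneB rod [ 548.3 -223.8   89.7] 0.3
tray cam positions [ 386.8    5.  1670.3]
 [1234.9 -230.3 1499.6]
bench edge [334.6 396.1   0. ]
spanner [354.3 148.7   6. ]
spanner [356.5  -8.7   6. ]
```

```bash
cat > bar.py <<'E'
from h import *
def bar(n,img,roi,thr=70):
    u0,v0,u1,v1=roi
    g=cv2.cvtColor(img,cv2.COLOR_BGR2GRAY)[v0:v1,u0:u1]
    m=(g<thr).astype(np.uint8)
    k,l,s,c=cv2.connectedComponentsWithStats(m)
    i=1+np.argmax(s[1:,4]);ys,xs=np.where(l==i)
    return np.c_[xs+u0,ys+v0].astype(np.float32),s[i]
E
python3 - <<'E'
from bar import *
for n,roi in (('top',(225,260,295,312)),('scene',(340,205,400,265))):
    im=cv2.imread(f'pics/{n}0.png')
    p,s=bar(n,im,roi)
    print(n,len(p),s)
    u0,v0,u1,v1=roi
    c=cv2.resize(im[v0:v1,u0:u1],None,fx=8,fy=8,interpolation=cv2.INTER_CUBIC)
    for q in p: cv2.circle(c,(int((q[0]-u0+.5)*8),int((q[1]-v0+.5)*8)),1,(0,0,255),-1)
    cv2.imwrite(f'pics/bar_{n}.png',c)
E
```

```text
top 575 [  7   2  53  44 575]
scene 194 [  9  10  41  46 194]
```

View pics/bar_top.png

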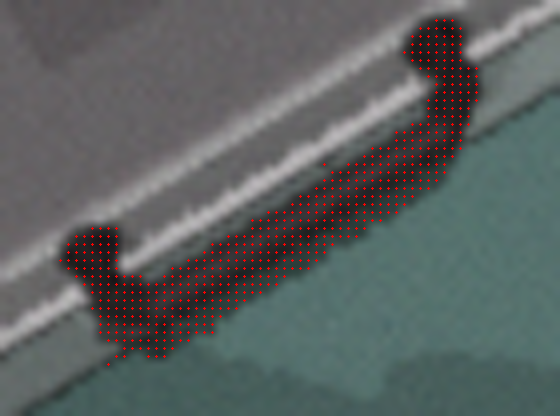

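View pics/bar_scene.png

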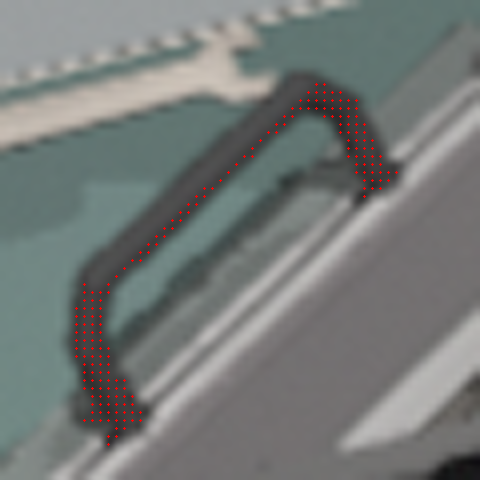

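```bash
python3 - <<'E'
from h import *
T=lambda u,v:(225+u/8,260+v/8)
S=lambda u,v:(340+u/8,205+v/8)
c1,a=ray('top',T(160,300));_,b=ray('top',T(430,155));n1=np.cross(a,b)
c2,a2=ray('scene',S(100,270));_,b2=ray('scene',S(290,90));n2=np.cross(a2,b2)
d=np.cross(n1,n2);d/=np.linalg.norm(d)
x=np.linalg.lstsq(np.array([n1/np.linalg.norm(n1),n2/np.linalg.norm(n2),d]),np.array([n1@c1/np.linalg.norm(n1),n2@c2/np.linalg.norm(n2),d@np.array([440,107,80])]),rcond=None)[0]
print(x,d,np.degrees(np.arctan2(d[1],d[0])))
for n,pts in(('top',[T(135,318),T(455,130)]),('scene',[S(90,285),S(305,80)])):
  for p in pts:
    c,r=ray(n,p);A=np.c_[d,-r];s=np.linalg.lstsq(A,c-x,rcond=None)[0];print(n,x+s[0]*d)
print(proj('top',[[558,177,15],[463,120.5,22],[438.5,106,84.6]]),proj('scene',[[558,177,15],[438.5,106,84.6]]))
E
```

```text
[439.15449205 106.4904696   80.39970282] [ 0.46231863 -0.8758275  -0.13851958] -62.17199805779287
top [411.76124687 158.38489082  88.60724767]
top [466.03300953  55.57116089  72.34638032]
scene [462.79085848  61.71316968  73.31779134]
scene [414.89478324 152.44864431  87.66837971]
[[237.07828174 244.59353333]
 [258.4331373  279.87336402]
 [262.49911934 288.35344777]] [[401.46050448 270.03423458]
 [364.13275678 226.60231575]]
```

```bash
cat > plan.py <<'E'
from h import *
YAW=30.6
xb=np.array([np.cos(np.radians(YAW)),np.sin(np.radians(YAW)),0]);yb=np.array([-xb[1],xb[0],0]);zb=np.array([0,0,1.])
def Rt(y,z):
    z=z/np.linalg.norm(z);y=y-(y@z)*z;y/=np.linalg.norm(y);return R.from_matrix(np.c_[np.cross(y,z),y,z])
def rq(o): w=o['orientation'];return R.from_quat([w[1],w[2],w[3],w[0]])
def plan(target,Rg,n=None,frac=0.95,p0=None,R0=None):
    o=get_obs();p=o['eef_pos'] if p0 is None else p0;r=rq(o) if R0 is None else R0
    D=np.array(target)-p;w=(Rg*r.inv()).as_rotvec()
    if n is None:n=int(np.ceil(max(np.linalg.norm(D)/30,np.degrees(np.linalg.norm(w))/6)/frac))
    print('n',n,'dist',np.linalg.norm(D).round(1),'ang',np.degrees(np.linalg.norm(w)).round(1))
    for i in range(n):
        ri=R.from_rotvec(w*i/n)*r
        sh=ri.inv().apply(D/n)/30; tr=ri.inv().apply(w/n)/np.radians(6)
        print(np.round(np.r_[sh,tr],2).tolist())
    return np.array(target),Rg
E
python3 - <<'E'
from plan import *
Rg=Rt(xb,-zb)
plan([438.5,106.5,230],Rg)
E
```

```text
n 18 dist 507.9 ang 36.5
[-0.67, -0.66, 0.0, -0.0, 0.0, 0.34]
[-0.69, -0.63, 0.0, -0.0, 0.0, 0.34]
[-0.72, -0.61, 0.0, -0.0, 0.0, 0.34]
[-0.74, -0.58, 0.0, -0.0, 0.0, 0.34]
[-0.76, -0.56, 0.0, -0.0, 0.0, 0.34]
[-0.78, -0.53, 0.0, -0.0, 0.0, 0.34]
[-0.79, -0.5, 0.0, -0.0, 0.0, 0.34]
[-0.81, -0.47, 0.0, -0.0, 0.0, 0.34]
[-0.83, -0.45, 0.0, -0.0, 0.0, 0.34]
[-0.84, -0.42, 0.0, -0.0, 0.0, 0.34]
[-0.86, -0.39, 0.0, -0.0, 0.0, 0.34]
[-0.87, -0.35, 0.0, -0.0, 0.0, 0.34]
[-0.88, -0.32, 0.0, -0.0, 0.0, 0.34]
[-0.89, -0.29, 0.0, -0.0, 0.0, 0.34]
[-0.9, -0.26, 0.0, -0.0, 0.0, 0.34]
[-0.91, -0.23, 0.0, -0.0, 0.0, 0.34]
[-0.92, -0.2, 0.0, -0.0, 0.0, 0.34]
[-0.93, -0.16, 0.0, -0.0, 0.0, 0.34]
```

Call:
apply_moves([
  [[-0.67,-0.66,0,0,0,0.34,85],[-0.69,-0.63,0,0,0,0.34,85],[-0.72,-0.61,0,0,0,0.34,85],[-0.74,-0.58,0,0,0,0.34,85],[-0.76,-0.56,0,0,0,0.34,85],[-0.78,-0.53,0,0,0,0.34,85],[-0.79,-0.5,0,0,0,0.34,85],[-0.81,-0.47,0,0,0,0.34,85],[-0.83,-0.45,0,0,0,0.34,85],[-0.84,-0.42,0,0,0,0.34,85]],
])

```text
time: 1.1
eef_pos: [349.6, 306.1, 226.3]
orientation: [-0.002, 0.372, 0.928, -0.004]
wrist_force: [-0.1, 0.7, -0.2]
width: 85.1
```

```bash
python3 - <<'E'
from plan import *
o=get_obs();print(o['time'],o['eef_pos'],o['q'],o['qvel'],o['wrist_force'])
plan([438.5,106.5,210],Rt(xb,-zb))
E
```

```text
1.1 [349.62571592 306.09413593 226.34947021] [-0.95969794  0.14339614  0.15204912  1.97716126 -0.02483274  1.03194285
  0.01230375] [ 0.33016501 -0.1943125   0.23884302  0.23601707 -0.00431317 -0.04149903
  0.19869699] [-0.05368572  0.67029147 -0.20400064]
n 8 dist 219.1 ang 15.7
[-0.84, -0.35, 0.07, -0.01, 0.0, 0.33]
[-0.85, -0.32, 0.07, -0.01, 0.0, 0.33]
[-0.86, -0.29, 0.07, -0.01, 0.0, 0.33]
[-0.87, -0.26, 0.07, -0.01, 0.0, 0.33]
[-0.88, -0.23, 0.07, -0.01, 0.0, 0.33]
[-0.89, -0.2, 0.07, -0.01, 0.0, 0.33]
[-0.9, -0.17, 0.07, -0.01, 0.0, 0.33]
[-0.9, -0.14, 0.07, -0.01, 0.0, 0.33]
```

Call:
apply_moves([
  [[-0.84,-0.35,0.07,0,0,0.33,85],[-0.85,-0.32,0.07,0,0,0.33,85],[-0.86,-0.29,0.07,0,0,0.33,85],[-0.87,-0.26,0.07,0,0,0.33,70],[-0.88,-0.23,0.07,0,0,0.33,50],[-0.89,-0.2,0.07,0,0,0.33,44],[-0.9,-0.17,0.07,0,0,0.33,44],[-0.8,-0.14,0.07,0,0,0.33,44],[0,0,0,0,0,0,44]],
])

```text
time: 2.0
eef_pos: [436.5, 94.7, 208.7]
orientation: [-0.001, 0.504, 0.864, -0.006]
wrist_force: [0.4, -0.5, -0.0]
width: 44.3
```

```bash
python3 - <<'E'
from plan import *
o=get_obs();print(o['time'],o['eef_pos'],o['q'],o['wrist_force'])
cv2.imwrite('pics/top1.png',grab_frame('top'));cv2.imwrite('pics/scene1.png',grab_frame('scene'))
plan([438.5,106.5,64],Rt(xb,-zb),n=7)
E
```

```text
2.0 [436.48545658  94.73792833 208.68612316] [-0.66464351  0.13013768  0.37448872  2.04864939 -0.04994355  0.98258337
  0.24924667] [ 0.42315994 -0.45660757 -0.04785547]
n 7 dist 145.0 ang 1.1
[0.03, 0.04, 0.69, -0.02, 0.0, -0.02]
[0.03, 0.04, 0.69, -0.02, 0.0, -0.02]
[0.03, 0.04, 0.69, -0.02, 0.0, -0.02]
[0.03, 0.04, 0.69, -0.02, 0.0, -0.02]
[0.03, 0.04, 0.69, -0.02, 0.0, -0.02]
[0.03, 0.03, 0.69, -0.02, 0.0, -0.02]
[0.03, 0.03, 0.69, -0.02, 0.0, -0.02]
```

View pics/scene1.png

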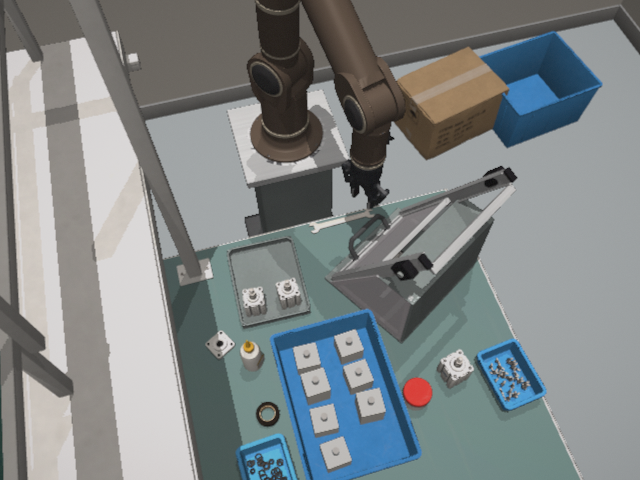

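Call:
apply_moves([
  [[0.1,0.1,0.7,0,0,0,44],[0.1,0.1,0.7,0,0,0,44],[0.1,0,0.7,0,0,0,44],[0,0,0.7,0,0,0,44],[0,0,0.5,0,0,0,44],[0,0,0,0,0,0,44]],
])

```text
time: 2.7
eef_pos: [433.8, 116.8, 106.9]
orientation: [-0.003, 0.496, 0.868, -0.003]
wrist_force: [0.5, 0.2, 0.6]
width: 44.1
```

```bash
python3 - <<'E'
from plan import *
o=get_obs();print(o['time'],o['eef_pos'],o['q'],o['wrist_force'])
a=grab_frame('scene')[160:280,320:440];cv2.imwrite('pics/s2.png',cv2.resize(a,None,fx=5,fy=5,interpolation=cv2.INTER_CUBIC))
a=grab_frame('top')[230:330,200:320];cv2.imwrite('pics/t2.png',cv2.resize(a,None,fx=5,fy=5,interpolation=cv2.INTER_CUBIC))
plan([438.5,106.5,64],Rt(xb,-zb),n=3)
E
```

```text
2.7 [433.77069417 116.82982236 106.88212403] [-0.65158747  0.28990004  0.33252015  2.15029699 -0.13943229  0.72985327
  0.30593092] [0.50240008 0.22984588 0.58430913]
n 3 dist 45.9 ang 0.3
[-0.12, -0.02, 0.49, -0.02, -0.0, -0.01]
[-0.12, -0.02, 0.49, -0.02, -0.0, -0.01]
[-0.12, -0.02, 0.49, -0.02, -0.0, -0.01]
```

View pics/s2.png

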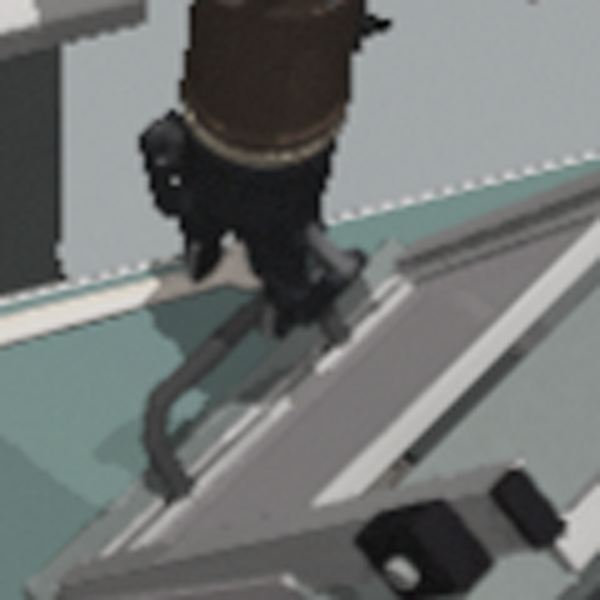

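View pics/t2.png

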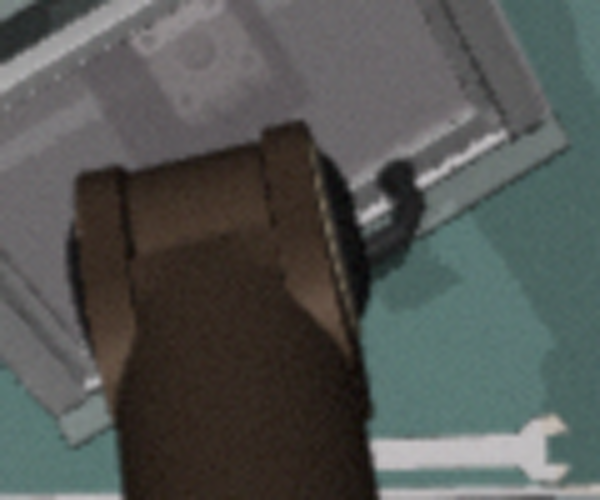

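The scene view shows one finger in front of the bar at (360,213) and one behind it at (378,223). I'll descend and pinch.

Call:
apply_moves([
  [[-0.12,0,0.45,0,0,0,44],[-0.12,0,0.45,0,0,0,44],[-0.12,0,0.45,0,0,0,44],[0,0,0,0,0,0,44],[0,0,0,0,0,0,25],[0,0,0,0,0,0,8],[0,0,0,0,0,0,5],[0,0,0,0,0,0,5],[0,0,0,0,0,0,5]],
])

```text
time: 3.7
eef_pos: [440.5, 109.4, 74.0]
orientation: [-0.002, 0.495, 0.869, -0.0]
wrist_force: [0.8, -0.7, -6.5]
width: 10.7
```

```bash
python3 - <<'E'
from plan import *
o=get_obs();print(o['time'],o['eef_pos'],o['q'],o['wrist_force'],o['wrist_torque'],o['width'])
a=grab_frame('scene')[160:280,320:440];cv2.imwrite('pics/s3.png',cv2.resize(a,None,fx=5,fy=5,interpolation=cv2.INTER_CUBIC))
o=get_obs();print(o['time'],o['eef_pos'],o['q'],o['wrist_force'],o['wrist_torque'],o['width'])
E
```

```text
3.7 [440.51893751 109.35363229  73.97453618] [-0.60819509  0.35359753  0.31361231  2.16872908 -0.18115906  0.64582643
  0.36854087] [ 0.79661043 -0.69291596 -6.51056525] [-0.25132674 -0.21966371 -0.05184863] 10.739855160798173
3.75 [440.5469055  109.3730821   73.97578282] [-0.60815447  0.3536523   0.31358214  2.16863214 -0.18120939  0.64589909
  0.36857915] [ 0.6220345  -1.26365148 -3.06233486] [-0.24646605 -0.05037881 -0.02599735] 10.74913824968102
```

View pics/s3.png

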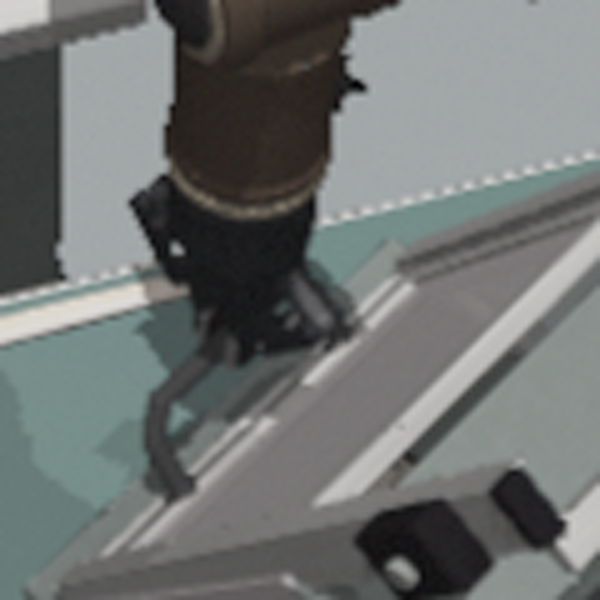

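Call:
apply_moves([
  [[0,0,0,0,0,0,40],[0,0,0,0,0,0,40],[0,0,0.35,0,0,0,40],[0,0,0,0,0,0,40]],
])

```text
time: 4.15
eef_pos: [442.1, 111.0, 64.2]
orientation: [-0.001, 0.494, 0.869, 0.001]
wrist_force: [0.1, -1.1, 0.3]
width: 40.1
```

Call:
apply_moves([
  [[0,0,0,0,0,0,20],[0,0,0,0,0,0,5],[0,0,0,0,0,0,5],[0,0,0,0,0,0,5]],
])

```text
time: 4.55
eef_pos: [439.6, 109.7, 63.7]
orientation: [-0.003, 0.494, 0.869, -0.001]
wrist_force: [1.2, 0.2, -2.7]
width: 11.0
```

Call:
apply_moves([
  [[0,0.17,-0.29,0,0,0,5],[0,0.33,-0.58,0,0,0,5],[0,0.33,-0.58,0,0,0,5],[0,0.33,-0.58,0,0,0,5],[0,0.33,-0.58,0,0,0,5]],
])

```text
time: 5.05
eef_pos: [478.6, 132.6, 142.4]
orientation: [-0.004, 0.495, 0.869, -0.003]
wrist_force: [3.8, 1.9, -9.8]
width: 11.0
```

```bash
cat > s.py <<'E'
from plan import *
o=get_obs();d=o['eef_pos']-np.array([439.6,109.7,63.7])
print(o['time'],o['eef_pos'],'q',o['q'].round(2),o['wrist_force'],o['width'],'xb,yb,z disp',d@xb,d@yb,d[2],'slope',d@(0.5*xb+.866*zb))
E
python3 s.py;python3 - <<'E'
from h import *
cv2.imwrite('pics/scene4.png',grab_frame('scene')[100:400,250:550])
E
```

```text
5.05 [478.61011662 132.64577434 142.38324181] q [-0.65  0.31  0.34  2.01 -0.14  0.85  0.31] [ 3.81107589  1.90360822 -9.79836859] 10.962058629558104 xb,yb,z disp 45.25799630617025 -0.10737267633986501 78.68324181460686 slope 90.76868556453466
```

View pics/scene4.png

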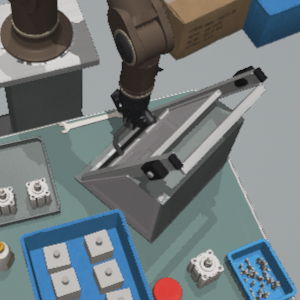

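Call:
apply_moves([
  [[0,0.33,-0.58,0,0,0,5],[0,0.33,-0.58,0,0,0,5],[0,0.33,-0.58,0,0,0,5],[0,0.33,-0.58,0,0,0,5],[0,0.33,-0.58,0,0,0,5],[0,0,0,0,0,0,5]],
])

```text
time: 5.7
eef_pos: [521.6, 157.9, 228.9]
orientation: [-0.005, 0.495, 0.869, -0.007]
wrist_force: [-1.1, 1.3, 8.6]
width: 10.8
```

```bash
python3 s.py
```

```text
5.7 [521.64050335 157.92802595 228.88245191] q [-0.67  0.29  0.36  1.8  -0.11  1.09  0.26] [-1.14075379  1.2788382   8.58012961] 10.774384996939276 xb,yb,z disp 95.1657717597118 -0.2501251582083811 165.18245191354146 slope 190.6308892369828
```

Call:
apply_moves([
  [[0,0.17,-0.29,0,0,0,5],[0,0.12,-0.2,0,0,0,5],[0,0,0,0,0,0,5]],
])

```text
time: 6.0
eef_pos: [526.9, 161.0, 239.9]
orientation: [-0.007, 0.495, 0.869, -0.011]
wrist_force: [-0.1, -0.5, 0.2]
width: 11.0
```

```bash
python3 s.py
```

```text
6.0 [526.9007233  161.02583834 239.85499488] q [-0.67  0.3   0.36  1.77 -0.11  1.12  0.26] [-0.07416723 -0.48202688  0.23547184] 10.992619145495063 xb,yb,z disp 101.27037894371922 -0.26137765531583035 176.1549948823469 slope 203.185415039972
```

Call:
apply_moves([
  [[0,0,0,0,0,0,20],[0,0,0,0,0,0,38],[0,0,0,0,0,0,38],[0,-0.1,-0.4,0,0,0,38],[0,-0.2,-0.9,0,0,0,38],[0,-0.2,-0.9,0,0,0,38],[0,-0.5,-0.8,0,0,0,38],[0,-0.5,-0.8,0,0,0,60],[0,-0.9,-0.4,0,0,0,85]],
])

```text
time: 6.9
eef_pos: [467.6, 125.9, 379.0]
orientation: [-0.004, 0.495, 0.869, -0.007]
wrist_force: [1.3, 0.1, 0.7]
width: 65.6
```

```bash
python3 s.py;python3 - <<'E'
from h import *
for n in('scene','top'):cv2.imwrite(f'pics/{n}5.png',grab_frame(n))
E
```

```text
6.9 [467.62584029 125.90305027 379.0156429 ] q [-0.71  0.07  0.37  1.7  -0.02  1.39  0.2 ] [1.28074549 0.09861666 0.65718392] 65.63969629676701 xb,yb,z disp 32.371042225962874 -0.3196670896613798 315.31564290111044 slope 289.2488678653431
```

View pics/scene5.png

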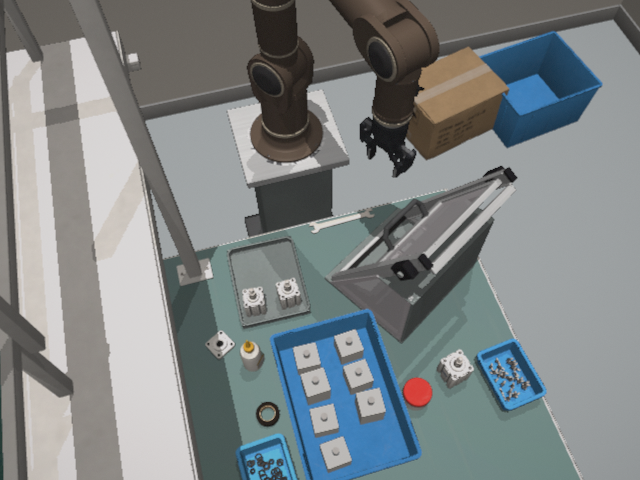

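View pics/top5.png

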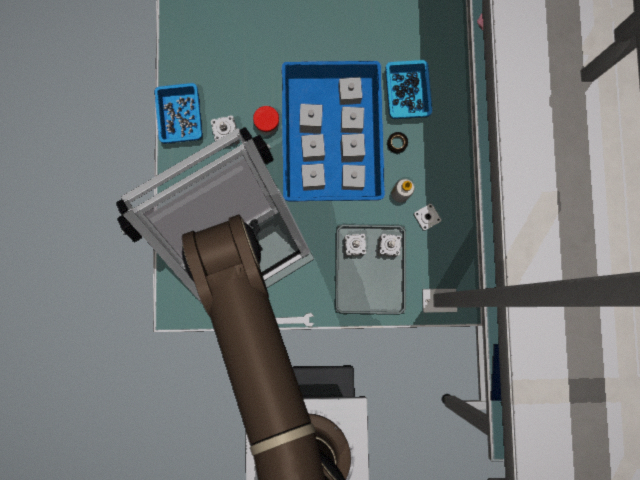

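```bash
python3 - <<'E'
from h import *
a=cv2.imread('pics/top0.png')[215:275,205:285];a=cv2.resize(a,None,fx=9,fy=9,interpolation=cv2.INTER_CUBIC);a=cv2.convertScaleAbs(a,alpha=2.2,beta=-120);cv2.imwrite('pics/c0.png',a)
a=cv2.imread('pics/scene5.png')[200:350,320:530];cv2.imwrite('pics/c5.png',cv2.resize(a,None,fx=3.5,fy=3.5,interpolation=cv2.INTER_CUBIC))
E
```

```text
(no output)
```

View pics/c0.png

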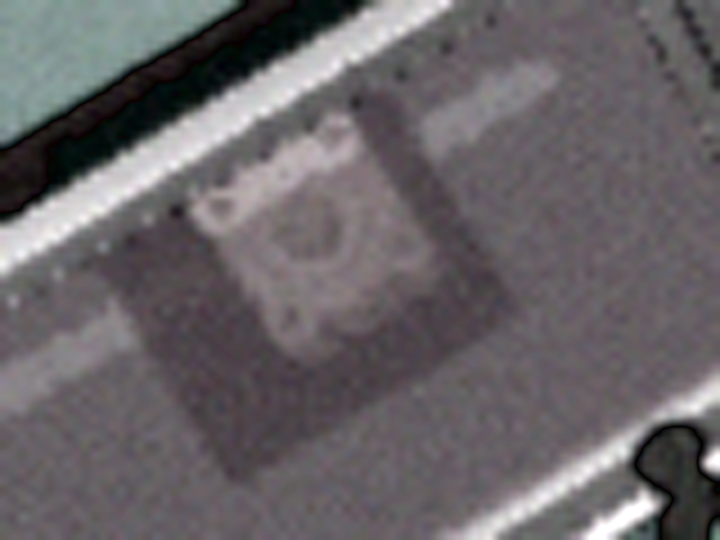

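View pics/c5.png

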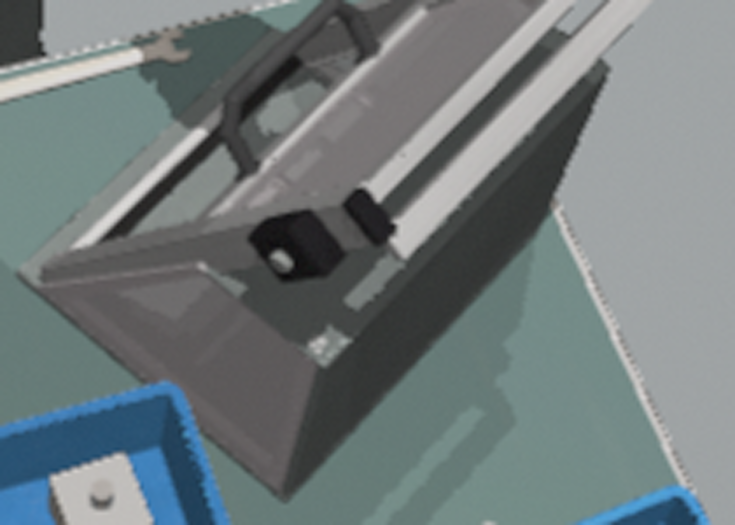

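```bash
python3 - <<'E'
from plan import *
C=lambda u,v:(205+(u)/9-.4,215+(v)/9-.4)
P=[onz('top',C(*x),77) for x in((222,210),(335,133),(412,255),(290,320))]
m=np.mean(P,0);print('holes mean',m)
for i in range(4):
    d=P[(i+1)%4]-P[i];print(np.linalg.norm(d),np.degrees(np.arctan2(d[1],d[0])))
Q=[onz('top',C(*x),15) for x in((240,483),(515,310),(375,95),(100,260))];print('pad',np.mean(Q,0),[np.linalg.norm(Q[i]-Q[i-1]) for i in range(4)])
print('rod 121',onz('top',C(310,228),121))
o=np.mean(Q,0);print('offset',(m-o)@xb,(m-o)@yb)
E
```

```text
holes mean [563.09023818 164.13800282  77.        ]
38.77755497091528 -56.1099009183627
41.472022531710536 -148.4261158141606
39.113294002359275 117.47147381462612
37.10766471191478 31.16130760742743
pad [552.98145441 172.48865401  15.        ] [np.float64(78.24874690814639), np.float64(95.26700029692022), np.float64(76.57741371681998), np.float64(94.3879226598389)]
rod 121 [558.63369208 161.05838756 121.        ]
offset 4.450227724789262 -12.33354603835146
```

```bash
python3 - <<'E'
from plan import *
zt=np.sqrt(.5)*(xb-zb)
g=np.array([562,162.5,52])+19*zt
print(g, g-220*zt)
plan(g-220*zt+[0,0,40],Rt(-yb,zt))
E
```

```text
[573.56409396 169.3389861   38.56497116] [439.66405865  90.15072597 194.12846302]
n 18 dist 152.0 ang 98.6
[-0.03, -0.07, 0.27, -0.33, 0.33, 0.78]
[-0.04, -0.08, 0.27, -0.33, 0.33, 0.78]
[-0.06, -0.08, 0.26, -0.33, 0.33, 0.78]
[-0.08, -0.09, 0.26, -0.33, 0.33, 0.78]
[-0.09, -0.09, 0.25, -0.33, 0.33, 0.78]
[-0.11, -0.09, 0.25, -0.33, 0.33, 0.78]
[-0.12, -0.09, 0.24, -0.33, 0.33, 0.78]
[-0.14, -0.08, 0.23, -0.33, 0.33, 0.78]
[-0.15, -0.08, 0.22, -0.33, 0.33, 0.78]
[-0.17, -0.07, 0.21, -0.33, 0.33, 0.78]
[-0.18, -0.07, 0.21, -0.33, 0.33, 0.78]
[-0.19, -0.06, 0.2, -0.33, 0.33, 0.78]
[-0.2, -0.05, 0.19, -0.33, 0.33, 0.78]
[-0.21, -0.04, 0.18, -0.33, 0.33, 0.78]
[-0.22, -0.03, 0.17, -0.33, 0.33, 0.78]
[-0.23, -0.01, 0.16, -0.33, 0.33, 0.78]
[-0.24, -0.0, 0.15, -0.33, 0.33, 0.78]
[-0.24, 0.01, 0.15, -0.33, 0.33, 0.78]
```

Call:
apply_moves([
  [[-0.03,-0.07,0.2,-0.33,0.33,0.78,85],[-0.04,-0.08,0.2,-0.33,0.33,0.78,85],[-0.06,-0.08,0.2,-0.33,0.33,0.78,85],[-0.08,-0.09,0.2,-0.33,0.33,0.78,85],[-0.09,-0.09,0.2,-0.33,0.33,0.78,85],[-0.11,-0.09,0.2,-0.33,0.33,0.78,85],[-0.12,-0.09,0.2,-0.33,0.33,0.78,85],[-0.14,-0.08,0.2,-0.33,0.33,0.78,85],[-0.15,-0.08,0.2,-0.33,0.33,0.78,85]],
])

```text
time: 7.9
eef_pos: [455.1, 107.0, 324.7]
orientation: [-0.059, 0.768, 0.601, 0.212]
wrist_force: [0.4, -0.1, 0.3]
width: 85.1
```

```bash
python3 s.py; python3 - <<'E'
from plan import *
zt=np.sqrt(.5)*(xb-zb)
g=np.array([562,162.5,52])+19*zt
plan(g-220*zt+[0,0,40],Rt(-yb,zt))
E
```

```text
7.9 [455.11046713 107.03265928 324.67076564] q [-0.6  -0.15  0.45  2.09 -0.32  0.9  -0.22] [ 0.42168896 -0.06526271  0.33222624] 85.14828906961539 xb,yb,z disp 11.992724020561349 -10.191362407906793 260.9707656396346 slope 231.99704505420422
n 9 dist 93.4 ang 47.5
[-0.2, -0.09, 0.27, -0.32, 0.31, 0.76]
[-0.22, -0.08, 0.26, -0.32, 0.31, 0.76]
[-0.23, -0.08, 0.25, -0.32, 0.31, 0.76]
[-0.24, -0.06, 0.24, -0.32, 0.31, 0.76]
[-0.26, -0.05, 0.23, -0.32, 0.31, 0.76]
[-0.27, -0.04, 0.22, -0.32, 0.31, 0.76]
[-0.28, -0.02, 0.21, -0.32, 0.31, 0.76]
[-0.28, -0.01, 0.2, -0.32, 0.31, 0.76]
[-0.29, 0.01, 0.19, -0.32, 0.31, 0.76]
```

```bash
python3 - <<'E'
from plan import *
zt=np.sqrt(.5)*(xb-zb)
g=np.array([562,162.5,52])+19*zt
t=g-190*zt;print(t)
plan(t,Rt(-yb,zt),n=9)
E
```

```text
[457.92315437 100.94912508 172.91525958]
n 9 dist 151.9 ang 47.5
[-0.24, -0.08, 0.5, -0.32, 0.31, 0.76]
[-0.26, -0.07, 0.49, -0.32, 0.31, 0.76]
[-0.28, -0.07, 0.48, -0.32, 0.31, 0.76]
[-0.3, -0.06, 0.47, -0.32, 0.31, 0.76]
[-0.32, -0.05, 0.46, -0.32, 0.31, 0.76]
[-0.34, -0.04, 0.45, -0.32, 0.31, 0.76]
[-0.36, -0.02, 0.43, -0.32, 0.31, 0.76]
[-0.37, -0.01, 0.42, -0.32, 0.31, 0.76]
[-0.39, 0.01, 0.41, -0.32, 0.31, 0.76]
```

Call:
apply_moves([
  [[-0.24,-0.08,0.5,-0.32,0.31,0.76,85],[-0.26,-0.07,0.49,-0.32,0.31,0.76,85],[-0.28,-0.07,0.48,-0.32,0.31,0.76,85],[-0.3,-0.06,0.47,-0.32,0.31,0.76,85],[-0.32,-0.05,0.46,-0.32,0.31,0.76,85],[-0.34,-0.04,0.45,-0.32,0.31,0.76,85],[-0.36,-0.02,0.43,-0.32,0.31,0.76,85],[-0.37,-0.01,0.42,-0.32,0.31,0.76,85],[-0.39,0.01,0.41,-0.32,0.31,0.76,85],[0,0,0,0,0,0,85]],
])

```text
time: 8.9
eef_pos: [468.6, 85.8, 215.0]
orientation: [-0.104, 0.886, 0.275, 0.359]
wrist_force: [-0.3, 0.4, -0.1]
width: 85.2
```

```bash
python3 s.py; python3 - <<'E'
from plan import *
zt=np.sqrt(.5)*(xb-zb)
g=np.array([562,162.5,52])+19*zt
t=g-190*zt;print(t)
plan(t,Rt(-yb,zt))
for n in('scene','top'):cv2.imwrite(f'pics/{n}6.png',grab_frame(n))
a=cv2.imread('pics/top6.png')[200:300,180:300];cv2.imwrite('pics/c6.png',cv2.resize(a,None,fx=6,fy=6,interpolation=cv2.INTER_CUBIC))
E
```

```text
8.9 [468.58973487  85.80221678 214.97230015] q [-1.2  -0.29  1.09  2.54 -1.03  0.13 -0.02] [-0.30966771  0.41657312 -0.06214351] 85.24499590483136 xb,yb,z disp 12.787721748910297 -35.32680204691505 151.27230015113724 slope 137.39567280534
[457.92315437 100.94912508 172.91525958]
n 2 dist 46.0 ang 3.8
[-0.49, -0.32, 0.5, -0.17, 0.09, 0.25]
[-0.5, -0.31, 0.49, -0.17, 0.09, 0.25]
```

View pics/c6.png

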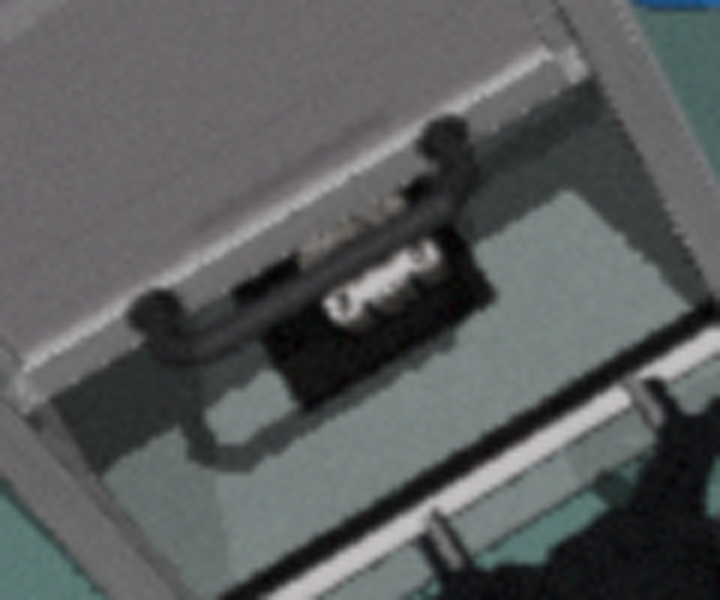

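View pics/scene6.png

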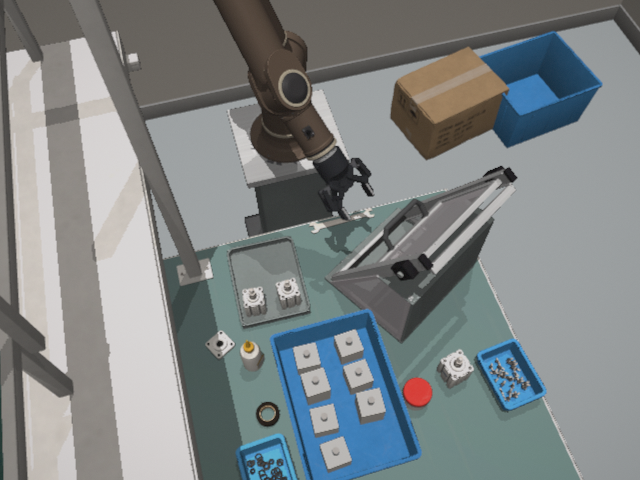

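```bash
cat > fk.py <<'E'
import numpy as np
from scipy.spatial.transform import Rotation as R
from scipy.optimize import least_squares
D=[([-1.23921162,0.41191397,-0.01274987,1.59708313,0.00560037,1.1342872,-0.08220367],[243.08,575.23,230.43],[-1.1365e-4,.19853631,.98009318,-8.2e-4]),
([-0.95969794,0.14339614,0.15204912,1.97716126,-0.02483274,1.03194285,0.01230375],[349.63,306.09,226.35],[-.002,.372,.928,-.004]),
([-0.66464351,0.13013768,0.37448872,2.04864939,-0.04994355,0.98258337,0.24924667],[436.49,94.74,208.69],[-.001,.504,.864,-.006]),
([-0.65158747,0.28990004,0.33252015,2.15029699,-0.13943229,0.72985327,0.30593092],[433.77,116.83,106.88],[-.003,.496,.868,-.003]),
([-0.60815447,0.3536523,0.31358214,2.16863214,-0.18120939,0.64589909,0.36857915],[440.55,109.37,73.98],[-.002,.495,.869,0]),
([-0.71,0.07,0.37,1.70,-0.02,1.39,0.20],[467.6,125.9,379.0],[-.004,.495,.869,-.007]),
([-0.60,-0.15,0.45,2.09,-0.32,0.90,-0.22],[455.11,107.03,324.67],[-.059,.768,.601,.212]),
([-1.2,-0.29,1.09,2.54,-1.03,0.13,-0.02],[468.59,85.80,214.97],[-.104,.886,.275,.359])]
Rz=lambda a:R.from_rotvec([0,0,a]);Ry=lambda a:R.from_rotvec([0,a,0])
def fk(q,P):
    h,L1,L2,L3,a1,a2,a3,a0,b1,b7=P[:10]
    s=P[10:16] if len(P)>10 else None
    r=Rz(q[0]+b1);p=np.array([0,0,h])+r.apply([a0,0,0])
    r=r*Ry(q[1])*Rz(q[2]);p=p+r.apply([a1,0,L1])
    r=r*Ry(q[3])*Rz(q[4]);p=p+r.apply([a2,0,L2])
    r=r*Ry(q[5])*Rz(q[6]+b7);p=p+r.apply([0,0,L3])
    p=p
    return p,r
def fk2(q,P):  # with a3 wrist offset
    h,L1,L2,L3,a1,a2,a3,a0,b1,b7=P[:10]
    r=Rz(q[0]+b1);p=np.array([0,0,h])+r.apply([a0,0,0])
    r=r*Ry(q[1])*Rz(q[2]);p=p+r.apply([a1,0,L1])
    r=r*Ry(q[3])*Rz(q[4]);p=p+r.apply([a2,0,L2])
    r=r*Ry(q[5]);p=p+r.apply([a3,0,0]);r=r*Rz(q[6]+b7);p=p+r.apply([0,0,L3])
    return p,r
def fit():
    def res(P,full=False):
        e=[]
        for q,p,w in D:
            pp,rr=fk2(q,P);e+=list((pp-p)*.1);e+=list((R.from_quat([w[1],w[2],w[3],w[0]]).inv()*rr).as_rotvec()*30)
        return np.array(e)
    best=None
    for b7 in(0,1.57,3.14,-1.57):
        f=least_squares(res,[300,400,400,250,0,0,0,0,2.41,b7])
        if best is None or f.cost<best.cost:best=f
    return best,res(best.x)
if __name__=='__main__':
    b,e=fit();np.set_printoptions(precision=2,suppress=True)
    print(b.cost,b.x);print(e.reshape(-1,6)*[10,10,10,1.9,1.9,1.9]);np.save('P.npy',b.x)
E
python3 fk.py
```

```text
7550.009614989623 [-277.06 1394.88  400.12  638.77 -655.44  149.3   144.36  500.48    1.96
    2.77]
[[ 213.86 -168.2    89.62    0.03    0.04   90.31]
 [-189.57 -206.45   -3.58   -0.09   -0.18   48.97]
 [-202.57    7.28   -9.5    -0.12   -0.13   15.45]
 [-149.09  124.01   93.26   -0.29   -0.5    17.54]
 [-148.63  210.04  125.36   -0.19   -0.36   17.86]
 [-261.8    -2.11  -82.38   -0.35   -0.49   17.92]
 [ -40.39  -24.17 -200.7     1.13    1.38  -70.3 ]
 [ 171.69   21.09  -12.08   22.83   32.87 -137.73]]
```

```bash
python3 - <<'E'
s=open('fk.py').read()
i=s.index('def fk(q');j=s.index('def fit')
s=s[:i]+'''def fk2(q,P,S):
    h,L1,L2,L3,a1,a2,a3,a0,b1,b7=P[:10]
    r=Rz(S[0]*q[0]+b1);p=np.array([0,0,h])+r.apply([a0,0,0])
    r=r*Ry(q[1])*Rz(S[1]*q[2]);p=p+r.apply([a1,0,L1])
    r=r*Ry(q[3])*Rz(S[2]*q[4]);p=p+r.apply([a2,0,L2])
    r=r*Ry(q[5]);p=p+r.apply([a3,0,0]);r=r*Rz(S[3]*q[6]+b7);p=p+r.apply([0,0,L3])
    return p,r
import itertools
def res(P,S):
    e=[]
    for q,p,w in D:
        pp,rr=fk2(q,P,S);e+=list((pp-p)*.1);e+=list((R.from_quat([w[1],w[2],w[3],w[0]]).inv()*rr).as_rotvec()*30)
    return np.array(e)
def fit():
    best=None
    for S in itertools.product((1,-1),repeat=4):
      for b7 in(0,3.14):
        f=least_squares(res,[300,400,400,250,0,0,0,0,0,b7],args=(S,),max_nfev=60)
        if best is None or f.cost<best[0].cost:best=(f,S)
    return best
if __name__=='__main__':
    b,S=fit();np.set_printoptions(precision=2,suppress=True)
    print(b.cost,b.x,S);print(res(b.x,S).reshape(-1,6)*[10,10,10,1.9,1.9,1.9]);np.savez('P.npz',P=b.x,S=S)
'''
open('fk.py','w').write(s)
E
python3 fk.py
```

```text
4.049735973330216 [298.58 501.47 450.31 338.17  28.95 -11.14  15.91  -2.26  -0.09   1.49] (-1, -1, -1, -1)
[[ 4.42 -5.62 -3.02  0.    0.01  0.25]
 [-1.34  7.19  1.37  0.01 -0.02  0.24]
 [-1.59  4.85  1.22  0.01  0.1   0.28]
 [-2.88  3.36 -4.35  0.01 -0.02  0.23]
 [-3.84  2.56 -6.33  0.01 -0.06  0.21]
 [-1.97  2.51  3.96 -0.08 -0.09  0.15]
 [ 4.69  3.87  5.26 -1.49 -0.86 -0.32]
 [-3.24 -4.83  1.88 -3.33 -0.5  -1.04]]
```

```bash
python3 - <<'E'
s=open('fk.py').read()
s=s.replace("h,L1,L2,L3,a1,a2,a3,a0,b1,b7=P[:10]","h,L1,L2,L3,a1,a2,a3,a0,b1,b7,y1,y2=P").replace("[a1,0,L1]","[a1,y1,L1]").replace("[a2,0,L2]","[a2,y2,L2]").replace("[300,400,400,250,0,0,0,0,0,b7]","[300,500,450,330,0,0,0,0,0,b7,0,0]").replace("itertools.product((1,-1),repeat=4)","[(-1,-1,-1,-1)]")
from workcell import get_obs
o=get_obs();k=s.index("([-1.2,-0.29")
e=s.index(']\nRz')
s=s[:k]+repr((o['q'].tolist(),o['eef_pos'].tolist(),o['orientation'].tolist()))+s[e:]
open('fk.py','w').write(s)
E
python3 fk.py
```

```text
0.36978292991778605 [295.93 507.32 451.88 340.11  17.79  -5.49  19.68  12.18  -0.     1.57
 -66.33  18.6 ] (-1, -1, -1, -1)
[[ 2.01 -0.55 -3.9   0.    0.    0.04]
 [ 3.19  2.97 -0.04  0.01 -0.06  0.03]
 [-1.46 -0.    1.29 -0.    0.05  0.07]
 [-1.5  -0.49  0.96  0.02 -0.06  0.02]
 [-1.57 -0.5   0.72  0.02 -0.07  0.01]
 [-0.87  0.77  1.7  -0.09 -0.16 -0.06]
 [-0.45  2.84  1.03  0.36 -0.03 -0.08]
 [ 0.09 -1.38 -1.76 -0.17 -0.   -0.03]]
```

```bash
cat > ik.py <<'E'
from plan import *
import fk
z=np.load('P.npz');PP=z['P'];SS=tuple(z['S'])
lo=np.array([-2.95,-.29,-1.47,.14,-1.03,.13,-2.86])+.03;hi=np.array([2.95,1.99,1.44,2.54,4.17,1.85,2.86])-.03
def ik(p,Rg,q0,reg=.02):
    def f(q):
        a,r=fk.fk2(q,PP,SS);return np.r_[(a-p)/10,(Rg.inv()*r).as_rotvec()*20,reg*(q-q0)]
    s=least_squares(f,np.clip(q0,lo+.01,hi-.01),bounds=(lo,hi),max_nfev=150)
    a,r=fk.fk2(s.x,PP,SS)
    return s.x,np.linalg.norm(a-p),np.degrees((Rg.inv()*r).magnitude())
from scipy.optimize import least_squares
def best(p,Rg,n=6,seed=0,q0s=()):
    rng=np.random.default_rng(seed);o=[]
    for q0 in list(q0s)+[np.clip(np.array([-.4,.3,.2,1.9,0,.6,.2])+rng.normal(size=7)*[.5,.3,.5,.3,.6,.3,1.2],lo,hi) for _ in range(n)]:
        x=ik(p,Rg,q0);o.append((x[1]+3*x[2],x))
    return min(o,key=lambda t:t[0])[1]
E
python3 - <<'E'
from ik import *
np.set_printoptions(precision=2,suppress=True)
c=np.array([562,162.5,52])
for th in(30,37,45):
  zt=np.sin(np.radians(th))*xb-np.cos(np.radians(th))*zb
  for sg in(-1,1):
    for dx,dz in((0,0),(-60,25),(-120,25),(-180,25)):
      p=c+dx*xb+[0,0,dz]+19*zt
      q,e,a=best(p,Rt(sg*yb,zt));print(th,sg,dx,q,round(e,1),round(a,1))
E
```

```text
30 -1 0 [ 0.54  0.67 -1.14  2.24  1.61  0.49 -2.83] 0.0 0.0
30 -1 -60 [ 0.7   0.58 -1.27  2.36  1.57  0.46 -2.83] 0.0 0.0
30 -1 -120 [ 0.43  0.3  -0.88  2.51  2.09  0.16  2.83] 1.4 0.6
30 -1 -180 [ 0.88  0.33 -1.22  2.51  1.08  0.16 -2.32] 8.4 4.7
30 1 0 [ 0.26  0.51 -0.77  2.25  1.69  0.26  0.13] 0.0 0.0
30 1 -60 [ 0.41  0.4  -0.89  2.37  1.67  0.22  0.12] 0.0 0.0
30 1 -120 [ 0.7   0.4  -1.19  2.5   1.78  0.29  0.03] 0.0 0.0
30 1 -180 [ 0.88  0.33 -1.22  2.51  1.08  0.16  0.82] 8.4 4.7
37 -1 0 [ 0.24  0.52 -0.75  2.36  2.48  0.35  2.49] 0.0 0.0
37 -1 -60 [ 0.39  0.42 -0.87  2.49  2.54  0.34  2.41] 0.0 0.0
37 -1 -120 [ 0.67  0.39 -1.1   2.51  2.16  0.22  2.83] 10.6 4.8
37 -1 -180 [ 0.77  0.29 -0.87  2.51 -0.91  0.16 -0.15] 19.4 13.1
37 1 0 [ 0.55  0.69 -1.14  2.33  2.05  0.51 -0.1 ] 0.0 0.0
37 1 -60 [ 0.8   0.7  -1.4   2.45  1.93  0.58  0.02] 0.0 0.0
37 1 -120 [ 0.92  0.61 -1.44  2.51  1.82  0.45  0.11] 6.6 3.4
37 1 -180 [ 1.06  0.44 -1.36  2.51  1.22  0.16  0.78] 15.5 9.0
45 -1 0 [ 0.27  0.6  -0.76  2.45  2.81  0.58  2.23] 0.0 0.0
45 -1 -60 [ 0.77  0.69 -1.32  2.51  2.31  0.58  2.83] 5.3 2.1
45 -1 -120 [ 0.86  0.51 -1.25  2.51  2.29  0.26  2.83] 20.9 9.3
45 -1 -180 [ 1.09  0.44 -1.1   2.51 -1.    0.16  0.13] 26.2 17.8
45 1 0 [ 0.74  0.97 -1.38  2.41  2.23  0.79 -0.05] 0.0 0.0
45 1 -60 [ 0.85  0.82 -1.44  2.51  2.19  0.68 -0.12] 3.6 1.5
45 1 -120 [ 0.99  0.67 -1.44  2.51  1.98  0.4   0.07] 16.4 8.4
45 1 -180 [ 1.22  0.61 -1.44  2.51  1.38  0.16  0.8 ] 21.8 13.6
```

```bash
cat > fam.py <<'E'
from ik import *
np.set_printoptions(precision=2,suppress=True)
def fam(p,Rg,n=40,seed=1):
    rng=np.random.default_rng(seed);S=[]
    for _ in range(n):
        q0=lo+rng.random(7)*(hi-lo);q0[0]=-.4+rng.normal()*.6;q0[1]=.4+.3*rng.normal();q0[3]=1.8+.4*rng.normal()
        x=ik(p,Rg,np.clip(q0,lo,hi),reg=.01)
        if x[1]<2 and x[2]<1: S.append(x[0])
    S=sorted(S,key=lambda q:q[4]);out=[]
    for q in S:
        if not out or min(np.abs(q-o).max() for o in out)>.35: out.append(q)
    return out
if __name__=='__main__':
  c=np.array([562,162.5,60])-6*xb
  for th,dx,dz in((35,0,0),(30,-60,10),(28,-110,15),(20,-130,60)):
    zt=np.sin(np.radians(th))*xb-np.cos(np.radians(th))*zb
    for sg in(-1,1):
      print(th,dx,sg)
      for q in fam(c+dx*xb+[0,0,dz]+19*zt,Rt(sg*yb,zt)):print('   ',q)
E
python3 fam.py
```

```text
35 0 -1
    [ 0.75  0.91 -1.44  2.29  1.77  0.75 -2.83]
    [ 0.35  0.52 -0.88  2.34  2.15  0.33  2.83]
    [ 0.09  0.45 -0.57  2.37  2.6   0.26  2.32]
    [-0.1   0.44 -0.34  2.38  2.99  0.27  1.9 ]
    [-0.61  0.51  0.31  2.4   3.74  0.43  1.09]
    [-0.94  0.71  0.76  2.39  4.    0.69  0.73]
35 0 1
    [ 0.75  0.91 -1.44  2.3   1.8   0.76  0.28]
    [ 0.49  0.59 -1.05  2.33  1.98  0.41 -0.09]
    [ 0.25  0.49 -0.76  2.35  2.3   0.29 -0.49]
    [ 0.04  0.45 -0.51  2.37  2.7   0.26 -0.93]
    [-0.18  0.44 -0.24  2.39  3.14  0.28 -1.4 ]
30 -60 -1
    [ 0.8   0.74 -1.44  2.37  1.6   0.64 -2.8 ]
    [ 0.22  0.36 -0.69  2.41  2.08  0.16  2.83]
    [-0.12  0.33 -0.28  2.46  3.12  0.16  1.77]
    [-0.49  0.37  0.19  2.47  3.82  0.28  1.07]
    [-0.81  0.49  0.61  2.47  4.09  0.46  0.77]
30 -60 1
    [ 0.74  0.64 -1.34  2.38  1.61  0.53  0.3 ]
    [ 0.42  0.41 -0.91  2.39  1.78  0.24  0.02]
    [ 0.22  0.36 -0.68  2.41  2.1   0.16 -0.33]
    [-0.12  0.33 -0.28  2.46  3.12  0.16 -1.37]
28 -110 -1
    [ 0.87  0.6  -1.44  2.45  1.52  0.52 -2.78]
    [ 0.34  0.3  -0.8   2.5   2.07  0.16  2.83]
28 -110 1
    [ 0.82  0.54 -1.37  2.45  1.53  0.45  0.33]
    [ 0.55  0.35 -1.01  2.47  1.64  0.21  0.16]
20 -130 -1
    [-0.95  0.26  0.81  2.42 -1.    0.36 -0.3 ]
    [-0.55  0.17  0.35  2.41 -0.62  0.29 -0.68]
    [-0.21  0.15 -0.03  2.4  -0.36  0.28 -0.94]
    [ 0.19  0.15 -0.48  2.39 -0.07  0.28 -1.25]
    [ 0.53  0.19 -0.87  2.37  0.23  0.31 -1.56]
    [ 0.94  0.4  -1.44  2.35  0.81  0.5  -2.14]
20 -130 1
    [-0.63  0.18  0.45  2.41 -0.69  0.3   2.53]
    [-0.2   0.15 -0.04  2.4  -0.36  0.28  2.19]
    [ 0.17  0.15 -0.46  2.39 -0.08  0.28  1.91]
    [ 0.48  0.18 -0.82  2.37  0.19  0.31  1.63]
    [ 0.84  0.31 -1.29  2.36  0.64  0.41  1.17]
```

```bash
cat > sim.py <<'E'
from ik import *
np.set_printoptions(precision=2,suppress=True)
lo0=np.array([-2.95,-.29,-1.47,.14,-1.03,.13,-2.86]);hi0=np.array([2.95,1.99,1.44,2.54,4.17,1.85,2.86])
W=np.ones(7)
def step(q,p,Rg,lam=.03):
    # bounded Gauss-Newton, min-norm joint change
    from scipy.optimize import least_squares
    f=lambda x:np.r_[(lambda a,r:np.r_[(a-p)/100,(Rg.inv()*r).as_rotvec()*3])(*fk.fk2(x,PP,SS)),lam*(x-q)*W]
    return least_squares(f,np.clip(q,lo0+1e-4,hi0-1e-4),bounds=(lo0,hi0),max_nfev=30).x
def run(q,rows,verbose=0):
    tr=[q]
    for d in rows:
        p,r=fk.fk2(q,PP,SS)
        q=step(q,p+r.apply(np.array(d[:3])*30),r*R.from_rotvec(np.array(d[3:6])*np.radians(6)))
        tr.append(q)
    return q,tr
def goto(q,p,Rg,n):
    """straight interpolation"""
    p0,r0=fk.fk2(q,PP,SS);w=(Rg*r0.inv()).as_rotvec();tr=[]
    for i in range(n):
        q=step(q,p0+(p-p0)*(i+1)/n,R.from_rotvec(w*(i+1)/n)*r0);tr.append(q)
    a,r=fk.fk2(q,PP,SS)
    return q,np.linalg.norm(a-p),np.degrees((Rg.inv()*r).magnitude()),tr
E
python3 - <<'E'
from sim import *
q=np.array(fk.D[0][0])
q,e,a,_=goto(q,np.array([436.5,94.7,208.7]),Rt(xb,-zb),18);print(q,e,a,'vs',np.array(fk.D[2][0]))
q=np.array(fk.D[5][0])
_,_,_,_=0,0,0,0
q1,e,a,_=goto(q,np.array(fk.D[6][1]),R.from_quat([.768,.601,.212,-.059]),9);print(q1,e,a,'vs',np.array(fk.D[6][0]))
zt=np.sqrt(.5)*(xb-zb)
q2,e,a,_=goto(q1,np.array([457.9,100.9,172.9]),Rt(-yb,zt),9);print(q2,e,a,'vs',np.array(fk.D[7][0]))
E
```

```text
[-0.67  0.13  0.39  2.05 -0.06  0.97  0.28] 0.002004471998995162 0.0006574970190667538 vs [-0.66  0.13  0.37  2.05 -0.05  0.98  0.25]
[-0.61 -0.15  0.47  2.09 -0.32  0.89 -0.22] 0.0026328689126484534 0.0008668461630123627 vs [-0.6  -0.15  0.45  2.09 -0.32  0.9  -0.22]
[-1.36 -0.26  1.23  2.54 -1.03  0.13 -0.09] 17.614159334013873 5.2456836777198825 vs [-1.19 -0.29  1.08  2.54 -1.03  0.13 -0.02]
```

```bash
cat > w.py <<'E'
from sim import *
def zdir(th,az): # tilt th deg from down toward azimuth az deg
    t=np.radians(th);a=np.radians(az);return np.array([np.sin(t)*np.cos(a),np.sin(t)*np.sin(a),-np.cos(t)])
def seq(q,wps):
    for name,p,Rg,n in wps:
        q,e,a,tr=goto(q,np.array(p,float),Rg,n);print(name,q,'err',round(e,1),round(a,1),'maxstep',np.abs(np.diff(tr,axis=0)).max().round(2) if n>1 else '')
    return q
C=np.array([562,162.5,60])-6*xb
def g(th,dx,dz,y=yb,dy=0):
    zt=zdir(th,YAW);return C+dx*xb+dy*yb+[0,0,dz]+19*zt,Rt(y,zt)
E
python3 - <<'E'
from w import *
q=get_obs()['q']
for side in(25,35,45):
 for P in((480,60,330),(520,60,300)):
  print(side,P)
  q1=seq(q,[('up',P,Rt(-yb,zdir(25,YAW)),6),('yxb',P,Rt(xb,zdir(0.01,0)),15),('yyb',P,Rt(yb,zdir(.01,0)),15),
   ('side',P,Rt(yb,zdir(side,-60)),10),('mid',P,Rt(yb,zdir(side,-15)),10),('out',g(35,-120,90)[0],Rt(yb,zdir(35,YAW)),10),
   ('in',*g(35,0,0),8),('o1',*g(30,-60,10),5),('o2',*g(28,-110,15),5),('o3',*g(20,-130,60),5)])
E
```

```text
25 (480, 60, 330)
up [-0.46 -0.18  0.32  2.1  -0.15  0.82 -1.08] err 0.0 0.0 maxstep 0.29
yxb [-0.52  0.08  0.32  1.8  -0.03  1.26  0.34] err 0.0 0.0 maxstep 0.12
yyb [-0.43  0.08  0.22  1.8  -0.02  1.26  1.9 ] err 0.0 0.0 maxstep 0.1
side [-0.63  0.03  0.09  1.91  0.46  1.24  1.41] err 0.0 0.0 maxstep 0.05
mid [-0.59 -0.17  0.15  2.09  0.38  0.92  1.43] err 0.0 0.0 maxstep 0.03
out [ 0.87  0.09 -1.11  2.5  -0.99  0.13  2.86] err 9.6 3.1 maxstep 0.91
in [-0.11  0.41 -0.17  2.23 -1.03  0.13  2.86] err 20.9 8.4 maxstep 0.21
o1 [-0.11  0.32 -0.15  2.35 -1.02  0.13  2.86] err 14.8 5.4 maxstep 0.02
o2 [-0.02  0.25 -0.21  2.44 -0.99  0.13  2.86] err 13.6 4.5 maxstep 0.02
o3 [-0.47  0.16  0.26  2.41 -0.55  0.29  2.4 ] err 0.0 0.0 maxstep 0.11
25 (520, 60, 300)
up [-0.63 -0.07  0.54  2.07 -0.22  0.74 -0.99] err 0.0 0.0 maxstep 0.27
yxb [-0.57  0.19  0.43  1.76 -0.09  1.21  0.42] err 0.0 0.0 maxstep 0.13
yyb [-0.4   0.18  0.22  1.76 -0.04  1.21  1.94] err 0.0 0.0 maxstep 0.1
side [-0.65  0.13  0.17  1.88  0.45  1.16  1.44] err 0.0 0.0 maxstep 0.05
mid [-0.6  -0.06  0.21  2.06  0.37  0.82  1.4
[... 2684 characters left out ...]
.22  0.74 -0.99] err 0.0 0.0 maxstep 0.27
yxb [-0.57  0.19  0.43  1.76 -0.09  1.21  0.42] err 0.0 0.0 maxstep 0.13
yyb [-0.4   0.18  0.22  1.76 -0.04  1.21  1.94] err 0.0 0.0 maxstep 0.1
side [-0.82  0.19  0.13  1.97  0.8   1.26  1.06] err 0.0 0.0 maxstep 0.09
mid [-0.78 -0.16  0.15  2.31  1.03  0.72  0.59] err 0.0 0.0 maxstep 0.07
out [-1.82 -0.29  1.44  2.49  1.16  0.17  0.71] err 7.8 0.9 maxstep 0.68
in [-2.   -0.29  1.44  2.48  1.55  0.29  0.18] err 142.3 4.2 maxstep 0.11
o1 [-1.96 -0.29  1.44  2.5   1.37  0.29  0.38] err 101.6 4.9 maxstep 0.05
o2 [-1.92 -0.29  1.44  2.54  1.3   0.28  0.48] err 72.0 4.2 maxstep 0.02
o3 [-1.88 -0.29  1.44  2.42  0.68  0.43  1.14] err 39.2 3.8 maxstep 0.16
```

```bash
cat > search.py <<'E'
from w import *
import sys,multiprocessing as mp
q0=get_obs()['q']
def trial(seed):
    rng=np.random.default_rng(seed)
    P=np.array([rng.uniform(430,600),rng.uniform(-150,60),rng.uniform(260,380)])
    s1=rng.uniform(30,75);a1=rng.uniform(-110,-40);s2=rng.uniform(40,80);a2=rng.uniform(-40,10);s3=rng.uniform(40,75)
    wy=[('up',P,Rt(-yb,zdir(25,YAW)),6),('yxb',P,Rt(xb,zdir(0.01,0)),8),('yyb',P,Rt(yb,zdir(.01,0)),8)]
    def yy(az): a=np.radians(az+90);return np.array([np.cos(a),np.sin(a),0])
    f=rng.uniform(0,1)
    ya=yy(YAW)  # keep jaws near booth y
    wy+=[('side',P,Rt(ya,zdir(s1,a1)),8),('mid',P,Rt(ya,zdir(s2,a2)),8),('out',P,Rt(ya,zdir(s3,YAW)),8)]
    wy+=[('pre',*g(35,-120,90),10),('in',*g(35,0,0),8),('o1',*g(30,-60,10),5),('o2',*g(28,-110,15),5),('o3',*g(20,-130,60),5)]
    q=q0;c=0;log=[]
    for name,p,Rg,n in wy:
        q,e,a,tr=goto(q,np.array(p,float),Rg,n);log.append((name,q.round(2).tolist(),round(e,1),round(a,1),float(np.abs(np.diff(tr,axis=0)).max().round(2))))
        c+=(e+3*a)*(1 if name in('pre','in','o1','o2','o3') else .2)
        c+= 20*max(0,log[-1][4]-.5)
    return c,seed,dict(P=P.round(0),s1=s1,a1=a1,s2=s2,a2=a2,s3=s3),log
if __name__=='__main__':
    with mp.Pool() as pool: r=pool.map(trial,range(240))
    r.sort(key=lambda t:t[0])
    for t in r[:5]:
        print(t[0],t[1],t[2])
    for l in r[0][3]:print(l)
E
nproc; time OMP_NUM_THREADS=1 python3 search.py
```

```text
4
109.9327016850693 66 {'P': array([587.,  -5., 269.]), 's1': 58.09142124440567, 'a1': -76.9236632185734, 's2': 73.96075022329148, 'a2': -34.85858669946304, 's3': 55.31337088179942}
110.60051024733416 153 {'P': array([589., -36., 273.]), 's1': 68.5468684325434, 'a1': -83.24899500895188, 's2': 77.99615719334344, 'a2': -20.72246446233904, 's3': 60.34053291844302}
115.57552898999069 105 {'P': array([538.,  58., 272.]), 's1': 52.80169537963895, 'a1': -82.24927339619313, 's2': 48.2406494418658, 'a2': 4.168441168539125, 's3': 58.916900795915176}
115.72211101987328 76 {'P': array([567.,  57., 342.]), 's1': 62.43984780717107, 'a1': -104.53202047934532, 's2': 52.355691241149884, 'a2': -11.913424212485701, 's3': 73.83607142005272}
116.9356021052929 225 {'P': array([532., -59., 380.]), 's1': 40.35023998454443, 'a1': -64.03158470489608, 's2': 76.23528473130344, 'a2': -20.04086791342468, 's3': 65.55698541003079}
('up', [-0.84, 0.28, 1.09, 1.99, -0.77, 0.82, -0.36], np.float64(0.0), np.float64(0.0), 0.12)
('yxb', [-0.63, 0.42, 0.76, 1.65, -0.31, 1.19, 0.74], np.float64(0.0), np.float64(0.0), 0.15)
[... 186 characters left out ...]
)
('mid', [-1.32, 0.53, 0.74, 2.37, 1.67, 0.88, -0.71], np.float64(0.0), np.float64(0.0), 0.37)
('out', [1.48, 0.31, -1.47, 2.41, 4.17, 0.27, -2.01], np.float64(8.4), np.float64(2.3), 1.88)
('pre', [0.42, 0.13, -0.68, 2.54, 4.17, 0.13, -2.32], np.float64(23.1), np.float64(1.5), 0.34)
('in', [-0.34, 0.45, -0.04, 2.4, 3.41, 0.32, -1.68], np.float64(0.0), np.float64(0.0), 0.17)
('o1', [-0.27, 0.34, -0.1, 2.47, 3.47, 0.2, -1.72], np.float64(0.0), np.float64(0.0), 0.03)
('o2', [-0.01, 0.27, -0.38, 2.54, 3.05, 0.13, -1.29], np.float64(1.7), np.float64(0.1), 0.46)
('o3', [-0.54, 0.23, 0.25, 2.54, 4.17, 0.13, -2.4], np.float64(31.6), np.float64(6.1), 0.24)
real	2m42.313s
user	10m14.402s
sys	0m0.281s
```

```bash
cat > flip.py <<'E'
from w import *
def fl(q,A,nA=20,nf=24,v=1):
    q1=A.copy()
    p,r=fk.fk2(A,PP,SS)
    q,e,a,tr=goto(q,p,r,nA)
    if v:print('A',A,'->',q,e.round(1),a.round(1),np.abs(np.diff(tr,axis=0)).max().round(2))
    B=q.copy();T=[]
    for i in range(nf):
        s=(i+1)/nf;X=A.copy();X[4]+=s*np.pi;X[6]-=s*np.pi
        p,r=fk.fk2(X,PP,SS);q=step(q,p,r)
        T.append((p,r,q))
        if v and i%4==3:print(i,q,p.round(0),'z',r.as_matrix()[:,2])
    return q,T
E
python3 - <<'E'
from flip import *
q=get_obs()['q']
for A in([-.0,.1,0,1.9,0,.6,1.7],[.0,.3,0,1.8,0,.6,1.7],[.0,.3,0,1.8,0,.9,1.7]):
    A=np.array(A,float)
    qq=seq(q,[('up',(480,60,330),Rt(-yb,zdir(20,YAW)),6),('yxb',(480,60,330),Rt(xb,zdir(0.01,0)),12)])
    fl(qq,A)
E
```

```text
up [-0.5  -0.13  0.34  2.04 -0.11  0.91 -1.14] err 0.0 0.0 maxstep 0.32
yxb [-0.52  0.08  0.32  1.8  -0.03  1.26  0.34] err 0.0 0.0 maxstep 0.15
A [-0.   0.1  0.   1.9  0.   0.6  1.7] -> [-0.25  0.11  0.28  1.9  -0.07  0.6   1.77] 0.0 0.0 0.12
3 [-0.39  0.12  0.44  1.9   0.42  0.56  1.27] [ 659. -154.  331.] z [ 0.55 -0.28 -0.79]
7 [-0.53  0.13  0.6   1.89  0.94  0.52  0.73] [ 687. -236.  392.] z [ 0.63 -0.49 -0.6 ]
11 [-0.6   0.15  0.68  1.89  1.54  0.5   0.11] [ 728. -272.  482.] z [ 0.75 -0.57 -0.34]
15 [-0.52  0.14  0.59  1.9   2.14  0.53 -0.5 ] [ 771. -255.  576.] z [ 0.87 -0.49 -0.09]
19 [-0.4   0.12  0.45  1.9   2.68  0.58 -1.03] [ 805. -187.  650.] z [ 0.95 -0.29  0.1 ]
23 [-0.28  0.11  0.32  1.9   3.19  0.61 -1.52] [821. -88. 683.] z [ 0.99 -0.    0.17]
up [-0.5  -0.13  0.34  2.04 -0.11  0.91 -1.14] err 0.0 0.0 maxstep 0.32
yxb [-0.52  0.08  0.32  1.8  -0.03  1.26  0.34] err 0.0 0.0 maxstep 0.15
A [0.  0.3 0.  1.8 0.  0.6 1.7] -> [-0.1   0.31  0.13  1.8  -0.08  0.59  1.77] 0.0 0.0 0.09
3 [-0.32  0.34  0.42  1.8   0.26  0.53  1.39] [ 708. -155.  251.] z [ 0.46 -0.28 -0.84]
7 
[... 504 characters left out ...]
p 0.32
yxb [-0.52  0.08  0.32  1.8  -0.03  1.26  0.34] err 0.0 0.0 maxstep 0.15
A [0.  0.3 0.  1.8 0.  0.9 1.7] -> [-0.16  0.31  0.2   1.8  -0.08  0.89  1.78] 0.0 0.0 0.07
3 [-0.34  0.34  0.44  1.8   0.34  0.83  1.33] [ 613. -189.  236.] z [ 0.19 -0.39 -0.9 ]
7 [-0.54  0.41  0.72  1.8   0.75  0.69  0.84] [ 660. -296.  316.] z [ 0.34 -0.68 -0.65]
11 [-0.75  0.59  1.08  1.79  1.22  0.43  0.17] [ 728. -343.  432.] z [ 0.53 -0.79 -0.31]
15 [-0.68  0.52  0.94  1.8   2.1   0.61 -0.75] [ 798. -316.  552.] z [ 0.73 -0.68  0.02]
19 [-0.53  0.42  0.71  1.8   2.67  0.82 -1.24] [ 852. -223.  644.] z [ 0.88 -0.4   0.27]
23 [-0.4   0.37  0.53  1.8   3.17  0.93 -1.66] [876. -89. 684.] z [ 0.93 -0.    0.36]
```

```bash
cat > chain.py <<'E'
from flip import *
CYL=np.array([562,162.5,0])
def gg(th,az,dx,dy,z,off=-6):
    """grasp pt z above bench; cyl displaced dx,dy in booth axes"""
    zt=zdir(th,az);a=np.radians(az);h=np.array([np.cos(a),np.sin(a),0]);y=np.array([-h[1],h[0],0])
    return CYL+dx*xb+dy*yb+off*h+[0,0,z]+19*zt,Rt(y,zt)
def pt(th,az,P,off=-6):
    zt=zdir(th,az);a=np.radians(az);h=np.array([np.cos(a),np.sin(a),0]);y=np.array([-h[1],h[0],0])
    return np.array(P,float)+off*h+19*zt,Rt(y,zt)
E
python3 - <<'E'
from chain import *
q=get_obs()['q']
qq=seq(q,[('up',(480,60,330),Rt(-yb,zdir(20,YAW)),6),('yxb',(480,60,330),Rt(xb,zdir(0.01,0)),12)])
A=np.array([-.1,-.05,0,2.2,0,.5,1.7])
qf,T=fl(qq,A)
np.save('qf.npy',qf)
for az in(15,22,30.6):
  for th in(35,40):
    print('--',az,th)
    seq(qf,[('pre',*gg(th,az,-100,0,150),14),('in',*gg(th,az,0,0,60),8),('o1',*gg(th,az,-50,-20,72),4),('o2',*gg(th,az-5,-110,-50,78),5),('o3',*gg(th,az-15,-150,-90,100),5),
     ('o4',*pt(th,az-30,(480,-60,150)),5),('t',*pt(th,-20,(465,-178,120)),6),('td',*pt(th,-20,(465,-178,50)),4)])
E
```

```text
up [-0.5  -0.13  0.34  2.04 -0.11  0.91 -1.14] err 0.0 0.0 maxstep 0.32
yxb [-0.52  0.08  0.32  1.8  -0.03  1.26  0.34] err 0.0 0.0 maxstep 0.15
A [-0.1  -0.05  0.    2.2   0.    0.5   1.7 ] -> [-0.49 -0.05  0.39  2.2   0.04  0.5   1.67] 0.0 0.0 0.12
3 [-0.45 -0.05  0.34  2.2   0.55  0.51  1.16] [547. -86. 263.] z [ 0.53 -0.19 -0.83]
7 [-0.42 -0.05  0.32  2.2   1.06  0.51  0.65] [ 585. -153.  311.] z [ 0.64 -0.36 -0.68]
11 [-0.41 -0.05  0.31  2.2   1.58  0.51  0.14] [ 635. -181.  382.] z [ 0.78 -0.41 -0.48]
15 [-0.42 -0.05  0.32  2.2   2.09  0.51 -0.38] [ 682. -163.  458.] z [ 0.9  -0.33 -0.28]
19 [-0.45 -0.05  0.35  2.2   2.61  0.5  -0.89] [ 715. -102.  517.] z [ 0.98 -0.15 -0.13]
23 [-0.49 -0.06  0.38  2.2   3.13  0.49 -1.41] [725. -16. 544.] z [ 0.99  0.1  -0.08]
-- 15 35
pre [-0.25  0.06 -0.26  2.52  1.77  0.16 -0.4 ] err 0.0 0.0 maxstep 0.13
in [-0.11  0.44 -0.48  2.36  2.18  0.4  -0.77] err 0.0 0.0 maxstep 0.09
o1 [ 0.01  0.37 -0.55  2.46  2.29  0.39 -0.85] err 0.0 0.0 maxstep 0.03
o2 [ 0.64  0.46 -1.2   2.54  1.97  0.6  -0.49] err 0.5 0.1 maxstep 0.4
o3 [ 0.93  0.49 -1.47  2.5
[... 2519 characters left out ...]
.68 -2.86] err 7.8 1.5 maxstep 0.27
td [-0.64  1.14  1.15  2.54  3.96  1.04 -2.86] err 13.9 2.4 maxstep 0.11
-- 30.6 40
pre [-0.81  0.21  0.65  2.54  4.17  0.39 -2.35] err 18.7 2.3 maxstep 0.73
in [-0.81  0.66  0.58  2.44  3.76  0.72 -2.14] err 0.0 0.0 maxstep 0.07
o1 [-0.75  0.61  0.62  2.52  3.82  0.77 -2.09] err 0.0 0.0 maxstep 0.02
o2 [-0.93  1.62  1.41  2.54  3.96  1.85 -2.71] err 12.0 2.1 maxstep 0.54
o3 [-0.86  1.45  1.44  2.54  4.11  1.68 -2.73] err 23.4 4.4 maxstep 0.05
o4 [-0.88  1.14  1.44  2.54  4.17  1.27 -2.85] err 31.9 2.2 maxstep 0.09
t [-0.73  0.87  1.27  2.54  4.1   0.84 -2.86] err 20.2 3.9 maxstep 0.1
td [-0.63  1.24  1.16  2.54  3.88  1.16 -2.86] err 26.6 4.4 maxstep 0.09
```

```bash
cat > s2.py <<'E'
from chain import *
import multiprocessing as mp
qf=np.load('qf.npy')
def trial(seed,full=False):
    rng=np.random.default_rng(seed);U=rng.uniform
    th=U(32,37);az=U(8,20)
    z1=U(68,78);z2=U(80,125);z3=U(100,170);z4=U(120,200);za=U(130,170)
    a2=az+U(-12,4);a3=a2+U(-15,0);a4=a3+U(-20,0);a5=U(-40,0)
    wp=[('pre',*gg(th,az,-100+U(-15,30),U(-20,0),za),12),('in',*gg(th,az,0,0,60),8),('o1',*gg(th,az,-50,U(-25,0),z1),4),('o2',*gg(th,a2,-105,U(-70,-30),z2),5),
     ('o3',*gg(th,a3,-130,U(-110,-90),z3),5),('o4',*pt(th,a4,(U(480,540),-60,z4)),5),('t',*pt(th,a5,(475,-178,130)),6),('td',*pt(th,a5,(475,-178,50)),5)]
    q=qf;c=0;log=[];Q=[]
    for name,p,Rg,n in wp:
        q,e,a,tr=goto(q,np.array(p,float),Rg,n);Q+=list(tr)
        st=float(np.abs(np.diff(tr,axis=0)).max());log.append((name,q.round(2).tolist(),round(float(e),1),round(float(a),1),round(st,2)))
        c+=e+3*a+20*max(0,st-.2)
        if c>60:break
    Q=np.array(Q);c+=15*max(0,np.abs(Q[:,2]).max()-.8)+10*max(0,np.abs(Q[:,0]).max()-.8)
    m=np.minimum(Q-lo0,hi0-Q).min();c+=20*max(0,.03-m)*10 if False else 0
    return c,seed,log,[(w[0],w[1].round(0).tolist()) for w in wp],dict(th=th,az=az,a2=a2,a3=a3,a4=a4,a5=a5)
if __name__=='__main__':
    with mp.Pool() as pool: r=pool.map(trial,range(400),chunksize=4)
    r.sort(key=lambda t:t[0])
    for t in r[:6]:print(t[0],t[1],t[4],t[3])
    for k in(0,1):
      for l in r[k][2]:print(l)
E
time OMP_NUM_THREADS=1 python3 s2.py; python3 -c "
from h import *
for z in(0,-800,600,1100,1400):print(z,onz('top',(497,400),z),onz('top',(447,400),z), onz('scene',(150,260),z))"
```

```text
0.10949885980942495 263 {'th': 33.68638454615185, 'az': 9.41957467272119, 'a2': 4.089220239921239, 'a3': 2.720517888687109, 'a4': -10.07547417887032, 'a5': -34.44373111515302} [('pre', [482.0, 103.0, 130.0]), ('in', [566.0, 163.0, 44.0]), ('o1', [525.0, 135.0, 53.0]), ('o2', [494.0, 79.0, 91.0]), ('o3', [508.0, 7.0, 107.0]), ('o4', [509.0, -61.0, 117.0]), ('t', [479.0, -181.0, 114.0]), ('td', [479.0, -181.0, 34.0])]
0.13615150075429738 67 {'th': 34.07165749951126, 'az': 9.52325962640091, 'a2': 3.208071274772733, 'a3': -10.464180468137478, 'a4': -12.219630146114177, 'a5': -31.063712420516772} [('pre', [470.0, 102.0, 127.0]), ('in', [567.0, 163.0, 44.0]), ('o1', [525.0, 135.0, 57.0]), ('o2', [492.0, 82.0, 78.0]), ('o3', [503.0, 13.0, 126.0]), ('o4', [505.0, -61.0, 139.0]), ('t', [479.0, -180.0, 114.0]), ('td', [479.0, -180.0, 34.0])]
0.15657644118047298 185 {'th': 33.09789049169469, 'az': 14.44033407392348, 'a2': 7.3149033044812, 'a3': 2.9005764543497126, 'a4': -12.386726947824853, 'a5': -30.830460370564122} [('pre', [474.0, 107.0, 115.0]), ('in', [566.0, 164.0, 44.0]), ('o1', [534.0, 
[... 2577 characters left out ...]
    0.        ] [ 140.12701596 -370.75595864    0.        ] [ 3.28231217e+02 -4.72965880e+02 -2.27373675e-13]
-800 [  17.90546415 -746.5049629  -800.        ] [  21.98323665 -550.72972639 -800.        ] [-155.46542284 -602.41673557 -800.        ]
600 [ 226.96812402 -320.5967657   600.        ] [ 228.73485045 -235.77563283  600.        ] [ 691.00369614 -375.87773753  600.        ]
1100 [ 301.63335969 -168.48669527 1100.        ] [ 302.57471251 -123.29202799 1100.        ] [ 993.31409578 -294.97095251 1100.        ]
1400 [ 346.43250109  -77.22065301 1400.        ] [ 346.87862976  -55.80186509 1400.        ] [1174.70033556 -246.4268815  1400.        ]
real	3m32.049s
user	10m45.965s
sys	0m0.629s
```

```bash
cat > ch2.py <<'E'
from chain import *
def chain(th,az,zg=63,off=-8):
    return [('pre',*gg(th,az,-95,-15,zg+72,off),10),('in',*gg(th,az,0,0,zg,off),8)]
def outc(th,az,zg=63,off=-8):
    return [('l',*gg(th,az,0,0,zg+8,off),1),('o1',*gg(th,az,-40,-15,zg+14,off),3),('o2',*gg(th,az-7,-105,-45,zg+40,off),5),('o3',*gg(th,az-12,-130,-100,zg+65,off),5),
     ('o4',*pt(th,az-27,(520,-60,140),off),5),('t',*pt(th,-30,(475,-178,130),off),6),('td',*pt(th,-30,(475,-178,zg-12),off),5)]
E
python3 - <<'E'
from ch2 import *
q=get_obs()['q']
qq=seq(q,[('up',(480,60,330),Rt(-yb,zdir(20,YAW)),6),('yxb',(480,60,330),Rt(xb,zdir(0.01,0)),12)])
A=np.array([-.1,-.05,0,2.2,0,.5,1.7])
_,T=fl(qq,A,v=0)
for k in(12,14,16,19):
 for th,az in((33,15),(35,15),(33,18)):
  print('=====',k,th,az)
  mid=('b',(560,-30,330),Rt(np.array([-.2,1,0]),zdir(52,5)),8)
  seq(T[k][2],[mid]+chain(th,az)+outc(th,az))
E
```

```text
up [-0.5  -0.13  0.34  2.04 -0.11  0.91 -1.14] err 0.0 0.0 maxstep 0.32
yxb [-0.52  0.08  0.32  1.8  -0.03  1.26  0.34] err 0.0 0.0 maxstep 0.15
===== 12 33 15
b [-0.69 -0.29  0.56  2.33  0.79  0.2   0.94] err 0.1 0.0 maxstep 0.22
pre [-1.97 -0.29  1.44  2.47  1.37  0.39  0.16] err 30.4 1.1 maxstep 0.56
in [-2.06 -0.29  1.44  2.46  1.45  0.42  0.01] err 139.3 3.8 maxstep 0.03
l [-2.06 -0.29  1.44  2.45  1.44  0.42  0.03] err 133.1 3.9 maxstep 
o1 [-2.01 -0.29  1.44  2.49  1.47  0.4   0.03] err 107.1 2.7 maxstep 0.02
o2 [-1.94 -0.29  1.44  2.52  1.48  0.42 -0.03] err 56.6 1.5 maxstep 0.01
o3 [-1.8  -0.29  1.44  2.48  1.4   0.41  0.1 ] err 37.6 1.2 maxstep 0.03
o4 [-1.71 -0.29  1.44  2.43  1.33  0.5   0.04] err 43.9 2.0 maxstep 0.02
t [-1.5  -0.29  1.44  2.46  1.37  0.54 -0.1 ] err 43.3 2.2 maxstep 0.04
td [-1.48 -0.29  1.44  2.54  1.47  0.49 -0.21] err 105.8 3.4 maxstep 0.04
===== 12 35 15
b [-0.69 -0.29  0.56  2.33  0.79  0.2   0.94] err 0.1 0.0 maxstep 0.22
pre [-1.98 -0.29  1.44  2.5   1.49  0.39  0.03] err 29.2 0.7 maxstep 0.5
in [-2.06 -0.29  1.44  2.47  1.52  0.41 -0.05] err 138
[... 7244 characters left out ...]
  0.8   0.2   0.93] err 0.1 0.0 maxstep 0.61
pre [-1.94 -0.29  1.44  2.47  1.35  0.36  0.24] err 30.4 1.2 maxstep 0.42
in [-2.05 -0.29  1.44  2.46  1.46  0.39  0.06] err 139.0 3.7 maxstep 0.03
l [-2.05 -0.29  1.44  2.46  1.44  0.39  0.08] err 132.8 3.7 maxstep 
o1 [-1.99 -0.29  1.44  2.49  1.47  0.37  0.08] err 106.9 2.7 maxstep 0.02
o2 [-1.92 -0.29  1.44  2.52  1.48  0.39  0.02] err 56.2 1.3 maxstep 0.02
o3 [-1.77 -0.29  1.44  2.48  1.39  0.37  0.17] err 37.4 1.3 maxstep 0.03
o4 [-1.68 -0.29  1.44  2.43  1.32  0.46  0.1 ] err 43.0 1.8 maxstep 0.02
t [-1.5  -0.29  1.44  2.46  1.37  0.54 -0.1 ] err 43.3 2.2 maxstep 0.04
td [-1.48 -0.29  1.44  2.54  1.47  0.49 -0.21] err 105.8 3.4 maxstep 0.04
```

```bash
cat > jp.py <<'E'
from ch2 import *
def maxrow(qa,qb):
    pa,ra=fk.fk2(qa,PP,SS);pb,rb=fk.fk2(qb,PP,SS)
    return max(np.linalg.norm(pb-pa)/28,np.degrees((ra.inv()*rb).magnitude())/5.6)
def jpath(q,wps):
    """cartesian path of joint waypoints, tracked by simulated controller -> rows poses"""
    out=[];cur=q.copy();sim=q.copy()
    for w in wps:
        w=np.array(w,float)
        N=200;pts=[cur+(w-cur)*i/N for i in range(N+1)]
        last=pts[0];sel=[]
        for i in range(1,N+1):
            if maxrow(last,pts[i])>1 : sel.append(pts[i-1]);last=pts[i-1]
        sel.append(w)
        for s in sel:
            p,r=fk.fk2(s,PP,SS);sim=step(sim,p,r);a,b=fk.fk2(sim,PP,SS)
            out.append((p,r,sim,s))
        cur=w
    return out
def show(out,k=3):
    for i,(p,r,s,w) in enumerate(out):
        if i%k==k-1 or i==len(out)-1:
            a,b=fk.fk2(s,PP,SS);print(i,p.round(0),'z',r.as_matrix()[:,2],'sim',s,'dev',np.abs(s-w).max().round(2),'err',np.linalg.norm(a-p).round(1))
E
cat > go.py <<'E'
from jp import *
th,az=34,15
B1=[-.6,-.1,.4,2.1,0,.8,.3]
A1=[-.45,-.05,.2,2.2,.3,.6,1.0]
M=[-.35,-.05,-.05,2.35,1.2,.6,.0]
pre=chain(th,az)[0]
x=best(pre[1],pre[2],n=1,q0s=[np.array([-.28,.07,-.25,2.45,1.7,.3,-.4])])
E
python3 - <<'E'
from go import *
print(x)
out=jpath(get_obs()['q'],[B1,A1,M,x[0]]);show(out)
seq(out[-1][2],chain(th,az)[1:]+outc(th,az))
E
```

```text
(array([-0.1 ,  0.11, -0.39,  2.51,  1.92,  0.17, -0.51]), np.float64(0.0007287616569074868), np.float64(0.0005543056759111297))
2 [479. 107. 244.] z [ 0.56  0.42 -0.72] sim [-1.09 -0.26  0.96  2.47 -0.88  0.24  0.06] dev 0.02 err 0.0
5 [481. 120. 263.] z [ 0.51  0.43 -0.74] sim [-0.99 -0.23  0.84  2.39 -0.69  0.36  0.1 ] dev 0.01 err 0.0
8 [480. 121. 272.] z [ 0.45  0.4  -0.8 ] sim [-0.92 -0.2   0.75  2.31 -0.47  0.47  0.13] dev 0.03 err 0.0
11 [479. 107. 276.] z [ 0.39  0.32 -0.86] sim [-0.88 -0.17  0.69  2.23 -0.27  0.6   0.16] dev 0.1 err 0.0
14 [481.  79. 281.] z [ 0.34  0.2  -0.92] sim [-0.86 -0.14  0.65  2.15 -0.07  0.72  0.22] dev 0.19 err 0.0
17 [488.  49. 282.] z [ 0.32  0.08 -0.94] sim [-0.86 -0.11  0.64  2.1   0.08  0.79  0.32] dev 0.27 err 0.0
20 [495.  37. 267.] z [ 0.35  0.03 -0.93] sim [-0.88 -0.1   0.64  2.13  0.17  0.73  0.52] dev 0.33 err 0.0
23 [502.  27. 254.] z [ 0.38 -0.02 -0.92] sim [-0.89 -0.08  0.65  2.16  0.25  0.68  0.73] dev 0.39 err 0.0
26 [508.  20. 243.] z [ 0.41 -0.05 -0.91] sim [-0.9  -0.06  0.65  2.19  0.33  0.62  0.93] dev 0.44 err 0.0
29 [513. -25
[... 391 characters left out ...]
-0.6 ] dev 0.69 err 0.1
40 [490. 102. 119.] z [ 0.54  0.14 -0.83] sim [-0.52  0.12  0.06  2.53  2.26  0.13 -0.86] dev 0.45 err 0.1
in [-0.38  0.42 -0.16  2.37  2.39  0.3  -1.03] err 0.0 0.0 maxstep 0.05
l [-0.41  0.4  -0.14  2.37  2.37  0.28 -1.02] err 0.0 0.0 maxstep 
o1 [-0.3   0.35 -0.21  2.45  2.46  0.3  -1.07] err 0.0 0.0 maxstep 0.04
o2 [-0.11  0.21 -0.36  2.54  2.18  0.29 -0.87] err 0.4 0.1 maxstep 0.21
o3 [-0.11  0.14 -0.2   2.52  2.08  0.18 -0.72] err 0.0 0.0 maxstep 0.04
o4 [-0.23  0.15  0.05  2.43  1.56  0.2  -0.32] err 0.0 0.0 maxstep 0.11
t [-0.1   0.16  0.12  2.47  1.66  0.26 -0.53] err 0.0 0.0 maxstep 0.04
td [ 0.18  0.4  -0.23  2.53  2.25  0.48 -1.16] err 0.0 0.0 maxstep 0.16
```

```bash
cat > emit.py <<'E'
from plan import *
import sys
def emit(path,i0,i1,w,first=True):
    """rows from measured pose along path[i0:i1]"""
    o=get_obs();p=o['eef_pos'];r=rq(o)
    for k in range(i0,i1):
        P,Q=path[k];d=r.inv().apply(P-p)/30;t=(r.inv()*Q).as_rotvec()/np.radians(6)
        print(str([round(float(v),2) for v in np.r_[d,t]]+[w])+',' ,'' if max(abs(np.r_[d,t]))<=1 else '!!!')
        p,r=P,Q
def save(name,out): np.savez(name,p=[o[0] for o in out],q=[o[1].as_quat() for o in out])
def load(name):
    z=np.load(name);return [(p,R.from_quat(q)) for p,q in zip(z['p'],z['q'])]
def near(path):
    o=get_obs();p=o['eef_pos'];r=rq(o)
    d=[np.linalg.norm(P-p)+5*np.degrees((r.inv()*Q).magnitude()) for P,Q in path];k=int(np.argmin(d));print('nearest',k,'d',round(d[k],1),'q',o['q'].round(2),'F',o['wrist_force'].round(1),'t',o['time'],'w',round(o['width'],1));return k
E
python3 - <<'E'
from go import *
from emit import *
out=jpath(get_obs()['q'],[B1,A1,M,x[0]]);save('path1.npz',out);print(len(out))
emit(load('path1.npz'),0,12,85)
E
```

```text
41
[0.4, -0.1, -0.05, 0.12, 0.08, -0.86, 85], 
[0.4, -0.1, -0.08, 0.15, 0.04, -0.85, 85], 
[0.35, -0.07, -0.07, 0.15, 0.0, -0.85, 85], 
[0.29, -0.05, -0.07, 0.15, -0.04, -0.84, 85], 
[0.26, -0.03, -0.08, 0.17, -0.08, -0.91, 85], 
[0.19, -0.01, -0.08, 0.18, -0.12, -0.9, 85], 
[0.13, 0.01, -0.08, 0.19, -0.16, -0.89, 85], 
[0.06, 0.02, -0.08, 0.2, -0.19, -0.88, 85], 
[-0.0, 0.02, -0.09, 0.21, -0.23, -0.86, 85], 
[-0.07, 0.03, -0.09, 0.23, -0.26, -0.84, 85], 
[-0.13, 0.02, -0.1, 0.24, -0.29, -0.82, 85], 
[-0.18, 0.02, -0.11, 0.26, -0.31, -0.8, 85],
```

Call:
apply_moves([
  [[0.4,-0.1,-0.05,0.12,0.08,-0.86,85],[0.4,-0.1,-0.08,0.15,0.04,-0.85,85],[0.35,-0.07,-0.07,0.15,0,-0.85,85],[0.29,-0.05,-0.07,0.15,-0.04,-0.84,85],[0.26,-0.03,-0.08,0.17,-0.08,-0.91,85],[0.19,-0.01,-0.08,0.18,-0.12,-0.9,85],[0.13,0.01,-0.08,0.19,-0.16,-0.89,85],[0.06,0.02,-0.08,0.2,-0.19,-0.88,85],[0,0.02,-0.09,0.21,-0.23,-0.86,85],[-0.07,0.03,-0.09,0.23,-0.26,-0.84,85],[-0.13,0.02,-0.1,0.24,-0.29,-0.82,85],[-0.18,0.02,-0.11,0.26,-0.31,-0.8,85]],
])

```text
time: 10.2
eef_pos: [481.2, 108.1, 285.9]
orientation: [0.057, 0.613, 0.745, 0.256]
wrist_force: [-0.0, 1.4, 0.0]
width: 85.0
```

```bash
python3 - <<'E'
from emit import *
P=load('path1.npz');k=near(P);print(get_obs()['eef_pos'],P[11][0]);emit(P,k+1,k+13,85)
E
```

```text
nearest 11 d 25.6 q [-0.83 -0.18  0.61  2.23 -0.23  0.6   0.16] F [-0.   1.4  0. ] t 10.2 w 85.0
[481.2253066  108.08237411 285.94906128] [478.67331763 107.16881636 276.19806234]
[-0.32, -0.23, 0.13, 0.33, -0.2, -0.28, 85], 
[-0.29, -0.0, -0.12, 0.3, -0.35, -0.75, 85], 
[-0.34, -0.02, -0.13, 0.31, -0.37, -0.73, 85], 
[-0.39, -0.04, -0.14, 0.33, -0.38, -0.7, 85], 
[-0.44, -0.06, -0.15, 0.35, -0.39, -0.67, 85], 
[-0.16, -0.06, 0.17, 0.02, -0.22, -0.88, 85], 
[-0.14, -0.07, 0.17, 0.03, -0.21, -0.89, 85], 
[-0.13, -0.07, 0.17, 0.04, -0.2, -0.89, 85], 
[-0.11, -0.08, 0.17, 0.05, -0.19, -0.9, 85], 
[-0.1, -0.08, 0.16, 0.05, -0.18, -0.9, 85], 
[-0.08, -0.08, 0.16, 0.06, -0.17, -0.91, 85], 
[-0.07, -0.07, 0.16, 0.06, -0.16, -0.91, 85],
```

Tracking matches the simulated joints, so I'll go on.

Call:
apply_moves([
  [[-0.32,-0.23,0.13,0.33,-0.2,-0.28,85],[-0.29,0,-0.12,0.3,-0.35,-0.75,85],[-0.34,-0.02,-0.13,0.31,-0.37,-0.73,85],[-0.39,-0.04,-0.14,0.33,-0.38,-0.7,85],[-0.44,-0.06,-0.15,0.35,-0.39,-0.67,85],[-0.16,-0.06,0.17,0.02,-0.22,-0.88,85],[-0.14,-0.07,0.17,0.03,-0.21,-0.89,85],[-0.13,-0.07,0.17,0.04,-0.2,-0.89,85],[-0.11,-0.08,0.17,0.05,-0.19,-0.9,85],[-0.1,-0.08,0.16,0.05,-0.18,-0.9,85],[-0.08,-0.08,0.16,0.06,-0.17,-0.91,85],[-0.07,-0.07,0.16,0.06,-0.16,-0.91,85]],
])

```text
time: 11.4
eef_pos: [501.3, 19.9, 250.2]
orientation: [0.193, 0.201, 0.96, 0.02]
wrist_force: [-0.2, -0.6, 0.4]
width: 85.1
```

```bash
python3 - <<'E'
from emit import *
P=load('path1.npz');k=near(P);print(get_obs()['eef_pos'],P[k][0]);emit(P,k+1,min(k+13,41),85)
E
```

```text
nearest 23 d 19.6 q [-0.84 -0.08  0.6   2.2   0.28  0.66  0.73] F [-0.2 -0.6  0.4] t 11.4 w 85.1
[501.29734344  19.93377479 250.23706622] [502.022896    27.08223227 254.15791567]
[-0.02, 0.17, 0.04, -0.13, -0.13, -0.59, 85], 
[-0.04, -0.06, 0.14, 0.07, -0.13, -0.87, 85], 
[-0.03, -0.05, 0.14, 0.07, -0.12, -0.88, 85], 
[-0.01, -0.03, 0.09, 0.04, -0.08, -0.59, 85], 
[0.05, -0.8, 0.2, 0.81, -0.41, 0.18, 85], 
[-0.21, -0.64, 0.15, 0.65, -0.62, 0.16, 85], 
[-0.42, -0.41, 0.09, 0.44, -0.8, 0.15, 85], 
[-0.56, -0.12, 0.03, 0.17, -0.9, 0.14, 85], 
[-0.26, 0.04, -0.0, -0.01, -0.38, 0.06, 85], 
[0.21, 0.83, 0.34, -0.63, -0.2, -0.5, 85], 
[0.36, 0.81, 0.29, -0.64, -0.03, -0.46, 85], 
[0.46, 0.76, 0.24, -0.62, 0.09, -0.4, 85],
```

Call:
apply_moves([
  [[-0.02,0.17,0.04,-0.13,-0.13,-0.59,85],[-0.04,-0.06,0.14,0.07,-0.13,-0.87,85],[-0.03,-0.05,0.14,0.07,-0.12,-0.88,85],[-0.01,-0.03,0.09,0.04,-0.08,-0.59,85],[0.05,-0.8,0.2,0.81,-0.41,0.18,85],[-0.21,-0.64,0.15,0.65,-0.62,0.16,85],[-0.42,-0.41,0.09,0.44,-0.8,0.15,85],[-0.56,-0.12,0.03,0.17,-0.9,0.14,85],[-0.26,0.04,0,0,-0.38,0.06,85]],
])

```text
time: 12.3
eef_pos: [536.8, -47.8, 248.3]
orientation: [0.357, 0.092, 0.92, -0.13]
wrist_force: [-0.1, -0.4, -0.5]
width: 85.2
```

```bash
python3 - <<'E'
from emit import *
P=load('path1.npz');k=near(P);print(get_obs()['eef_pos'],P[k][0]);emit(P,33,41,85)
for n in('scene','top'):cv2.imwrite(f'pics/{n}7.png',grab_frame(n))
a=cv2.imread('pics/top7.png')[190:300,180:320];cv2.imwrite('pics/c7.png',cv2.resize(a,None,fx=5.5,fy=5.5,interpolation=cv2.INTER_CUBIC))
a=cv2.imread('pics/scene7.png')[150:330,280:480];cv2.imwrite('pics/d7.png',cv2.resize(a,None,fx=3.5,fy=3.5,interpolation=cv2.INTER_CUBIC))
E
```

```text
nearest 31 d 12.5 q [-0.79 -0.03  0.45  2.39  1.29  0.56 -0.03] F [-0.1 -0.4 -0.5] t 12.3 w 85.2
[536.7702636  -47.8334516  248.31125343] [534.92865115 -44.6449214  250.74934677]
[-0.07, 0.94, 0.21, -0.66, -0.35, -0.31, 85], 
[0.36, 0.81, 0.29, -0.64, -0.03, -0.46, 85], 
[0.46, 0.76, 0.24, -0.62, 0.09, -0.4, 85], 
[0.53, 0.72, 0.22, -0.6, 0.18, -0.36, 85], 
[0.58, 0.67, 0.19, -0.56, 0.24, -0.32, 85], 
[0.63, 0.64, 0.18, -0.54, 0.3, -0.3, 85], 
[0.66, 0.6, 0.16, -0.52, 0.34, -0.27, 85], 
[0.65, 0.54, 0.15, -0.47, 0.36, -0.24, 85],
```

View pics/c7.png

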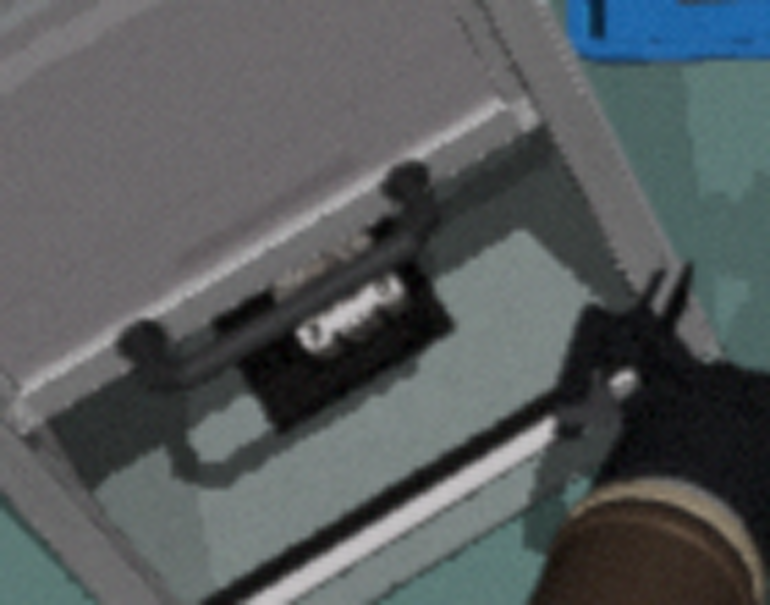

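View pics/d7.png

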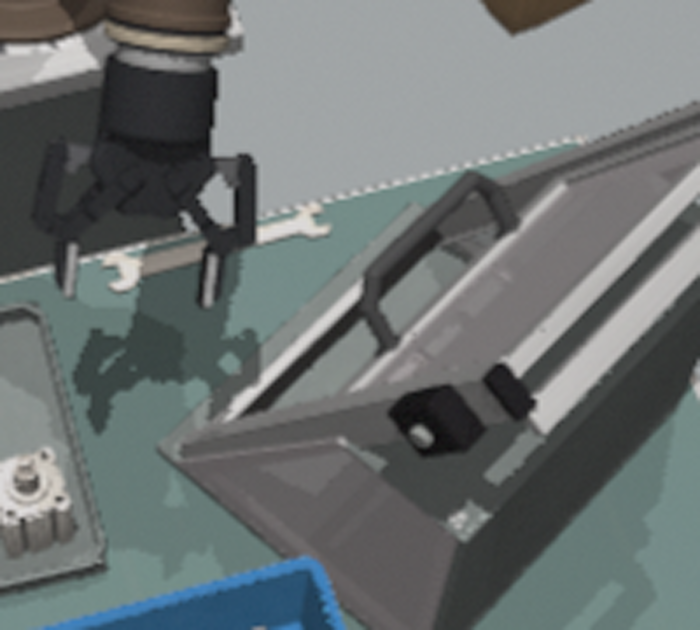

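The cylinder's front flange holes are at about (237,251) and (250,243) in the top view. That matches the first measurement, so the cylinder hasn't moved, and the sash is still up.

Call:
apply_moves([
  [[-0.07,0.94,0.21,-0.66,-0.35,-0.31,85],[0.36,0.81,0.29,-0.64,-0.03,-0.46,85],[0.46,0.76,0.24,-0.62,0.09,-0.4,85],[0.53,0.72,0.22,-0.6,0.18,-0.36,85],[0.58,0.67,0.19,-0.56,0.24,-0.32,85],[0.63,0.64,0.18,-0.54,0.3,-0.3,85],[0.66,0.6,0.16,-0.52,0.34,-0.27,85],[0.4,0.4,0.1,-0.47,0.36,-0.24,85],[0,0,0,0,0,0,85]],
])

```text
time: 13.3
eef_pos: [504.4, 88.7, 127.6]
orientation: [0.298, -0.111, 0.948, 0.023]
wrist_force: [-0.2, -0.7, 0.5]
width: 85.0
```

```bash
python3 - <<'E'
from emit import *
P=load('path1.npz');k=near(P);print(get_obs()['eef_pos'],P[40][0])
from ch2 import *
c=chain(34,15);print(c[0][1],c[1][1])
q=get_obs()['q'];seq(q,c[1:]+outc(34,15))
plan(c[1][1],c[1][2],n=8)
E
```

```text
nearest 39 d 15.3 q [-0.19  0.17 -0.13  2.46  2.35  0.13 -0.84] F [-0.2 -0.7  0.5] t 13.3 w 85.0
[504.4396826   88.72872652 127.6373805 ] [490.40076041 101.90946965 119.2488538 ]
[490.4  101.91 119.25] [564.54 163.18  47.25]
in [-0.3   0.42 -0.25  2.36  2.29  0.32 -0.92] err 0.0 0.0 maxstep 0.03
l [-0.33  0.4  -0.23  2.36  2.27  0.29 -0.9 ] err 0.0 0.0 maxstep 
o1 [-0.22  0.35 -0.3   2.44  2.37  0.31 -0.96] err 0.0 0.0 maxstep 0.04
o2 [-0.09  0.21 -0.39  2.54  2.17  0.3  -0.85] err 0.2 0.1 maxstep 0.13
o3 [-0.08  0.14 -0.22  2.52  2.06  0.19 -0.7 ] err 0.0 0.0 maxstep 0.05
o4 [-0.19  0.15  0.01  2.43  1.56  0.21 -0.31] err 0.0 0.0 maxstep 0.11
t [-0.06  0.16  0.08  2.47  1.65  0.27 -0.52] err 0.0 0.0 maxstep 0.04
td [ 0.2   0.4  -0.25  2.53  2.23  0.49 -1.14] err 0.0 0.0 maxstep 0.16
n 8 dist 125.0 ang 2.5
[-0.07, 0.25, 0.45, -0.05, 0.02, -0.02]
[-0.07, 0.25, 0.45, -0.05, 0.02, -0.02]
[-0.07, 0.25, 0.45, -0.05, 0.02, -0.02]
[-0.07, 0.25, 0.45, -0.05, 0.02, -0.02]
[-0.07, 0.24, 0.45, -0.05, 0.02, -0.02]
[-0.08, 0.24, 0.45, -0.05, 0.02, -0.02]
[-0.08, 0.24, 0.46, -0.05, 0.02, -0.02]
[-0.08, 0.24, 0.46, -0.05, 0.02, -0.02]
```

Call:
apply_moves([
  [[0,0.7,0,-0.2,0.05,-0.05,85],[0,0.7,0,-0.2,0.05,-0.05,85],[0,0.55,0,0,0.05,-0.05,85],[0,0,0,0,0,0,85]],
])

```text
time: 13.7
eef_pos: [493.8, 142.4, 128.0]
orientation: [0.289, -0.117, 0.949, 0.038]
wrist_force: [-0.5, 0.4, -0.5]
width: 85.3
```

```bash
python3 - <<'E'
from emit import *
from ch2 import *
o=get_obs();print(o['eef_pos'],o['q'])
c=chain(34,15)
plan(c[1][1],c[1][2],n=6)
a=grab_frame('top')[190:300,180:320];cv2.imwrite('pics/c8.png',cv2.resize(a,None,fx=5.5,fy=5.5,interpolation=cv2.INTER_CUBIC))
E
```

```text
[493.78 142.41 128.  ] [-0.37  0.17 -0.08  2.45  2.01  0.13 -0.61]
n 6 dist 109.4 ang 0.9
[-0.09, 0.01, 0.6, -0.01, -0.0, -0.02]
[-0.09, 0.01, 0.6, -0.01, -0.0, -0.02]
[-0.09, 0.01, 0.6, -0.01, -0.0, -0.02]
[-0.09, 0.01, 0.6, -0.01, -0.0, -0.02]
[-0.09, 0.01, 0.6, -0.01, -0.0, -0.02]
[-0.09, 0.01, 0.6, -0.01, -0.0, -0.02]
```

View pics/c8.png

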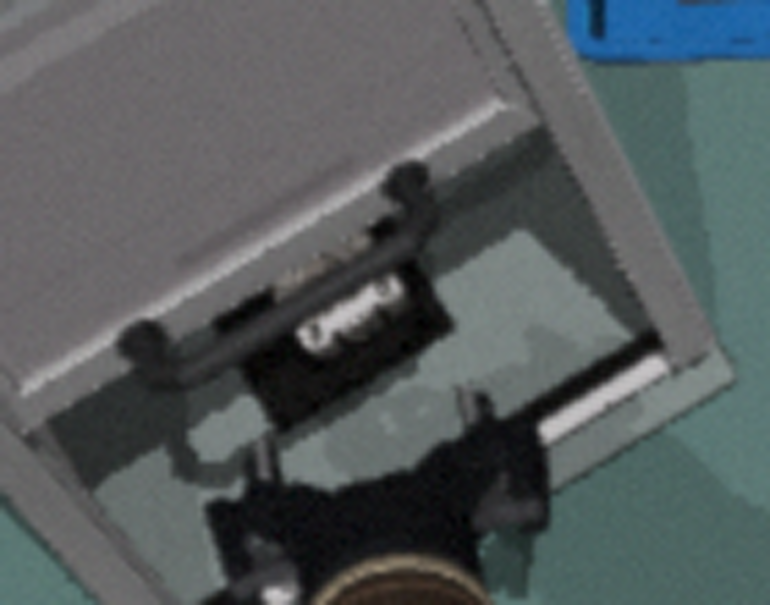

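Call:
apply_moves([
  [[-0.09,0,0.6,0,0,0,85],[-0.09,0,0.6,0,0,0,85],[-0.09,0,0.6,0,0,0,85],[-0.09,0,0.6,0,0,0,85],[-0.05,0,0.3,0,0,0,85]],
])

```text
time: 14.25
eef_pos: [553.0, 152.1, 68.7]
orientation: [0.294, -0.114, 0.948, 0.037]
wrist_force: [-0.0, 0.7, 0.2]
width: 84.7
```

```bash
python3 - <<'E'
from emit import *
from ch2 import *
o=get_obs();print(o['eef_pos'],o['q'],o['wrist_force'])
c=chain(34,15)
plan(c[1][1],c[1][2],n=2)
a=grab_frame('top')[190:300,180:320];cv2.imwrite('pics/c9.png',cv2.resize(a,None,fx=5.5,fy=5.5,interpolation=cv2.INTER_CUBIC))
a=grab_frame('scene')[150:330,280:480];cv2.imwrite('pics/d9.png',cv2.resize(a,None,fx=3.5,fy=3.5,interpolation=cv2.INTER_CUBIC))
E
```

```text
[553.   152.06  68.72] [-0.14  0.41 -0.32  2.35  2.34  0.29 -0.88] [-0.04  0.69  0.2 ]
n 2 dist 26.8 ang 1.3
[0.01, 0.13, 0.43, -0.05, 0.04, -0.09]
[0.01, 0.13, 0.43, -0.05, 0.04, -0.09]
```

View pics/c9.png

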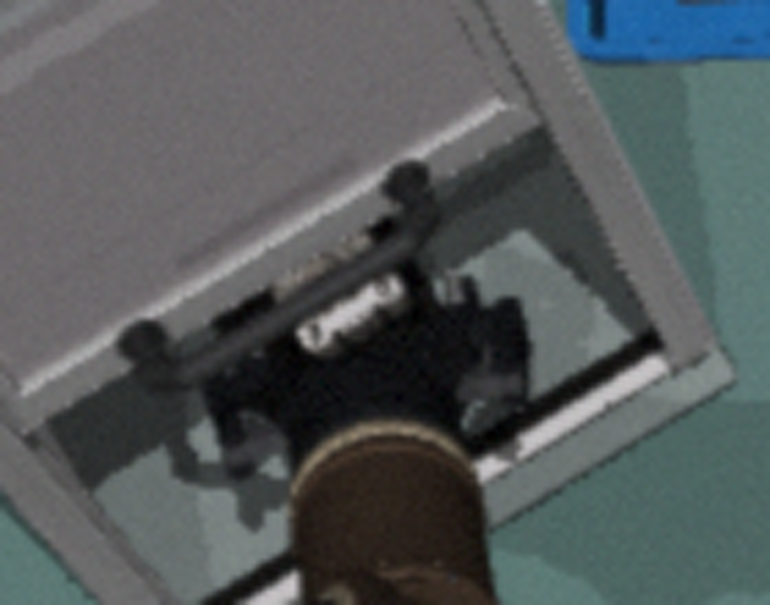

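View pics/d9.png

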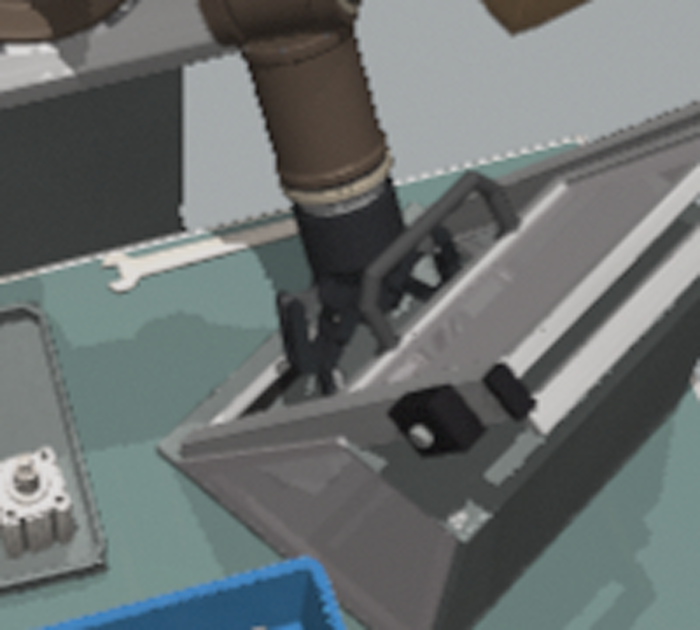

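Call:
apply_moves([
  [[0.01,0.15,0.3,0,0,0,85],[0.01,0.13,0.3,0,0,0,85],[0,0,0.2,0,0,0,85],[0,0,0,0,0,0,85]],
])

```text
time: 14.75
eef_pos: [563.5, 163.7, 48.4]
orientation: [0.294, -0.114, 0.948, 0.036]
wrist_force: [0.4, -0.8, 0.2]
width: 85.1
```

```bash
python3 - <<'E'
from emit import *
from ch2 import *
o=get_obs();print(o['eef_pos'],o['q'],o['wrist_force'])
c=chain(34,15)
plan(c[1][1],c[1][2],n=1)
E
```

```text
[563.55 163.74  48.42] [-0.14  0.48 -0.34  2.33  2.36  0.34 -0.9 ] [ 0.39 -0.79  0.17]
n 1 dist 1.6 ang 1.3
[-0.0, -0.03, 0.05, -0.1, 0.08, -0.17]
```

In place to within 2 mm. I'll close the fingers; the jaws should turn the cylinder square to them.

Call:
apply_moves([
  [[0,0,0,0,0,0,70],[0,0,0,0,0,0,62],[0,0,0,0,0,0,56],[0,0,0,0,0,0,50],[0,0,0,0,0,0,45],[0,0,0,0,0,0,45],[0,0,0,0,0,0,45],[0,0,0,0,0,0,45]],
])

```text
time: 15.55
eef_pos: [562.6, 162.9, 49.4]
orientation: [0.294, -0.114, 0.948, 0.036]
wrist_force: [0.4, -0.5, -0.5]
width: 57.8
```

```bash
python3 - <<'E'
from emit import *
o=get_obs();print(o['eef_pos'],o['q'],o['wrist_force'],o['width'],o['orientation'])
a=grab_frame('top')[190:300,180:320];cv2.imwrite('pics/c10.png',cv2.resize(a,None,fx=5.5,fy=5.5,interpolation=cv2.INTER_CUBIC))
E
```

```text
[562.6441354  162.86844328  49.38848718] [-0.14335437  0.47183727 -0.33558199  2.33020772  2.35468005  0.34036984
 -0.89683983] [ 0.4132079  -0.46827543 -0.52639799] 57.75660723134576 [ 0.29426129 -0.11435213  0.94818172  0.03585134]
```

View pics/c10.png

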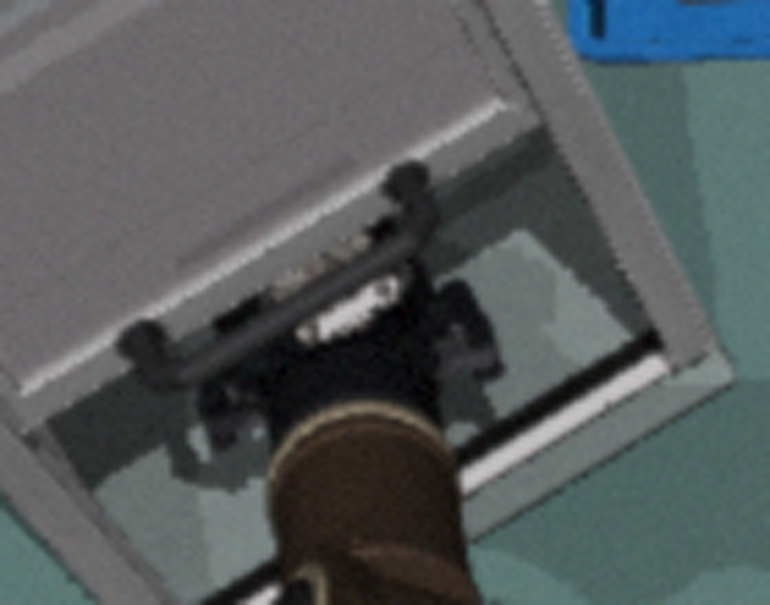

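Call:
apply_moves([
  [[0,0,0,0,0,0,40],[0,0,0,0,0,0,40],[0,0,0,0,0,0,40]],
])

```text
time: 15.9
eef_pos: [562.7, 162.9, 49.4]
orientation: [0.294, -0.114, 0.948, 0.036]
wrist_force: [-0.4, 0.7, -2.1]
width: 57.5
```

```bash
cat > ch3.py <<'E'
from ch2 import *
def o_(th,az,zg=63,off=-8,a=(0,-3,-10,-18,-30)):
    return [('l',*gg(th,az+a[0],0,0,zg+8,off),2),('o1',*gg(th,az+a[1],-40,-15,zg+14,off),3),('o2',*gg(th,az+a[2],-105,-45,zg+40,off),6),('o3',*gg(th,az+a[3],-130,-100,zg+65,off),6),
     ('o4',*pt(th,az+a[4],(520,-60,140),off),6),('t',*pt(th,-30,(475,-178,130),off),6),('td',*pt(th,-30,(475,-178,zg-12),off),5)]
E
python3 - <<'E'
from ch3 import *
o=get_obs();print(o['width'],o['wrist_force'],o['wrist_torque'])
q=o['q']
for az in(25,28):
  for th in (34,32):
    print(az,th);seq(q,[('in',*gg(th,az,0,0,63,-8),4)]+o_(th,az))
E
```

```text
57.507558353792156 [-0.39  0.66 -2.13] [-0.05  0.74  0.01]
25 34
in [-0.07  0.42 -0.43  2.37  2.5   0.27 -0.87] err 0.0 0.0 maxstep 0.04
l [-0.08  0.4  -0.42  2.36  2.48  0.24 -0.86] err 0.0 0.0 maxstep 0.01
o1 [-0.01  0.35 -0.46  2.44  2.5   0.27 -0.92] err 0.0 0.0 maxstep 0.03
o2 [ 0.23  0.22 -0.66  2.54  2.28  0.27 -0.78] err 0.3 0.1 maxstep 0.2
o3 [ 0.19  0.14 -0.48  2.52  2.13  0.17 -0.67] err 0.0 0.0 maxstep 0.04
o4 [ 0.01  0.14 -0.15  2.44  1.71  0.14 -0.32] err 0.0 0.0 maxstep 0.09
t [ 0.09  0.16 -0.09  2.47  1.62  0.29 -0.5 ] err 0.0 0.0 maxstep 0.04
td [ 0.29  0.4  -0.35  2.53  2.18  0.51 -1.08] err 0.0 0.0 maxstep 0.15
25 32
in [-0.14  0.41 -0.35  2.34  2.43  0.2  -0.82] err 0.0 0.0 maxstep 0.04
l [-0.16  0.39 -0.32  2.34  2.42  0.17 -0.81] err 0.0 0.0 maxstep 0.01
o1 [-0.09  0.34 -0.38  2.42  2.43  0.2  -0.86] err 0.0 0.0 maxstep 0.03
o2 [-0.05  0.2  -0.35  2.53  2.38  0.18 -0.9 ] err 0.0 0.0 maxstep 0.02
o3 [ 0.24  0.14 -0.51  2.47  1.61  0.13 -0.13] err 0.2 0.1 maxstep 0.28
o4 [ 0.32  0.14 -0.45  2.4   1.22  0.17  0.21] err 0.0 0.0 maxstep 0.08
t [ 0.35  0.15 -0.35  2.4
[... 576 characters left out ...]
2.47  1.6   0.33 -0.46] err 0.0 0.0 maxstep 0.05
td [ 0.43  0.41 -0.51  2.52  2.1   0.55 -0.98] err 0.0 0.0 maxstep 0.13
28 32
in [-0.08  0.41 -0.4   2.34  2.5   0.18 -0.82] err 0.0 0.0 maxstep 0.04
l [-0.09  0.39 -0.38  2.34  2.49  0.15 -0.81] err 0.0 0.0 maxstep 0.01
o1 [-0.01  0.34 -0.43  2.42  2.5   0.19 -0.85] err 0.0 0.0 maxstep 0.03
o2 [ 0.06  0.2  -0.44  2.53  2.48  0.16 -0.91] err 0.0 0.0 maxstep 0.02
o3 [ 0.5   0.16 -0.76  2.46  1.51  0.13  0.05] err 0.1 0.0 maxstep 0.37
o4 [ 0.6   0.16 -0.73  2.39  1.21  0.18  0.29] err 0.0 0.0 maxstep 0.06
t [ 0.61  0.17 -0.63  2.44  1.41  0.37 -0.25] err 0.0 0.0 maxstep 0.12
td [ 0.65  0.43 -0.74  2.49  1.93  0.57 -0.76] err 0.0 0.0 maxstep 0.12
```

```bash
python3 - <<'E'
from ch3 import *
t=gg(34,26,0,0,63,-8);plan(t[0],t[1],n=3)
E
```

```text
n 3 dist 2.8 ang 12.2
[-0.0, 0.0, 0.03, -0.38, 0.03, -0.56]
[-0.0, 0.0, 0.03, -0.38, 0.03, -0.56]
[-0.0, 0.0, 0.03, -0.38, 0.03, -0.56]
```

Call:
apply_moves([
  [[0,0,0,0,0,0,80],[0,0,0,0,0,0,80],[0,0,0,0,0,0,80],[0,0,0.03,-0.38,0.03,-0.56,80],[0,0,0.03,-0.38,0.03,-0.56,80],[0,0,0.03,-0.38,0.03,-0.56,80],[0,0,0,0,0,0,80]],
])

```text
time: 16.6
eef_pos: [564.8, 164.9, 48.2]
orientation: [0.285, -0.219, 0.931, 0.067]
wrist_force: [0.2, -0.1, 0.2]
width: 80.2
```

```bash
python3 - <<'E'
from ch3 import *
o=get_obs();print(o['eef_pos'],o['q'],o['wrist_force'])
t=gg(34,26,0,0,63,-8);print(t[0]);plan(t[0],t[1],n=1)
E
```

```text
[564.84 164.9   48.22] [ 0.07  0.5  -0.46  2.3   2.65  0.24 -0.87] [ 0.24 -0.06  0.25]
[564.36 163.65  47.25]
n 1 dist 1.7 ang 0.5
[0.05, -0.03, 0.01, 0.04, 0.02, 0.08]
```

Call:
apply_moves([
  [[0,0,0,0,0,0,65],[0,0,0,0,0,0,55],[0,0,0,0,0,0,45],[0,0,0,0,0,0,45],[0,0,0,0,0,0,45],[0,0,0,0,0,0,45]],
])

```text
time: 17.2
eef_pos: [564.4, 165.6, 48.7]
orientation: [0.286, -0.217, 0.931, 0.066]
wrist_force: [0.0, -1.5, -0.1]
width: 50.7
```

```bash
python3 - <<'E'
from ch3 import *
o=get_obs();print(o['eef_pos'],o['q'],o['wrist_force'],o['width'])
E
```

```text
[564.4  165.62  48.7 ] [ 0.06  0.5  -0.46  2.3   2.64  0.24 -0.87] [ 0.04 -1.46 -0.1 ] 50.68259952574721
```

```bash
cat > mk.py <<'E'
from ch3 import *
from emit import *
def mk(wps,name):
    o=get_obs();p0=o['eef_pos'];r0=rq(o);out=[];q=o['q']
    for nm,p,Rg,n in wps:
        p=np.array(p,float)
        w=(Rg*r0.inv()).as_rotvec();n=max(n,int(np.ceil(max(np.linalg.norm(p-p0)/25,np.degrees(np.linalg.norm(w))/5))))
        for i in range(n):
            P=p0+(p-p0)*(i+1)/n;Q=R.from_rotvec(w*(i+1)/n)*r0;q=step(q,P,Q);a,b=fk.fk2(q,PP,SS);out.append((P,Q))
        print(nm,len(out),p.round(0),q,'err',np.linalg.norm(a-P).round(1));p0,r0=p,Rg
    save(name,out);return out
E
python3 - <<'E'
from mk import *
o=o_(34,26)
# shift nominal by actual offset of grasp
d=get_obs()['eef_pos']-gg(34,26,0,0,63,-8)[0];print(d)
P=mk(o,'path2.npz')
emit(P,0,9,45)
E
```

```text
[0.04 1.97 1.45]
l 2 [564. 164.  55.] [-0.07  0.4  -0.42  2.37  2.52  0.23 -0.88] err 0.0
o1 5 [538. 130.  61.] [ 0.    0.35 -0.47  2.45  2.54  0.27 -0.93] err 0.0
o2 11 [497.  71.  87.] [ 0.25  0.23 -0.68  2.54  2.31  0.26 -0.79] err 0.3
o3 17 [504.  11. 112.] [ 0.22  0.14 -0.5   2.52  2.18  0.16 -0.69] err 0.0
o4 23 [523. -60. 124.] [ 0.04  0.14 -0.17  2.44  1.75  0.13 -0.33] err 0.1
t 29 [ 477. -179.  114.] [ 0.1   0.16 -0.11  2.47  1.62  0.3  -0.49] err 0.0
td 34 [ 477. -179.   35.] [ 0.3   0.4  -0.36  2.53  2.17  0.51 -1.07] err 0.0
[-0.05, -0.03, -0.1, 0.0, 0.01, 0.02, 45], 
[-0.05, -0.03, -0.1, 0.0, 0.01, 0.02, 45], 
[0.32, -0.2, -0.3, 0.09, 0.0, 0.14, 45], 
[0.32, -0.21, -0.29, 0.09, 0.0, 0.14, 45], 
[0.31, -0.22, -0.29, 0.09, 0.0, 0.14, 45], 
[0.2, -0.21, -0.31, 0.11, 0.0, 0.16, 45], 
[0.19, -0.22, -0.31, 0.11, -0.0, 0.16, 45], 
[0.19, -0.23, -0.3, 0.11, 0.0, 0.16, 45], 
[0.19, -0.23, -0.3, 0.11, -0.0, 0.16, 45],
```

Call:
apply_moves([
  [[-0.15,0,-0.22,0,0,0,45],[-0.1,0,-0.15,0,0,0,45],[0,0,0,0,0,0,45]],
])

```text
time: 17.5
eef_pos: [561.9, 166.3, 61.4]
orientation: [0.283, -0.218, 0.932, 0.067]
wrist_force: [0.6, -0.2, -4.2]
width: 51.2
```

```bash
python3 - <<'E'
from mk import *
o=get_obs();print(o['eef_pos'],o['q'],o['wrist_force'],o['width'])
emit(load('path2.npz'),2,11,45)
a=grab_frame('top')[190:300,180:320];cv2.imwrite('pics/c11.png',cv2.resize(a,None,fx=5.5,fy=5.5,interpolation=cv2.INTER_CUBIC))
E
```

```text
[561.87 166.33  61.38] [ 0.05  0.46 -0.44  2.3   2.62  0.2  -0.86] [ 0.61 -0.18 -4.17] 51.183656031487914
[0.41, -0.32, -0.11, 0.13, -0.02, 0.17, 45], 
[0.32, -0.21, -0.29, 0.09, 0.0, 0.14, 45], 
[0.31, -0.22, -0.29, 0.09, 0.0, 0.14, 45], 
[0.2, -0.21, -0.31, 0.11, 0.0, 0.16, 45], 
[0.19, -0.22, -0.31, 0.11, -0.0, 0.16, 45], 
[0.19, -0.23, -0.3, 0.11, 0.0, 0.16, 45], 
[0.19, -0.23, -0.3, 0.11, -0.0, 0.16, 45], 
[0.18, -0.24, -0.3, 0.11, 0.0, 0.16, 45], 
[0.18, -0.25, -0.29, 0.11, -0.0, 0.16, 45],
```

View pics/c11.png

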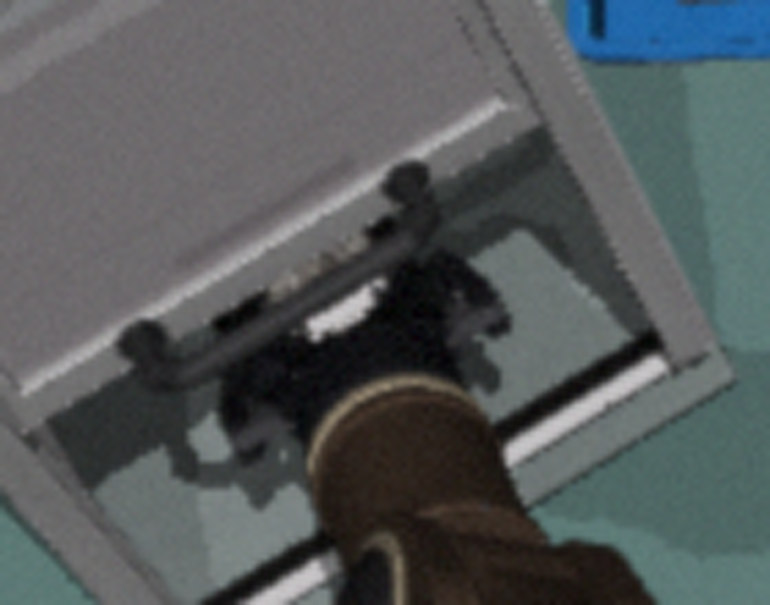

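The wrist force reads −4.2 N, so the cylinder is lifted. I'll pull it out.

Call:
apply_moves([
  [[0.41,-0.32,-0.11,0.13,0,0.17,45],[0.32,-0.21,-0.25,0.09,0,0.14,45],[0.31,-0.22,-0.29,0.09,0,0.14,45],[0.2,-0.21,-0.31,0.11,0,0.16,45],[0.19,-0.22,-0.31,0.11,0,0.16,45],[0.19,-0.23,-0.3,0.11,0,0.16,45]],
])

```text
time: 18.15
eef_pos: [514.1, 98.5, 73.8]
orientation: [0.286, -0.16, 0.943, 0.049]
wrist_force: [-0.4, -0.1, -3.9]
width: 51.4
```

```bash
python3 - <<'E'
from mk import *
P=load('path2.npz');k=near(P);print(get_obs()['eef_pos'],P[7][0])
emit(P,8,17,45)
E
```

```text
nearest 7 d 5.6 q [ 0.2   0.37 -0.51  2.43  2.64  0.24 -0.93] F [-0.4 -0.1 -3.9] t 18.15 w 51.4
[514.15  98.52  73.82] [517.34 100.65  74.25]
[0.08, -0.2, -0.24, 0.1, -0.04, 0.12, 45], 
[0.18, -0.24, -0.3, 0.11, 0.0, 0.16, 45], 
[0.18, -0.25, -0.29, 0.11, -0.0, 0.16, 45], 
[-0.03, -0.33, -0.15, 0.12, -0.0, 0.18, 45], 
[-0.04, -0.33, -0.14, 0.12, 0.0, 0.18, 45], 
[-0.04, -0.34, -0.14, 0.12, 0.0, 0.18, 45], 
[-0.05, -0.34, -0.13, 0.12, 0.0, 0.18, 45], 
[-0.06, -0.34, -0.13, 0.12, -0.0, 0.18, 45], 
[-0.06, -0.34, -0.13, 0.12, -0.0, 0.18, 45],
```

Call:
apply_moves([
  [[0.08,-0.2,-0.24,0.1,0,0.12,45],[0.18,-0.24,-0.3,0.11,0,0.16,45],[0.18,-0.25,-0.29,0.11,0,0.16,45],[-0.03,-0.33,-0.15,0.12,0,0.18,45],[-0.04,-0.33,-0.14,0.12,0,0.18,45],[-0.04,-0.34,-0.14,0.12,0,0.18,45],[-0.05,-0.34,-0.13,0.12,0,0.18,45],[-0.06,-0.34,-0.13,0.12,0,0.18,45],[-0.06,-0.34,-0.13,0.12,0,0.18,45]],
])

```text
time: 19.05
eef_pos: [502.3, 2.6, 117.4]
orientation: [0.292, -0.061, 0.954, 0.017]
wrist_force: [-0.9, 0.9, -5.4]
width: 51.3
```

```bash
python3 - <<'E'
from mk import *
P=load('path2.npz');k=near(P);print(get_obs()['eef_pos'],P[16][0])
P=mk(o_(34,26)[4:],'path3.npz')
emit(P,0,12,45)
for n in('scene','top'):cv2.imwrite(f'pics/{n}12.png',grab_frame(n))
E
```

```text
nearest 17 d 13.0 q [ 0.37  0.22 -0.5   2.45  2.44  0.13 -0.81] F [-0.9  0.9 -5.4] t 19.05 w 51.3
[502.34   2.64 117.4 ] [503.61  10.62 112.25]
o4 6 [523. -60. 124.] [ 0.04  0.14 -0.17  2.44  1.74  0.13 -0.32] err 0.0
t 12 [ 477. -179.  114.] [ 0.11  0.16 -0.11  2.47  1.62  0.3  -0.49] err 0.0
td 17 [ 477. -179.   35.] [ 0.3   0.4  -0.36  2.53  2.17  0.52 -1.07] err 0.0
[-0.08, -0.36, 0.01, 0.17, -0.0, 0.26, 45], 
[-0.09, -0.36, 0.01, 0.17, -0.0, 0.26, 45], 
[-0.1, -0.36, 0.02, 0.17, -0.0, 0.26, 45], 
[-0.11, -0.35, 0.03, 0.17, -0.0, 0.26, 45], 
[-0.12, -0.35, 0.03, 0.17, -0.0, 0.26, 45], 
[-0.13, -0.34, 0.04, 0.17, -0.0, 0.26, 45], 
[0.2, -0.68, -0.07, 0.4, 0.0, 0.6, 45], 
[0.16, -0.69, -0.04, 0.4, 0.0, 0.6, 45], 
[0.11, -0.7, -0.01, 0.4, 0.0, 0.6, 45], 
[0.07, -0.71, 0.02, 0.4, -0.0, 0.6, 45], 
[0.03, -0.71, 0.05, 0.4, 0.0, 0.6, 45], 
[-0.02, -0.71, 0.08, 0.4, -0.0, 0.6, 45],
```

View pics/scene12.png

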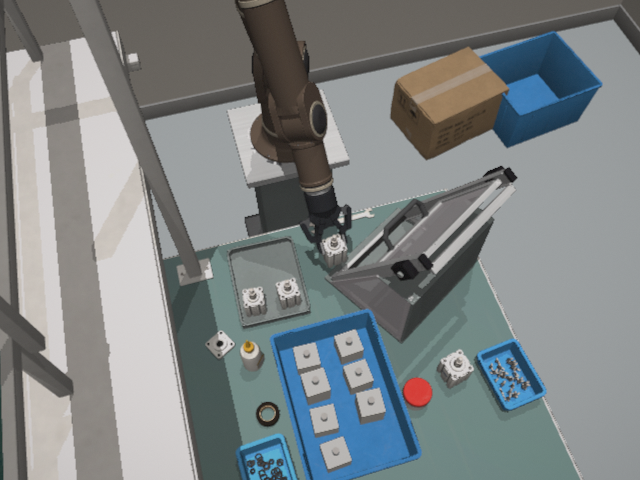

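View pics/top12.png

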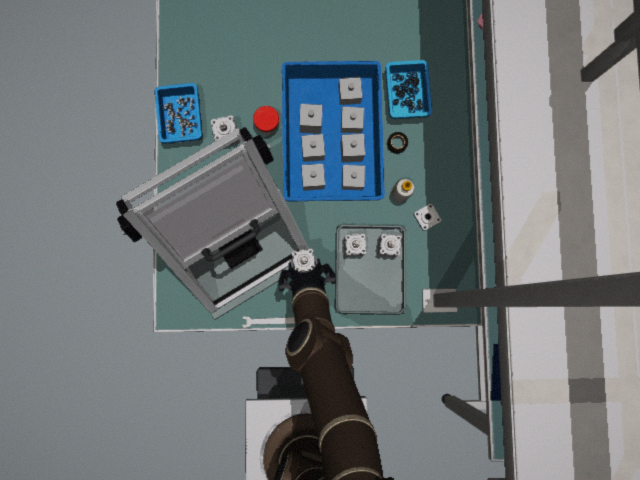

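The cylinder is out of the booth, at (304,260) in the top view, upright in the grip, and the sash is still up. Carrying on to the tray.

Call:
apply_moves([
  [[-0.08,-0.36,0,0.17,0,0.26,45],[-0.09,-0.36,0,0.17,0,0.26,45],[-0.1,-0.36,0.02,0.17,0,0.26,45],[-0.11,-0.35,0.03,0.17,0,0.26,45],[-0.12,-0.35,0.03,0.17,0,0.26,45],[-0.13,-0.34,0.04,0.17,0,0.26,45]],
])

```text
time: 19.75
eef_pos: [522.9, -61.6, 124.3]
orientation: [0.291, 0.037, 0.956, -0.009]
wrist_force: [-0.5, -0.3, -5.0]
width: 51.2
```

```bash
python3 - <<'E'
from mk import *
P=load('path3.npz');k=near(P);print(get_obs()['eef_pos'],P[5][0])
emit(P,6,12,45)
E
```

```text
nearest 5 d 3.5 q [ 0.31  0.21 -0.34  2.41  2.07  0.13 -0.55] F [-0.5 -0.3 -5. ] t 19.75 w 51.2
[522.92 -61.6  124.3 ] [522.62 -60.18 124.25]
[0.21, -0.63, -0.07, 0.4, -0.02, 0.53, 45], 
[0.16, -0.69, -0.04, 0.4, 0.0, 0.6, 45], 
[0.11, -0.7, -0.01, 0.4, 0.0, 0.6, 45], 
[0.07, -0.71, 0.02, 0.4, -0.0, 0.6, 45], 
[0.03, -0.71, 0.05, 0.4, 0.0, 0.6, 45], 
[-0.02, -0.71, 0.08, 0.4, -0.0, 0.6, 45],
```

Call:
apply_moves([
  [[0.21,-0.63,-0.07,0.4,0,0.53,45],[0.16,-0.69,-0.04,0.4,0,0.6,45],[0.11,-0.7,0,0.4,0,0.6,45],[0.07,-0.71,0.02,0.4,0,0.6,45],[0.03,-0.71,0.05,0.4,0,0.6,45],[0,-0.71,0.08,0.4,0,0.6,45],[0,0,0,0,0,0,45]],
])

```text
time: 20.45
eef_pos: [476.3, -181.6, 112.2]
orientation: [0.281, 0.255, 0.922, -0.075]
wrist_force: [0.6, 0.2, -5.0]
width: 51.6
```

```bash
python3 - <<'E'
from mk import *
P=load('path3.npz');k=near(P);print(get_obs()['eef_pos'],P[11][0],rq(get_obs()).as_matrix()[:,2])
for n in('scene','top'):cv2.imwrite(f'pics/{n}13.png',grab_frame(n))
a=cv2.imread('pics/top13.png')[210:330,310:450];cv2.imwrite('pics/c13.png',cv2.resize(a,None,fx=5,fy=5,interpolation=cv2.INTER_CUBIC))
a=cv2.imread('pics/scene13.png')[180:340,200:360];cv2.imwrite('pics/d13.png',cv2.resize(a,None,fx=4,fy=4,interpolation=cv2.INTER_CUBIC))
E
```

```text
nearest 11 d 7.8 q [ 0.31  0.22 -0.22  2.45  1.82  0.29 -0.61] F [ 0.6  0.2 -5. ] t 20.45 w 51.6
[ 476.32 -181.62  112.25] [ 477.27 -179.31  114.25] [ 0.48 -0.28 -0.83]
```

View pics/c13.png

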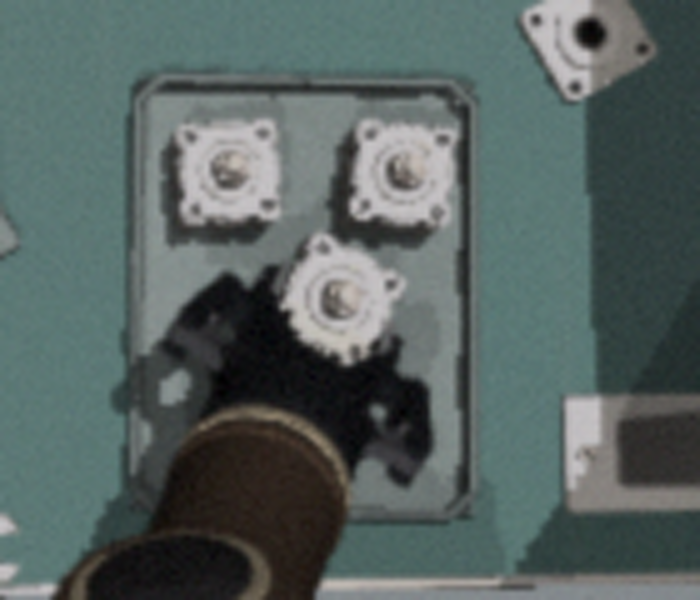

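View pics/d13.png

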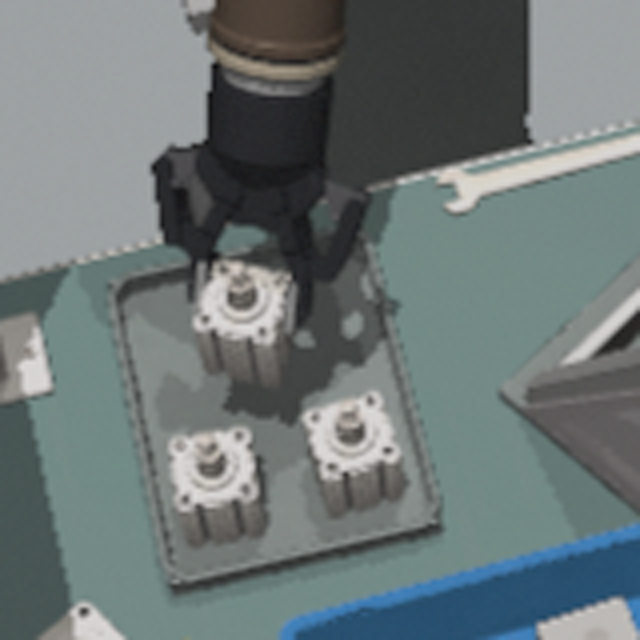

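```bash
python3 - <<'E'
from mk import *
T=lambda u,v:(310+u/5,210+v/5)
S=lambda u,v:(200+u/4,180+v/4)
print('cyl rod tip',tri(S(241,283),T(341,295)))
print('a',tri(S(350,410),T(233,163)),'b',tri(S(211,442),T(407,163)))
t=tri(S(241,283),T(341,295))[0]
print('flange c from top at z', onz('top',T(342,298),t[2]-44))
z=rq(get_obs()).as_matrix()
print('tilt',np.degrees(np.arccos(-z[2,2])),'az',np.degrees(np.arctan2(z[1,2],z[0,2])),'y vert',z[2,1])
for nm,c in(('T',[(137,85),(470,90),(135,512),(465,512)]),):print(np.mean([onz('top',T(*i),27) for i in c],0))
E
```

```text
cyl rod tip (array([ 477.74, -180.08,  163.52]), np.float64(1.7390693195809326))
a (array([ 549.7 , -133.82,   99.97]), np.float64(0.43687666460462576)) b (array([ 548.04, -222.4 ,  101.99]), np.float64(0.3848092162887011))
flange c from top at z [ 479.11 -185.06  119.52]
tilt 33.84272034420334 az -30.097319442785572 y vert 0.005320691375214542
[ 484.89 -175.2    27.  ]
```

```bash
python3 - <<'E'
import cv2
a=cv2.imread('pics/top13.png')[230:290,340:410];cv2.imwrite('pics/c13b.png',cv2.resize(a,None,fx=10,fy=10,interpolation=cv2.INTER_CUBIC))
a=cv2.imread('pics/scene13.png')[235:320,235:310];cv2.imwrite('pics/d13b.png',cv2.resize(a,None,fx=7,fy=7,interpolation=cv2.INTER_CUBIC))
E
```

```text
(no output)
```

View pics/c13b.png

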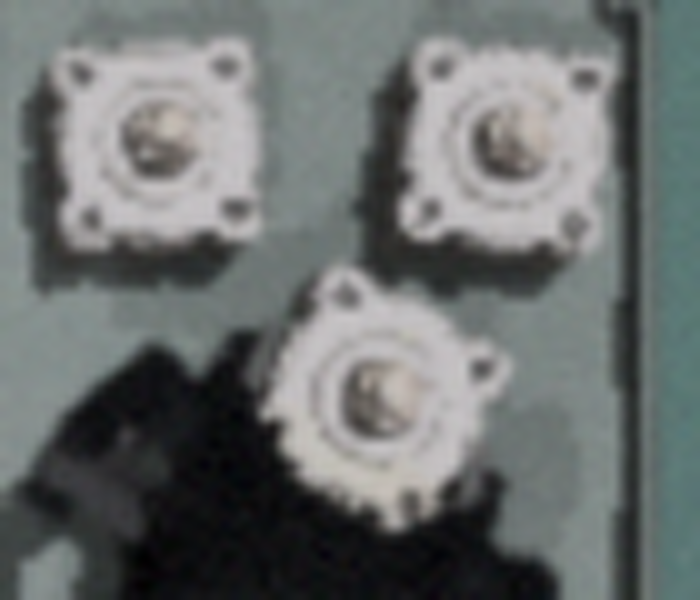

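View pics/d13b.png

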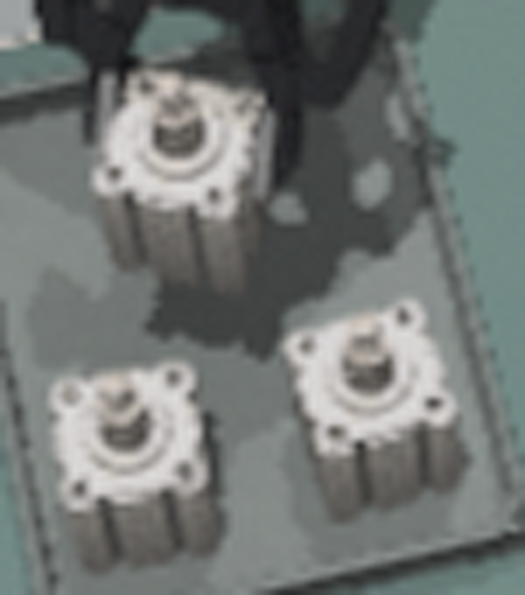

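```bash
python3 - <<'E'
from mk import *
T=lambda u,v:(340+u/10-.45,230+v/10-.45)
S=lambda u,v:(235+u/7-.43,235+v/7-.43)
for n,s,t in(('c',(181,102),(385,390)),('a',(366,328),(160,135)),('b',(121,388),(512,137))):print(n,tri(S(*s),T(*t)))
# flange centre: hole midpoint
for n,s,t in(('c',(178,140),(383,395)),('a',(369,378),(160,140)),('b',(122,432),(510,143))):print('fl',n,tri(S(*s),T(*t)))
E
```

```text
c (array([ 478.29, -178.82,  171.99]), np.float64(1.972926109062427))
a (array([ 547.89, -132.87,  102.02]), np.float64(3.5163351672974303))
b (array([ 546.1 , -222.55,  101.03]), np.float64(3.8798839283258744))
fl c (array([ 478.54, -181.94,  146.16]), np.float64(2.97362637963906))
fl a (array([ 550.4 , -135.18,   66.79]), np.float64(2.049122277802905))
fl b (array([ 547.82, -226.25,   69.52]), np.float64(3.342773339872793))
```

```bash
python3 - <<'E'
from mk import *
o=get_obs();p=o['eef_pos'];t=pt(34,-30,(475,-178,50),-8)
for x in(476,466,460):
    q,e,a,tr=goto(o['q'],np.array([x,-180,37.]),t[1],6);print(x,q,e,a)
P=mk([('d',[466,-180,60],t[1],3),('e',[466,-180,36],t[1],4)],'path4.npz');emit(P,0,7,45)
E
```

```text
476 [ 0.37  0.4  -0.44  2.53  2.13  0.53 -1.02] 0.005340651650233278 0.001771841579192589
466 [ 0.62  0.42 -0.73  2.54  2.02  0.62 -0.88] 0.4061525771745152 0.084923167450073
460 [ 0.93  0.53 -1.09  2.54  1.91  0.77 -0.7 ] 0.5411157829091432 0.11096843292567785
d 3 [ 466. -180.   60.] [ 0.39  0.31 -0.46  2.54  2.03  0.47 -0.92] err 0.1
e 7 [ 466. -180.   36.] [ 0.67  0.44 -0.79  2.54  2.01  0.64 -0.86] err 0.1
[0.41, -0.07, 0.42, -0.0, -0.01, -0.03, 45], 
[0.41, -0.07, 0.42, -0.0, -0.01, -0.03, 45], 
[0.41, -0.07, 0.42, -0.0, -0.01, -0.03, 45], 
[0.11, -0.0, 0.17, -0.0, 0.0, -0.0, 45], 
[0.11, 0.0, 0.17, 0.0, 0.0, 0.0, 45], 
[0.11, 0.0, 0.17, 0.0, 0.0, 0.0, 45], 
[0.11, 0.0, 0.17, 0.0, 0.0, 0.0, 45],
```

```bash
python3 - <<'E'
from mk import *
t=pt(34,-30,(475,-178,50),-8)
P=mk([('d',[472,-180,60],t[1],3),('e',[472,-180,36],t[1],4)],'path4.npz');emit(P,0,7,45)
E
```

```text
d 3 [ 472. -180.   60.] [ 0.33  0.31 -0.39  2.53  2.04  0.46 -0.94] err 0.0
e 7 [ 472. -180.   36.] [ 0.37  0.4  -0.44  2.54  2.14  0.54 -1.04] err 0.0
[0.37, -0.04, 0.46, -0.0, -0.01, -0.03, 45], 
[0.37, -0.04, 0.46, -0.0, -0.01, -0.03, 45], 
[0.37, -0.03, 0.46, -0.0, -0.01, -0.03, 45], 
[0.11, -0.0, 0.17, -0.0, 0.0, -0.0, 45], 
[0.11, 0.0, 0.17, 0.0, 0.0, 0.0, 45], 
[0.11, 0.0, 0.17, 0.0, 0.0, 0.0, 45], 
[0.11, 0.0, 0.17, 0.0, 0.0, 0.0, 45],
```

Call:
apply_moves([
  [[0.37,-0.04,0.46,0,0,0,45],[0.37,-0.04,0.46,0,0,0,45],[0.37,-0.04,0.46,0,0,0,45],[0.11,0,0.17,0,0,0,45],[0,0,0,0,0,0,45]],
])

```text
time: 21.05
eef_pos: [476.4, -175.0, 53.3]
orientation: [0.284, 0.248, 0.924, -0.069]
wrist_force: [-0.4, 0.7, -3.8]
width: 51.5
```

```bash
python3 - <<'E'
from mk import *
o=get_obs();print(o['eef_pos'],o['q'],o['wrist_force'])
t=pt(34,-30,(475,-178,50),-8)
P=mk([('e',[472,-180,38],t[1],4)],'path4.npz');emit(P,0,len(P),45)
E
```

```text
[ 476.38 -174.96   53.26] [ 0.44  0.4  -0.38  2.49  2.24  0.45 -1.01] [-0.44  0.72 -3.8 ]
e 4 [ 472. -180.   38.] [ 0.35  0.39 -0.42  2.54  2.15  0.52 -1.04] err 0.0
[0.08, -0.06, 0.1, 0.03, -0.0, -0.01, 45], 
[0.08, -0.06, 0.1, 0.03, -0.0, -0.01, 45], 
[0.08, -0.06, 0.1, 0.03, -0.0, -0.01, 45], 
[0.08, -0.06, 0.1, 0.03, -0.0, -0.01, 45],
```

Call:
apply_moves([
  [[0.08,-0.05,0.1,0.03,0,0,45],[0.08,-0.05,0.1,0.03,0,0,45],[0.08,-0.05,0.1,0.03,0,0,45],[0,0,0,0,0,0,45]],
])

```text
time: 21.45
eef_pos: [474.9, -178.5, 43.0]
orientation: [0.284, 0.249, 0.923, -0.074]
wrist_force: [-0.2, -0.3, -5.6]
width: 51.5
```

```bash
python3 - <<'E'
from mk import *
o=get_obs();print(o['eef_pos'],o['q'],o['wrist_force'])
z=rq(o).as_matrix();print('tilt',np.degrees(np.arccos(-z[2,2])),'y vert',z[2,1])
a=grab_frame('scene')[235:320,235:310];cv2.imwrite('pics/d14.png',cv2.resize(a,None,fx=7,fy=7,interpolation=cv2.INTER_CUBIC))
E
```

```text
[ 474.9  -178.48   42.96] [ 0.44  0.43 -0.39  2.49  2.26  0.49 -1.04] [-0.25 -0.25 -5.64]
tilt 34.15703305385664 y vert 0.00457952909811421
```

View pics/d14.png

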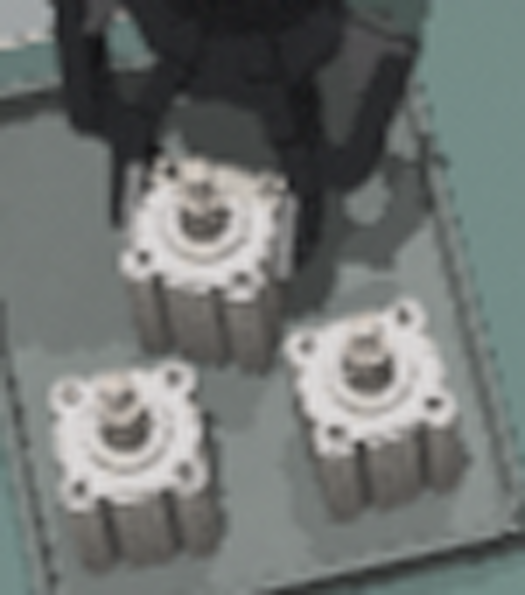

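Call:
apply_moves([
  [[0.04,0,0.06,0,0,0,45],[0.04,0,0.06,0,0,0,45],[0,0,0,0,0,0,45]],
])

```text
time: 21.8
eef_pos: [475.6, -178.5, 39.2]
orientation: [0.285, 0.249, 0.923, -0.074]
wrist_force: [0.5, -0.0, -4.7]
width: 51.3
```

Call:
apply_moves([
  [[0.04,0,0.06,0,0,0,45],[0,0,0,0,0,0,45]],
])

```text
time: 22.0
eef_pos: [475.7, -178.6, 36.9]
orientation: [0.285, 0.249, 0.923, -0.074]
wrist_force: [-0.1, -0.3, -4.4]
width: 51.1
```

Call:
apply_moves([
  [[0.03,0,0.05,0,0,0,45],[0,0,0,0,0,0,45]],
])

```text
time: 22.2
eef_pos: [476.0, -178.5, 37.1]
orientation: [0.287, 0.248, 0.922, -0.075]
wrist_force: [-1.3, -0.1, -5.4]
width: 51.2
```

Call:
apply_moves([
  [[0.03,0,0.05,0,0,0,45],[0,0,0,0,0,0,45]],
])

```text
time: 22.4
eef_pos: [476.5, -178.8, 37.0]
orientation: [0.289, 0.247, 0.922, -0.076]
wrist_force: [-0.2, -0.2, -4.8]
width: 51.0
```

```bash
python3 - <<'E'
from mk import *
o=get_obs();print(o['eef_pos'],o['q'],o['wrist_force'],o['wrist_torque'])
z=rq(o).as_matrix();print('tilt',np.degrees(np.arccos(-z[2,2])),'y vert',z[2,1])
t=pt(34,-30,(475,-178,50),-8)
for x in(476,485):
  q,e,a,tr=goto(o['q'],np.array([x,-178.5,34.]),t[1],3);print(x,q,e,a)
for n in('scene','top'):cv2.imwrite(f'pics/{n}15.png',grab_frame(n))
a=cv2.imread('pics/scene15.png')[235:320,235:310];cv2.imwrite('pics/d15.png',cv2.resize(a,None,fx=7,fy=7,interpolation=cv2.INTER_CUBIC))
a=cv2.imread('pics/top15.png')[230:290,340:410];cv2.imwrite('pics/c15.png',cv2.resize(a,None,fx=10,fy=10,interpolation=cv2.INTER_CUBIC))
E
```

```text
[ 476.48 -178.77   37.01] [ 0.45  0.46 -0.41  2.5   2.3   0.53 -1.07] [-0.22 -0.22 -4.78] [0.59 1.06 0.04]
tilt 34.76172602868894 y vert 0.0030335084053611794
476 [ 0.34  0.4  -0.42  2.53  2.15  0.53 -1.05] 0.0037496623143599005 0.0013046876204669813
485 [ 0.33  0.41 -0.4   2.51  2.13  0.52 -1.03] 0.004429452074834971 0.00162175819819889
```

View pics/d15.png

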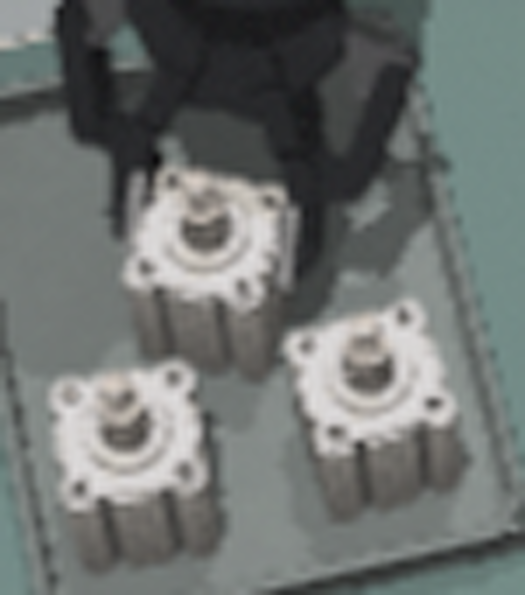

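View pics/c15.png

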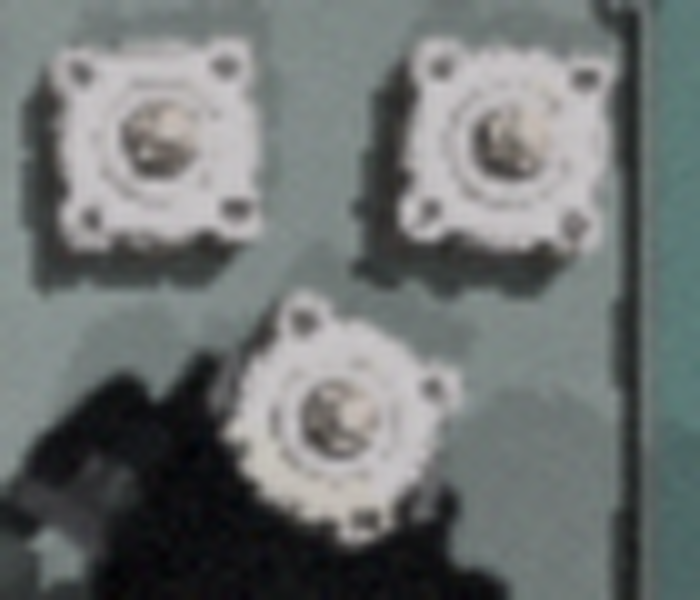

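```bash
python3 - <<'E'
from mk import *
T=lambda u,v:(340+u/10-.45,230+v/10-.45)
S=lambda u,v:(235+u/7-.43,235+v/7-.43)
for n,s,t in(('c',(207,188),(344,413)),('a',(366,328),(160,135)),('b',(121,388),(512,137))):print(n,tri(S(*s),T(*t)))
for n,s,t in(('c',(205,230),(342,418)),('a',(369,378),(160,140)),('b',(122,432),(510,143))):print('fl',n,tri(S(*s),T(*t)))
E
```

```text
c (array([ 477.  , -175.98,  103.86]), np.float64(0.6530045887701085))
a (array([ 547.89, -132.87,  102.02]), np.float64(3.5163351672974303))
b (array([ 546.1 , -222.55,  101.03]), np.float64(3.8798839283258744))
fl c (array([ 477.41, -179.29,   73.14]), np.float64(1.3024636113522636))
fl a (array([ 550.4 , -135.18,   66.79]), np.float64(2.049122277802905))
fl b (array([ 547.82, -226.25,   69.52]), np.float64(3.342773339872793))
```

Call:
apply_moves([
  [[0.06,0,0.1,0,0,0,45],[0,0,0,0,0,0,45]],
])

```text
time: 22.7
eef_pos: [477.9, -179.1, 36.8]
orientation: [0.293, 0.245, 0.921, -0.077]
wrist_force: [1.0, 0.4, -5.5]
width: 51.6
```

```bash
python3 - <<'E'
from mk import *
o=get_obs();print(o['eef_pos'],o['q'],o['wrist_force'],o['wrist_torque'])
z=rq(o).as_matrix();print('tilt',np.degrees(np.arccos(-z[2,2])),'y vert',z[2,1])
E
```

```text
[ 477.94 -179.06   36.75] [ 0.46  0.46 -0.41  2.5   2.31  0.55 -1.08] [ 0.97  0.44 -5.54] [0.64 1.13 0.04]
tilt 35.236855727465965 y vert 0.0017064029605412812
```

```bash
python3 - <<'E'
from mk import *
t=pt(34,-30,(475,-178,50),-8)
plan([477,-179,36],t[1],n=1)
E
```

```text
n 1 dist 1.2 ang 1.3
[0.04, -0.01, 0.0, 0.03, 0.21, 0.02]
```

Call:
apply_moves([
  [[0,0,0,0.03,0.21,0,45],[0,0,0,0,0,0,45]],
])

```text
time: 22.9
eef_pos: [478.5, -179.3, 37.0]
orientation: [0.282, 0.247, 0.924, -0.076]
wrist_force: [0.5, 0.1, -4.8]
width: 51.1
```

```bash
python3 - <<'E'
from mk import *
o=get_obs();print(o['eef_pos'],o['q'],o['wrist_force'],o['wrist_torque'])
z=rq(o).as_matrix();print('tilt',np.degrees(np.arccos(-z[2,2])),'y vert',z[2,1])
E
```

```text
[ 478.45 -179.34   36.99] [ 0.44  0.45 -0.39  2.48  2.27  0.5  -1.04] [ 0.54  0.08 -4.79] [ 0.59  0.96 -0.03]
tilt 34.01317267518846 y vert -0.0008417460589917325
```

Call:
apply_moves([
  [[0.08,0,0.12,0,0,0,45]],
])

```text
time: 23.0
eef_pos: [478.5, -179.4, 34.8]
orientation: [0.285, 0.246, 0.923, -0.077]
wrist_force: [-39.7, 19.4, 85.0]
width: 51.4
```

Call:
apply_moves([
  [[0,0,0,0,0,0,45]],
])

```text
time: 23.1
eef_pos: [478.2, -179.2, 35.3]
orientation: [0.286, 0.245, 0.923, -0.077]
wrist_force: [1.2, -0.6, -4.9]
width: 50.9
```

```bash
python3 - <<'E'
from mk import *
o=get_obs();print(o['eef_pos'],o['q'],o['wrist_force'],o['wrist_torque'])
z=rq(o).as_matrix();print('tilt',np.degrees(np.arccos(-z[2,2])),'y vert',z[2,1])
print(fk.fk2(o['q'],PP,SS)[0])
E
```

```text
[ 478.2  -179.23   35.31] [ 0.45  0.46 -0.4   2.49  2.29  0.52 -1.05] [ 1.21 -0.57 -4.86] [0.61 1.04 0.02]
tilt 34.431359362623596 y vert -0.002381964250447649
[ 486.62 -220.52   21.7 ]
```

Call:
apply_moves([
  [[0,0,0,0,0,0,54],[0,0,0,0,0,0,58],[0,0,0,0,0,0,64],[0,0,0,0,0,0,70],[0,0,0,0,0,0,74],[0,0,0,0,0,0,74]],
])

```text
time: 23.7
eef_pos: [480.0, -180.1, 35.4]
orientation: [0.287, 0.246, 0.922, -0.078]
wrist_force: [-0.5, -0.4, 0.4]
width: 74.0
```

```bash
python3 - <<'E'
from mk import *
o=get_obs();print(o['eef_pos'],o['q'],o['wrist_force'],o['width'])
for n in('scene','top'):cv2.imwrite(f'pics/{n}16.png',grab_frame(n))
a=cv2.imread('pics/scene16.png')[235:320,235:310];cv2.imwrite('pics/d16.png',cv2.resize(a,None,fx=7,fy=7,interpolation=cv2.INTER_CUBIC))
a=cv2.imread('pics/top16.png')[210:330,310:450];cv2.imwrite('pics/c16.png',cv2.resize(a,None,fx=5,fy=5,interpolation=cv2.INTER_CUBIC))
E
```

```text
[ 480.03 -180.1    35.4 ] [ 0.45  0.46 -0.4   2.49  2.29  0.53 -1.05] [-0.55 -0.41  0.37] 73.9799249889974
```

View pics/d16.png

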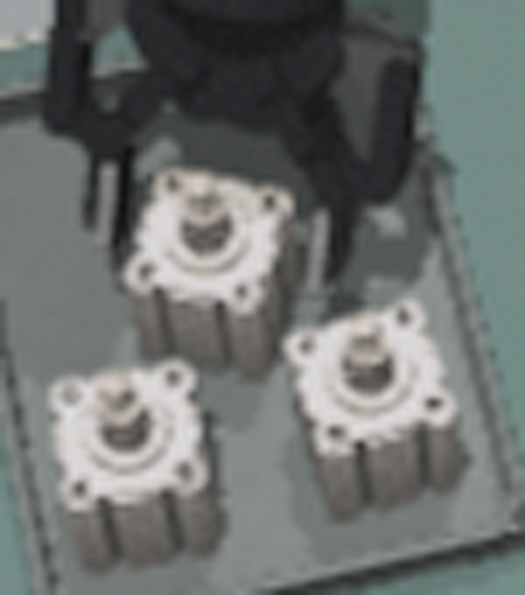

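View pics/c16.png

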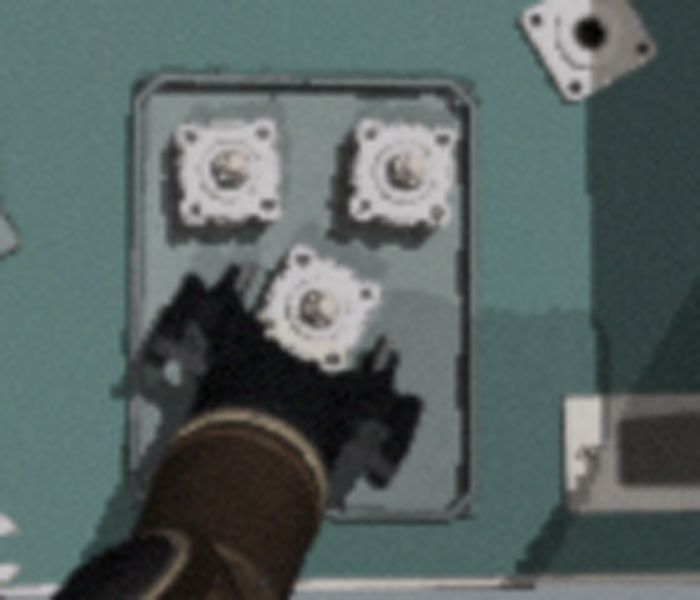

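Call:
apply_moves([
  [[-0.2,0,-0.3,0,0,0,76],[-0.4,0,-0.6,0,0,0,76],[-0.47,0,-0.69,0,0,0,76],[-0.47,0,-0.69,0,0,0,76],[-0.47,0,-0.69,0,0,0,76],[-0.47,0,-0.69,0,0,0,76],[-0.47,0,-0.69,0,0,0,76]],
])

```text
time: 24.5
eef_pos: [476.9, -181.2, 169.8]
orientation: [0.284, 0.247, 0.923, -0.08]
wrist_force: [-0.5, -1.0, -0.3]
width: 76.1
```

```bash
python3 - <<'E'
from mk import *
o=get_obs();print(o['eef_pos'],o['q'].tolist(),o['orientation'].tolist(),o['wrist_force'],o['width'])
for n in('scene','top'):cv2.imwrite(f'pics/{n}17.png',grab_frame(n))
E
```

```text
[ 476.87 -181.24  169.79] [0.21524643657999507, 0.07280783054913338, -0.11679284791353818, 2.407977034680722, 1.176488546435084, 0.2701712378320944, 0.057427705991058425] [0.28415101160156747, 0.24681229583437567, 0.9229740946032885, -0.08037856630974652] [-0.51 -0.98 -0.3 ] 76.10646581784648
```

View pics/scene17.png

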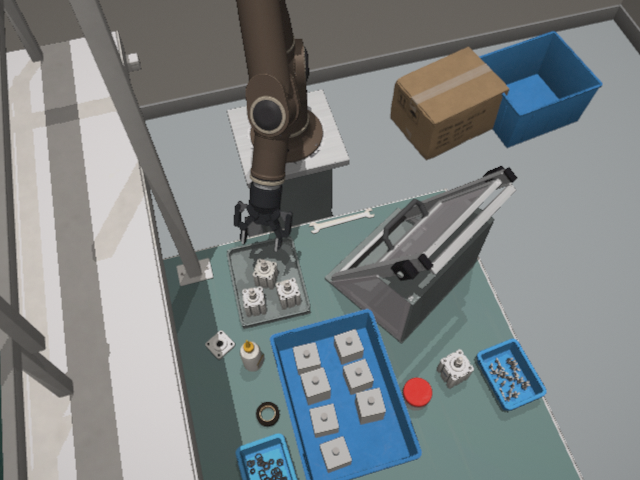

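View pics/top17.png

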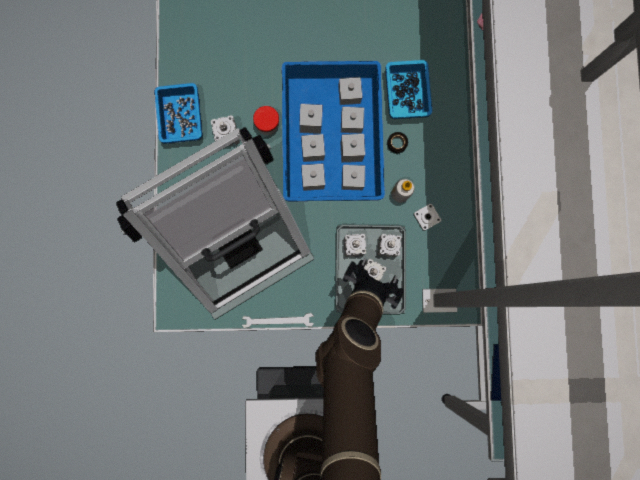

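```bash
python3 - <<'E'
s=open('fk.py').read()
e=s.index(']\nRz')
add=[([0.21524643657999507,0.07280783054913338,-0.11679284791353818,2.407977034680722,1.176488546435084,0.2701712378320944,0.057427705991058425],[476.87,-181.24,169.79],[0.28415101160156747,0.24681229583437567,0.9229740946032885,-0.08037856630974652]),
([-0.14335437,.47183727,-.33558199,2.33020772,2.35468005,.34036984,-.89683983],[562.64,162.87,49.39],[.29426129,-.11435213,.94818172,.03585134]),
([.45,.46,-.40,2.49,2.29,.53,-1.05],[480.03,-180.1,35.4],[.287,.246,.922,-.078]),
([.37,.22,-.5,2.45,2.44,.13,-.81],[502.34,2.64,117.4],[.292,-.061,.954,.017])]
s=s[:e]+','+','.join(map(repr,add))+s[e:]
open('fk.py','w').write(s)
E
python3 fk.py
```

```text
3.140289657586624 [319.29 503.51 449.97 355.26   1.54   3.    -9.58   5.01  -0.01   1.56
 -45.07   3.93] (-1, -1, -1, -1)
[[-0.61  0.39  0.49  0.    0.    0.09]
 [ 0.84  3.74 -0.29  0.01 -0.06  0.07]
 [-2.66 -0.03  0.52 -0.    0.05  0.12]
 [-4.91 -2.37  3.52  0.01 -0.06  0.06]
 [-5.72 -3.04  4.76  0.02 -0.07  0.05]
 [ 0.92  2.07 -1.65 -0.09 -0.16 -0.01]
 [ 2.93  6.87  1.4   0.22 -0.08 -0.06]
 [-8.79 -8.74  1.2  -0.42 -0.01 -0.08]
 [ 7.88  2.6   0.06  0.34  0.01 -0.02]
 [-2.71 -1.67 -3.05  0.34  0.   -0.02]
 [-2.52 -0.63 -3.29  0.35 -0.11 -0.37]
 [11.45 -1.37 -3.68  0.24 -0.06  0.16]]
```

```bash
sed -i 's/y1,y2=P/y1,y2,y0,x2,x4=P/; s/r.apply(\[a0,0,0\])/r.apply([a0,y0,0])/; s/b7,0,0\]/b7,0,0,0,0,0]/' fk.py
python3 - <<'E'
s=open('fk.py').read()
s=s.replace("r=r*Ry(q[1])*Rz(S[1]*q[2])","r=r*Ry(q[1]);p=p+r.apply([x2,0,0]);r=r*Rz(S[1]*q[2])").replace("r=r*Ry(q[3])*Rz(S[2]*q[4])","r=r*Ry(q[3]);p=p+r.apply([x4,0,0]);r=r*Rz(S[2]*q[4])")
open('fk.py','w').write(s)
E
python3 fk.py
```

```text
0.15611502782141332 [281.2  532.13 451.5  348.72  -2.36   1.49  -1.64  -0.64  -0.     1.57
 -17.39  -0.72 -30.35   1.12  -3.7 ] (-1, -1, -1, -1)
[[ 0.5  -1.    0.53  0.    0.    0.04]
 [ 0.32 -0.34  0.03  0.01 -0.06  0.03]
 [ 0.4  -0.13 -0.07 -0.    0.05  0.07]
 [ 0.71  0.   -0.09  0.02 -0.07  0.02]
 [ 0.77  0.   -0.1   0.02 -0.07  0.  ]
 [ 1.07  0.63 -0.21 -0.09 -0.16 -0.06]
 [-2.16  1.6  -0.41  0.43  0.   -0.06]
 [ 0.06 -0.45  0.16 -0.04 -0.    0.02]
 [-0.31  0.08  0.22  0.03  0.    0.03]
 [-0.27 -0.3  -0.12  0.03 -0.    0.03]
 [-1.46 -0.47  0.09  0.04 -0.12 -0.32]
 [ 1.75  1.13 -0.02 -0.07 -0.06  0.2 ]]
```

```bash
python3 - <<'E'
from mk import *
D=Rt(xb,-zb)
P=mk([('a',(470,-150,260),Rt(np.array([.6,.8,0]),zdir(20,-20)),4),('b',(490,0,380),D,8),('c',(505,148,385),D,6),('d',(527,161,300),D,4),('e',(527,161,240),D,4),('f',(442,111,92.5),D,8)],'path5.npz')
emit(P,0,12,76)
E
```

```text
a 4 [ 470. -150.  260.] [ 0.28 -0.03 -0.11  2.13  0.09  0.7   1.05] err 0.0
b 12 [490.   0. 380.] [ 0.11  0.1  -0.23  1.66  0.02  1.38  0.41] err 0.0
c 18 [505. 148. 385.] [-0.09  0.17 -0.34  1.57  0.06  1.41  0.1 ] err 0.0
d 22 [527. 161. 300.] [-0.11  0.26 -0.34  1.66  0.09  1.24  0.06] err 0.0
e 26 [527. 161. 240.] [-0.11  0.3  -0.34  1.75  0.11  1.11  0.04] err 0.0
f 34 [442. 111.  92.] [-0.08  0.34 -0.33  2.12  0.16  0.71  0.02] err 0.0
[-0.26, 0.19, -0.72, -0.12, 0.63, 0.29, 76], 
[-0.21, 0.21, -0.73, -0.12, 0.63, 0.29, 76], 
[-0.16, 0.22, -0.74, -0.12, 0.63, 0.29, 76], 
[-0.1, 0.23, -0.74, -0.12, 0.63, 0.29, 76], 
[0.13, 0.6, -0.52, 0.19, 0.37, 0.48, 76], 
[0.18, 0.59, -0.52, 0.19, 0.37, 0.48, 76], 
[0.23, 0.56, -0.53, 0.19, 0.37, 0.48, 76], 
[0.28, 0.54, -0.53, 0.19, 0.37, 0.48, 76], 
[0.32, 0.52, -0.53, 0.19, 0.37, 0.48, 76], 
[0.37, 0.49, -0.52, 0.19, 0.37, 0.48, 76], 
[0.41, 0.46, -0.52, 0.19, 0.37, 0.48, 76], 
[0.46, 0.42, -0.51, 0.19, 0.37, 0.48, 76],
```

Call:
apply_moves([
  [[-0.26,0.19,-0.72,-0.12,0.5,0.29,76],[-0.21,0.21,-0.73,-0.12,0.5,0.29,76],[-0.16,0.22,-0.74,-0.12,0.5,0.29,76],[-0.1,0.23,-0.74,-0.12,0.5,0.29,76],[0.13,0.6,-0.52,0.19,0.37,0.48,76],[0.18,0.59,-0.52,0.19,0.37,0.48,76],[0.23,0.56,-0.53,0.19,0.37,0.48,76],[0.28,0.54,-0.53,0.19,0.37,0.48,76],[0.32,0.52,-0.53,0.19,0.37,0.48,76],[0.37,0.49,-0.52,0.19,0.37,0.48,76]],
])

```text
time: 25.6
eef_pos: [471.7, -50.6, 305.5]
orientation: [0.097, 0.46, 0.882, -0.045]
wrist_force: [0.0, 1.0, -0.3]
width: 75.8
```

```bash
python3 - <<'E'
from mk import *
o=get_obs();print(o['eef_pos'],o['q'])
D=Rt(xb,-zb)
P=mk([('b',(490,0,380),D,3),('c',(505,148,385),D,6)],'path5.npz')
emit(P,0,len(P),60)
E
```

```text
[471.74 -50.6  305.48] [ 0.17  0.03 -0.31  1.93  0.22  1.09  0.38]
b 4 [490.   0. 380.] [ 0.17  0.1  -0.3   1.66  0.03  1.38  0.4 ] err 0.0
c 10 [505. 148. 385.] [-0.03  0.18 -0.41  1.57  0.07  1.41  0.09] err 0.0
[0.12, 0.37, -0.66, 0.04, 0.51, 0.18, 60], 
[0.16, 0.37, -0.65, 0.04, 0.51, 0.18, 60], 
[0.2, 0.36, -0.64, 0.04, 0.51, 0.18, 60], 
[0.25, 0.35, -0.63, 0.04, 0.51, 0.18, 60], 
[0.67, 0.49, -0.03, -0.0, 0.0, 0.0, 60], 
[0.67, 0.49, -0.03, 0.0, 0.0, 0.0, 60], 
[0.67, 0.49, -0.03, 0.0, 0.0, 0.0, 60], 
[0.67, 0.49, -0.03, 0.0, 0.0, 0.0, 60], 
[0.67, 0.49, -0.03, 0.0, 0.0, 0.0, 60], 
[0.67, 0.49, -0.03, 0.0, 0.0, 0.0, 60],
```

Call:
apply_moves([
  [[0.12,0.37,-0.66,0.04,0.51,0.18,60],[0.16,0.37,-0.65,0.04,0.51,0.18,60],[0.2,0.36,-0.64,0.04,0.51,0.18,50],[0.25,0.35,-0.63,0.04,0.51,0.18,42],[0.67,0.49,-0.03,0,0,0,42],[0.67,0.49,-0.03,0,0,0,42],[0.67,0.49,-0.03,0,0,0,42],[0.67,0.49,-0.03,0,0,0,42],[0.67,0.49,-0.03,0,0,0,42],[0.6,0.4,0,0,0,0,42],[0,0,0,0,0,0,42]],
])

```text
time: 26.7
eef_pos: [515.9, 127.8, 368.9]
orientation: [0.011, 0.524, 0.851, -0.031]
wrist_force: [-0.7, 0.5, -0.3]
width: 42.0
```

```bash
python3 - <<'E'
from mk import *
o=get_obs();print(o['eef_pos'],o['q'])
for n in('scene','top'):cv2.imwrite(f'pics/{n}18.png',grab_frame(n))
a=cv2.imread('pics/scene18.png')[130:290,330:490];cv2.imwrite('pics/d18.png',cv2.resize(a,None,fx=4,fy=4,interpolation=cv2.INTER_CUBIC))
# measure bar from earlier pictures (sash up, unobstructed): top7, scene7
for n,roi in(('top7',(195,210,265,265)),('scene7',(375,190,440,260))):
    im=cv2.imread(f'pics/{n}.png');u0,v0,u1,v1=roi
    cv2.imwrite(f'pics/b_{n}.png',cv2.resize(im[v0:v1,u0:u1],None,fx=8,fy=8,interpolation=cv2.INTER_CUBIC))
D=Rt(xb,-zb)
P=mk([('d',(527,161,300),D,4),('e',(527,161,240),D,4)],'path5.npz')
emit(P,0,len(P),42)
E
```

```text
[515.89 127.84 368.92] [-0.04  0.21 -0.39  1.57  0.13  1.42  0.01]
d 4 [527. 161. 300.] [-0.05  0.27 -0.42  1.66  0.11  1.24  0.04] err 0.0
e 8 [527. 161. 240.] [-0.06  0.31 -0.41  1.74  0.14  1.11  0.02] err 0.0
[0.25, 0.24, 0.56, -0.1, 0.12, -0.17, 42], 
[0.24, 0.24, 0.56, -0.1, 0.12, -0.17, 42], 
[0.23, 0.24, 0.57, -0.1, 0.12, -0.17, 42], 
[0.22, 0.23, 0.57, -0.1, 0.12, -0.17, 42], 
[0.0, -0.0, 0.5, 0.0, 0.0, 0.0, 42], 
[0.0, 0.0, 0.5, 0.0, 0.0, 0.0, 42], 
[0.0, 0.0, 0.5, 0.0, 0.0, 0.0, 42], 
[0.0, 0.0, 0.5, 0.0, 0.0, 0.0, 42],
```

View pics/d18.png

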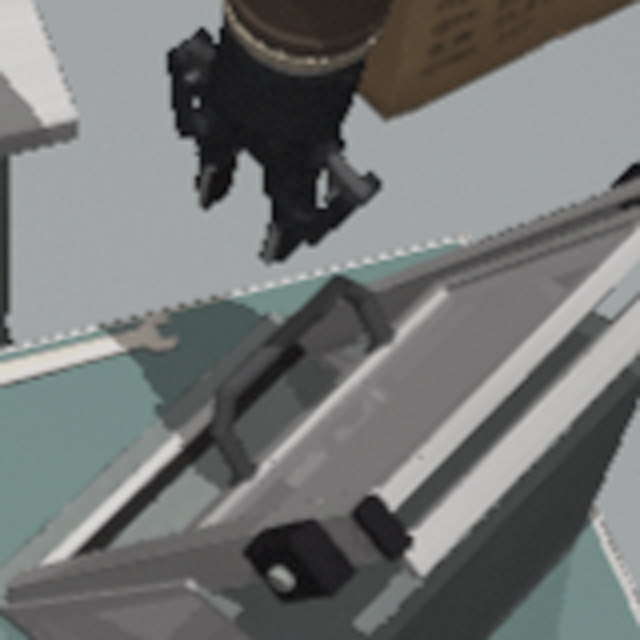

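View pics/b_top7.png

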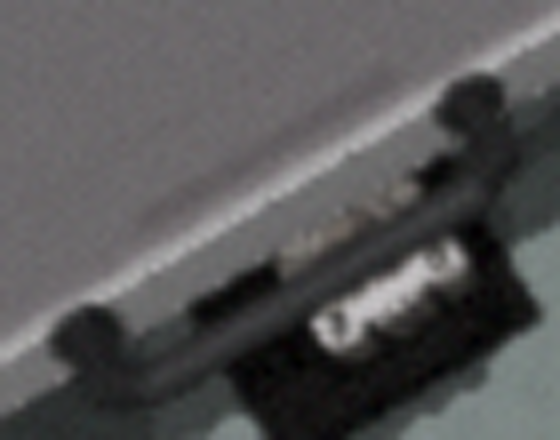

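View pics/b_scene7.png

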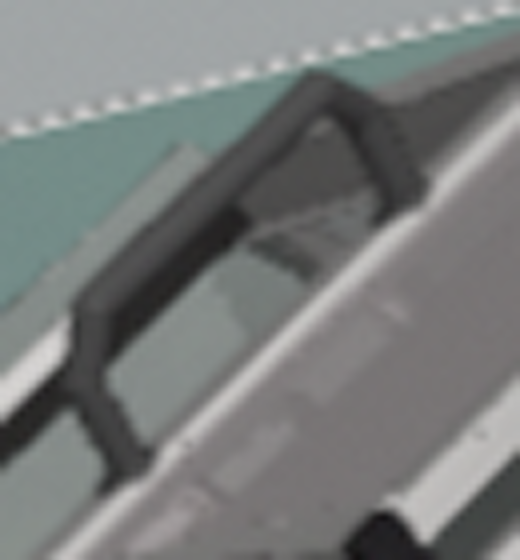

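```bash
python3 -c "
from h import *
print(tri((400.0,214.0),(233.4,245.7)))"
```

```text
(array([529.48701498, 157.86503684, 262.36289863]), np.float64(3.603592361666674))
```

Call:
apply_moves([
  [[0.25,0.24,0.56,-0.1,0.12,-0.17,42],[0.24,0.24,0.56,-0.1,0.12,-0.17,42],[0.23,0.24,0.5,-0.1,0.12,-0.17,42],[0.22,0.2,0.2,-0.1,0.12,-0.17,42],[0,0,0,0,0,0,42]],
])

```text
time: 27.3
eef_pos: [529.7, 150.1, 309.9]
orientation: [0.005, 0.502, 0.865, -0.005]
wrist_force: [-0.2, 0.8, -0.0]
width: 41.7
```

```bash
python3 - <<'E'
from mk import *
o=get_obs();print(o['eef_pos'],o['q'])
D=Rt(xb,-zb)
P=mk([('d',(526,161,275),D,2),('e',(526,161,240),D,3)],'path5.npz')
emit(P,0,len(P),42)
a=grab_frame('scene')[130:290,330:490];cv2.imwrite('pics/d19.png',cv2.resize(a,None,fx=4,fy=4,interpolation=cv2.INTER_CUBIC))
E
```

```text
[529.66 150.09 309.93] [-0.04  0.26 -0.41  1.65  0.12  1.26  0.05]
d 2 [526. 161. 275.] [-0.05  0.28 -0.42  1.7   0.12  1.19  0.04] err 0.0
e 5 [526. 161. 240.] [-0.06  0.31 -0.41  1.75  0.14  1.11  0.02] err 0.0
[0.2, 0.04, 0.58, -0.02, 0.06, -0.07, 42], 
[0.19, 0.04, 0.58, -0.02, 0.06, -0.07, 42], 
[-0.0, 0.0, 0.39, -0.0, -0.0, 0.0, 42], 
[0.0, 0.0, 0.39, 0.0, 0.0, 0.0, 42], 
[0.0, 0.0, 0.39, 0.0, 0.0, 0.0, 42],
```

View pics/d19.png

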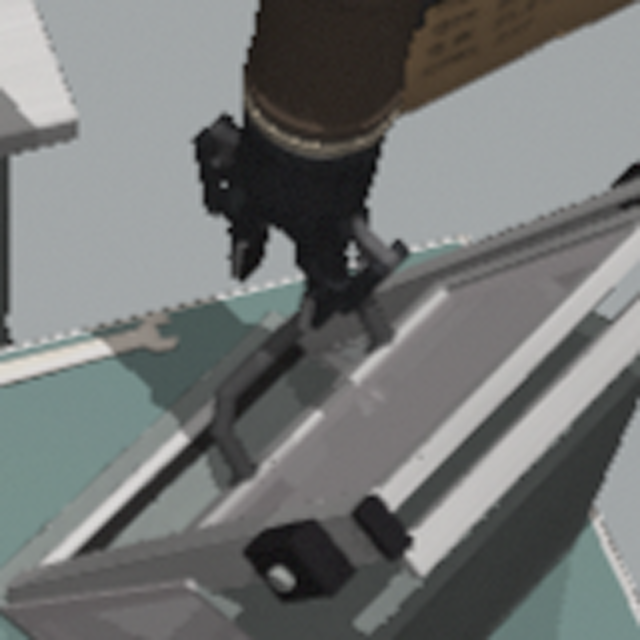

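The front finger is before the bar and the rear finger behind it. The bar's triangulated middle, (529,158,262), agrees with where I let go of it.

Call:
apply_moves([
  [[0.2,0.04,0.5,0,0.06,-0.07,42],[0.19,0.04,0.5,0,0.06,-0.07,42],[0,0,0.39,0,0,0,42],[0,0,0.39,0,0,0,42],[0,0,0.3,0,0,0,42],[0,0,0,0,0,0,42]],
])

```text
time: 27.95
eef_pos: [528.9, 156.2, 249.2]
orientation: [0.004, 0.499, 0.867, -0.002]
wrist_force: [0.6, -0.2, -0.7]
width: 42.2
```

```bash
python3 - <<'E'
from mk import *
o=get_obs();print(o['eef_pos'],o['wrist_force'])
plan([527,161,240],Rt(xb,-zb),n=1)
E
```

```text
[528.91 156.19 249.23] [ 0.55 -0.23 -0.73]
n 1 dist 10.6 ang 0.7
[0.17, 0.03, 0.31, 0.01, 0.07, -0.08]
```

Call:
apply_moves([
  [[0.15,0,0.3,0,0.05,-0.05,42],[0,0,0,0,0,0,42],[0,0,0,0,0,0,25],[0,0,0,0,0,0,10],[0,0,0,0,0,0,5],[0,0,0,0,0,0,5],[0,0,0,0,0,0,5]],
])

```text
time: 28.65
eef_pos: [527.7, 160.7, 240.5]
orientation: [0.002, 0.497, 0.868, 0.001]
wrist_force: [0.1, 0.7, -2.4]
width: 11.0
```

```bash
python3 s.py
```

```text
28.65 [527.65621698 160.72631827 240.53834463] q [-0.06  0.31 -0.41  1.75  0.14  1.11  0.02] [ 0.13087106  0.69360923 -2.4250848 ] 11.027542510024672 xb,yb,z disp 101.76819598873975 -0.9037647351150394 176.83834463073003 slope 204.02610444458207
```

Call:
apply_moves([
  [[0,-0.17,0.29,0,0,0,5],[0,-0.25,0.43,0,0,0,5],[0,-0.25,0.43,0,0,0,5],[0,-0.25,0.43,0,0,0,5],[0,-0.25,0.43,0,0,0,5],[0,-0.25,0.43,0,0,0,5]],
])

```text
time: 29.25
eef_pos: [494.5, 141.1, 173.3]
orientation: [0.007, 0.497, 0.868, 0.006]
wrist_force: [2.5, 0.8, -4.1]
width: 11.5
```

```bash
python3 s.py
```

```text
29.25 [494.50043058 141.0864435  173.2882872 ] q [-0.04  0.31 -0.41  1.92  0.16  0.92  0.01] [ 2.51159675  0.8156852  -4.05575712] 11.490183377615258 xb,yb,z disp 63.23210753885097 -0.9309619120119541 109.58828719941376 slope 126.5195104841178
```

Call:
apply_moves([
  [[0,-0.25,0.43,0,0,0,5],[0,-0.25,0.43,0,0,0,5],[0,-0.25,0.43,0,0,0,5],[0,-0.25,0.43,0,0,0,5],[0,-0.25,0.43,0,0,0,5],[0,-0.25,0.43,0,0,0,5]],
])

```text
time: 29.85
eef_pos: [453.9, 117.2, 91.6]
orientation: [0.006, 0.497, 0.868, 0.005]
wrist_force: [2.2, 1.3, -3.7]
width: 11.1
```

```bash
python3 s.py
```

```text
29.85 [453.86326212 117.20080665  91.63886415] q [-0.03  0.35 -0.39  2.1   0.21  0.71 -0.03] [ 2.21418857  1.30294705 -3.68243781] 11.088132619159923 xb,yb,z disp 16.09521038478163 -0.804331627937041 27.9388641510413 slope 32.24266154719258
```

Call:
apply_moves([
  [[0,-0.17,0.29,0,0,0,5],[0,-0.15,0.26,0,0,0,5],[0,-0.1,0.17,0,0,0,5],[0,0,0,0,0,0,5]],
])

```text
time: 30.25
eef_pos: [441.8, 110.1, 67.4]
orientation: [0.006, 0.497, 0.868, 0.005]
wrist_force: [2.3, 0.7, -7.4]
width: 11.1
```

```bash
python3 s.py
```

```text
30.25 [441.760806   110.09048072  67.41018167] q [-0.04  0.38 -0.37  2.15  0.23  0.64 -0.05] [ 2.31462681  0.74880173 -7.35920802] 11.104158146993601 xb,yb,z disp 2.058667397993596 -0.7638365811030092 3.7101816674592385 slope 4.242351023016498
```

Call:
apply_moves([
  [[0,-0.03,0.06,0,0,0,5],[0,-0.03,0.06,0,0,0,5],[0,0,0,0,0,0,5]],
])

```text
time: 30.55
eef_pos: [440.3, 109.2, 64.5]
orientation: [0.006, 0.497, 0.868, 0.005]
wrist_force: [0.7, 0.9, -6.9]
width: 11.3
```

```bash
python3 s.py
```

```text
30.55 [440.34780222 109.21682156  64.50144718] q [-0.04  0.38 -0.37  2.15  0.24  0.63 -0.05] [ 0.66847033  0.90290172 -6.94356379] 11.32003805213288 xb,yb,z disp 0.39770696282605594 -0.796554291009058 0.8014471784648265 slope 0.8929067379635677
```

Call:
apply_moves([
  [[0,-0.03,0.06,0,0,0,5],[0,-0.02,0.04,0,0,0,5],[0,0,0,0,0,0,5]],
])

```text
time: 30.85
eef_pos: [440.5, 109.3, 64.7]
orientation: [0.008, 0.497, 0.868, 0.005]
wrist_force: [-0.2, 0.8, -8.0]
width: 10.7
```

```bash
python3 s.py
```

```text
30.85 [440.51881704 109.28230817  64.74922703] q [-0.04  0.38 -0.37  2.16  0.24  0.63 -0.05] [-0.16020736  0.84662938 -8.04410154] 10.703557243504747 xb,yb,z disp 0.5782420006443155 -0.8272408417929323 1.0492270256974336 slope 1.1977516045761354
```

At the sill stop: further commands no longer move it. I'll release and withdraw.

Call:
apply_moves([
  [[0,0,0,0,0,0,16],[0,0,0,0,0,0,30],[0,0,0,0,0,0,40],[0,0,0,0,0,0,40],[0,0,-0.5,0,0,0,40],[0,-0.1,-0.9,0,0,0,40],[0,-0.1,-0.9,0,0,0,40],[0,-0.2,-0.9,0,0,0,40],[0,-0.2,-0.9,0,0,0,40],[0,0,-0.9,0,0,0,40],[0,0,-0.9,0,0,0,40],[0,0,0,0,0,0,40]],
])

```text
time: 32.05
eef_pos: [421.2, 99.4, 248.1]
orientation: [0.007, 0.496, 0.868, 0.006]
wrist_force: [0.8, 0.0, 0.3]
width: 40.4
```

```bash
python3 s.py; python3 - <<'E'
from h import *
for n in('scene','top'):cv2.imwrite(f'pics/{n}20.png',grab_frame(n))
E
```

```text
32.05 [421.15026313  99.44528649 248.07565424] q [ 0.07  0.08 -0.43  2.    0.04  1.05  0.15] [0.79093063 0.04482175 0.27468807] 40.373807461692515 xb,yb,z disp -21.1005377926458 0.5650172776563757 184.37565424032164 slope 149.11904767579563
```

View pics/scene20.png

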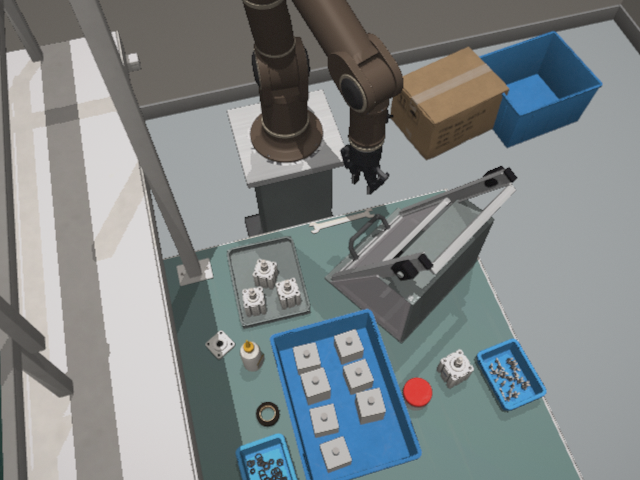

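View pics/top20.png

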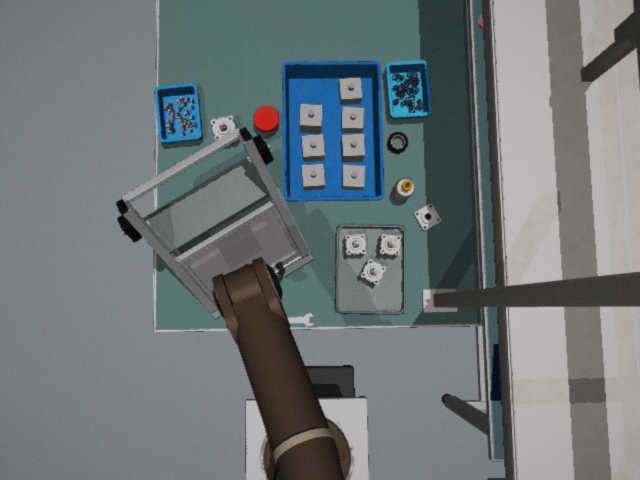

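```bash
python3 - <<'E'
import cv2,numpy as np
a=cv2.imread('pics/scene0.png');b=cv2.imread('pics/scene20.png')
for nm,(u0,v0,u1,v1) in dict(sash=(400,190,470,270),handle=(340,205,400,265),done=(240,280,302,325),spanner=(305,205,345,235),bottle=(235,335,270,375)).items():
    A=a[v0:v1,u0:u1].astype(np.float32).mean(2);B=b[v0:v1,u0:u1].astype(np.float32).mean(2)
    print(nm,np.abs(A-B).mean().round(1),cv2.phaseCorrelate(A,B,cv2.createHanningWindow(A.shape[::-1],cv2.CV_32F)))
c=np.hstack([cv2.resize(i[200:270,330:420],None,fx=4.4,fy=4.4) for i in(a,b)]);cv2.imwrite('pics/cmp.png',c)
E
```

```text
sash 5.9 ((0.0394659167116842, -0.06070232746701976), 0.9794250935316086)
handle 12.7 ((-0.1799389192769425, -0.1691389393909617), 0.5963080281681484)
done 7.6 ((0.006547773076547969, 0.3803896209448574), 0.9084880128502846)
spanner 14.0 ((0.05659361614149816, -0.07501994692051106), 0.9952728442351023)
bottle 5.4 ((-0.07230677220113435, -0.028439739541816778), 1.0190726644463008)
```

View pics/cmp.png

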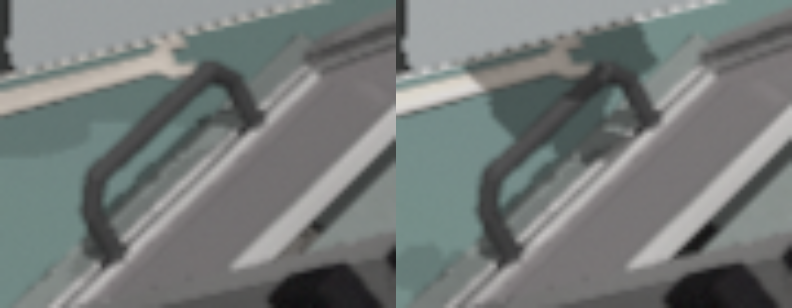

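The sash and handle are back at their starting pixels to within 0.2 px, the spanner and bottle haven't moved, and all three cylinders stand in the tray. Handing in.

```bash
python3 -c "
from workcell import *
print(job_done())"
```

```text
the job is handed in; nothing more can be done
None
```

I raised the sash about 0.20 m until its brake held it, then took the cylinder out under it at a 34° hand tilt. I stood it in the tray's free half, lowered the sash by its bar to the sill stop, and handed the job in at about 32 s.

**Last checks:**
- **Sash and handle:** in the final scene image they are within 0.2 px of their starting position, so the sash reads as shut.
- **Spanner, bottle and finished cylinders:** the spanner and bottle are within 0.1 px of where they started. The finished-cylinder patch matches to about 0.4 px.
- **Cylinder:** it stands upright beside the other two near the tray's centre, at roughly (477, −179) mm. Its height matches theirs to within about 3 mm.
- **Robot:** the wrist force reads about zero and the hand is clear of everything.

**What went wrong or disagreed:**
- **First reach-in:** I ran into several joint limits, so I changed the arm's posture before trying again.
- **First grip:** it was about 11° off square (57.8 mm between the fingers). I released, turned the hand and gripped again at 50.7 mm.
- **Setting down:** one step pressed the tray floor with a brief wrist reading of about 85 N on the vertical axis, about 96 N in total (limit 120 N).
- **Cylinder height in the booth:** I could not measure it from two views because it was hidden from the scene camera. I used the stated height there and checked it by two views over the tray.
- **Rod heights from the images:** they read about 7 mm low against the stated sizes, so I relied on differences from the finished cylinders.

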